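# Pack the feet and pin the indexing fixture

## Task

Set up the indexing fixture: first push each yellow-tabbed packer, one to a foot, square and centred into the gap between a green foot and the sole plate until its tab stands against the foot (any foot will do). Then turn the aluminium plate by its black bar until its holes line up with those of the grey flange beneath (red marks together), and push every red pin from the rack down through plate and flange until its collar sits on the plate, one pin to a hole, any holes. Leave the glue jar and the sanding block where they are.

Things in the scene. Friction and masses are not known exactly. Their poses are not given: they have to be found in the camera images.
- fixture: fixed indexing fixture, origin on the bench under its centre. Dark sole plate, top 8 mm up, with tongues 60 mm wide running 165 mm out along -x (front), +y (left), -y (right); over each juts a green foot (see seat points). Above, a fixed grey square flange 150 x 150 mm, top 54 mm up, with four 14 mm through holes at (+-48, +-48) mm and a red mark in the middle of its -x edge
- index_plate (a joint): angle of the aluminium plate (130 x 130 mm, top 65 mm above the bench, 10 thick) turning on the fixture's vertical centre line; + is counter-clockwise from above. At 0 its four 14 mm holes stand over the flange's, edges parallel, red marks together. Range -0.35 to 1.5, no stop or click at 0; stays where left (friction about 0.07 N m); starts at 0.5 to 1.2
- plate_grip (a point): on the turning axis, 89 mm above the bench, in the black grip bar of the plate: bar 50 mm long (along the plate's x, i.e. at yaw = fixture yaw + joint angle), 14 mm thick, top 101 mm above the bench; a boss of 24 mm radius round its foot reaches 69 mm. The frame's axes turn with the plate
- hole0 (a point): centre of the mouth of the base flange's hole at (-48, -48) mm in the fixture's frame, 54 mm above the bench
- hole1 (a point): centre of the mouth of the base flange's hole at (-48, +48) mm in the fixture's frame, 54 mm above the bench
- hole2 (a point): centre of the mouth of the base flange's hole at (+48, -48) mm in the fixture's frame, 54 mm above the bench
- hole3 (a point): centre of the mouth of the base flange's hole at (+48, +48) mm in the fixture's frame, 54 mm above the bench
- seat_front (a point): under the front foot, on the sole plate (8 mm up), 92 mm from the fixture's centre along its -x: where a packer's origin lies when home; its x then points to the fixture's centre. Axes as the fixture's. The foot is 50 mm wide, underside 20 mm and top 34 mm above the bench (gap 12 mm), outer face 100 mm from the centre; beyond it 65 mm of bare tongue
- seat_left (a point): under the left foot, on the sole plate (8 mm up), 92 mm from the fixture's centre along its +y: where a packer's origin lies when home; its x then points to the fixture's centre. Axes as the fixture's. The foot is 50 mm wide, underside 20 mm and top 34 mm above the bench (gap 12 mm), outer face 100 mm from the centre; beyond it 65 mm of bare tongue
- seat_right (a point): under the right foot, on the sole plate (8 mm up), 92 mm from the fixture's centre along its -y: where a packer's origin lies when home; its x then points to the fixture's centre. Axes as the fixture's. The foot is 50 mm wide, underside 20 mm and top 34 mm above the bench (gap 12 mm), outer face 100 mm from the centre; beyond it 65 mm of bare tongue
- packer0: steel packer plate 60 x 36 x 10 mm, 0.1 to 0.2 kg, with an upright yellow tab on its rear end (22 mm along x, 14 mm along y, top 42 mm above the underside, centre at x = -19 mm, front face at x = -8 mm). Origin: centre of the underside; x points to the front end, which goes under a foot; the tab is too tall for the gap and stops against the foot. May be absent
- packer1: steel packer plate 60 x 36 x 10 mm, 0.1 to 0.2 kg, with an upright yellow tab on its rear end (22 mm along x, 14 mm along y, top 42 mm above the underside, centre at x = -19 mm, front face at x = -8 mm). Origin: centre of the underside; x points to the front end, which goes under a foot; the tab is too tall for the gap and stops against the foot. May be absent
- packer2: steel packer plate 60 x 36 x 10 mm, 0.1 to 0.2 kg, with an upright yellow tab on its rear end (22 mm along x, 14 mm along y, top 42 mm above the underside, centre at x = -19 mm, front face at x = -8 mm). Origin: centre of the underside; x points to the front end, which goes under a foot; the tab is too tall for the gap and stops against the foot. May be absent
- pin0: locating pin, 0.08 kg, 79 mm tall; origin: centre of its lower tip, z up along the pin. Steel shank 12 mm, 30 mm long with a round (ball) end; collar 22 mm wide from 30 to 34 mm, which comes to rest on the index plate; red grip 16 mm wide from 34 to 74 mm; head disc 26 mm wide from 74 to 79 mm. Starts upright in the rack, tip 2 mm above the bench. May be absent
- pin1: locating pin, 0.08 kg, 79 mm tall; origin: centre of its lower tip, z up along the pin. Steel shank 12 mm, 30 mm long with a round (ball) end; collar 22 mm wide from 30 to 34 mm, which comes to rest on the index plate; red grip 16 mm wide from 34 to 74 mm; head disc 26 mm wide from 74 to 79 mm. Starts upright in the rack, tip 2 mm above the bench. May be absent
- pin2: locating pin, 0.08 kg, 79 mm tall; origin: centre of its lower tip, z up along the pin. Steel shank 12 mm, 30 mm long with a round (ball) end; collar 22 mm wide from 30 to 34 mm, which comes to rest on the index plate; red grip 16 mm wide from 34 to 74 mm; head disc 26 mm wide from 74 to 79 mm. Starts upright in the rack, tip 2 mm above the bench. May be absent
- pin3: locating pin, 0.08 kg, 79 mm tall; origin: centre of its lower tip, z up along the pin. Steel shank 12 mm, 30 mm long with a round (ball) end; collar 22 mm wide from 30 to 34 mm, which comes to rest on the index plate; red grip 16 mm wide from 34 to 74 mm; head disc 26 mm wide from 74 to 79 mm. Starts upright in the rack, tip 2 mm above the bench. May be absent
- pin_rack: light wooden rack, fixed, 200 (x) x 50 (y) x 32 mm high, origin under its centre; four through holes of 15 mm in a row along its x at -75, -25, 25 and 75 mm in which the pins stand
- jar: amber glue jar with a black lid, 57 mm wide, 91 mm tall, standing near the far side; origin centre of underside. Not to be disturbed
- sander: brown sanding block, 61 x 101 x 33 mm, lying at the far right; origin centre of underside. Not to be disturbed
Things that resemble listed ones, but are neither listed nor needed, are in the scene too. What is shaped like the packer1 but purple or turquoise is not meant.

How it is judged:
On the way, in this order (a step that is already met when the one before it is completed fails the run):
1. every packer is home under a foot (((horizontal distance between packer0 and seat_front below 0.007 m and angle between the x axis of packer0 and the x axis of fixture, either way round below 0.12 rad and z of packer0 in the frame of fixture between 0.005 and 0.013 m) or (horizontal distance between packer0 and seat_left below 0.007 m and angle between the x axis of packer0 and the y axis of fixture, either way round below 0.12 rad and z of packer0 in the frame of fixture between 0.005 and 0.013 m) or (horizontal distance between packer0 and seat_right below 0.007 m and angle between the x axis of packer0 and the y axis of fixture, either way round below 0.12 rad and z of packer0 in the frame of fixture between 0.005 and 0.013 m)) and ((horizontal distance between packer1 and seat_front below 0.007 m and angle between the x axis of packer1 and the x axis of fixture, either way round below 0.12 rad and z of packer1 in the frame of fixture between 0.005 and 0.013 m) or (horizontal distance between packer1 and seat_left below 0.007 m and angle between the x axis of packer1 and the y axis of fixture, either way round below 0.12 rad and z of packer1 in the frame of fixture between 0.005 and 0.013 m) or (horizontal distance between packer1 and seat_right below 0.007 m and angle between the x axis of packer1 and the y axis of fixture, either way round below 0.12 rad and z of packer1 in the frame of fixture between 0.005 and 0.013 m)) and ((horizontal distance between packer2 and seat_front below 0.007 m and angle between the x axis of packer2 and the x axis of fixture, either way round below 0.12 rad and z of packer2 in the frame of fixture between 0.005 and 0.013 m) or (horizontal distance between packer2 and seat_left below 0.007 m and angle between the x axis of packer2 and the y axis of fixture, either way round below 0.12 rad and z of packer2 in the frame of fixture between 0.005 and 0.013 m) or (horizontal distance between packer2 and seat_right below 0.007 m and angle between the x axis of packer2 and the y axis of fixture, either way round below 0.12 rad and z of packer2 in the frame of fixture between 0.005 and 0.013 m))), for 0.2 s.
2. the plate is turned so that its holes line up with the flange's (value of joint index_plate between -0.045 and 0.045 rad), for 0.3 s.
At the end, for the whole second after the job is handed in: Each packer present is under a foot, within 7 mm of home and centre and 0.12 rad of square; the plate is within 0.045 rad of lined up; each pin present is through plate and flange, within 4 mm of a hole centre, 0.1 rad of upright, collar within 4 mm of the plate; all at rest (all of step 1 and all of step 2 and z of each of pin0, pin1, pin2, pin3 in the frame of fixture below 0.039 m and angle between each of pin0, pin1, pin2, pin3's own z axis and vertical below 0.1 rad and (horizontal distance between pin0 and hole0 below 0.004 m or horizontal distance between pin0 and hole1 below 0.004 m or horizontal distance between pin0 and hole2 below 0.004 m or horizontal distance between pin0 and hole3 below 0.004 m) and (horizontal distance between pin1 and hole0 below 0.004 m or horizontal distance between pin1 and hole1 below 0.004 m or horizontal distance between pin1 and hole2 below 0.004 m or horizontal distance between pin1 and hole3 below 0.004 m) and (horizontal distance between pin2 and hole0 below 0.004 m or horizontal distance between pin2 and hole1 below 0.004 m or horizontal distance between pin2 and hole2 below 0.004 m or horizontal distance between pin2 and hole3 below 0.004 m) and (horizontal distance between pin3 and hole0 below 0.004 m or horizontal distance between pin3 and hole1 below 0.004 m or horizontal distance between pin3 and hole2 below 0.004 m or horizontal distance between pin3 and hole3 below 0.004 m) and linear speed of each of pin0, pin1, pin2, pin3, packer0, packer1, packer2 below 0.02 m/s); the robot touches nothing.
It fails at once if the glue jar is disturbed (moved more than 4 cm) (distance of jar from where it was at the start of the episode above 0.04 m).
It fails at once if the sanding block is disturbed (moved more than 4 cm) (distance of sander from where it was at the start of the episode above 0.04 m).
Of pin0, pin1, pin2, pin3 only 3 to 4 are there at a start; the rules pass over those that are not, and their reading is None.
Of packer0, packer1, packer2 only 2 to 3 are there at a start; the rules pass over those that are not, and their reading is None.
At some moment in a run one of packer0, packer1, packer2 may be knocked a few centimetres aside while the robot is not near it.
Once in a run the grip may slacken for a moment while it holds something.
It also fails if it takes over 210 s, if anything falls off the work surface, if the arm or the gripper's body presses on something with over 40 N, if the wrist force passes 120 N, or if a joint passes its speed limit or range.

## Robot

A 6-joint arm with a two-finger parallel gripper is mounted at the origin on a cart in front of the work surface, level with it; the furniture and walls round the work are solid. World frame = base frame: x ahead of the robot, y to its left, z up, the work surface at z = 0. Lengths are in m, angles in rad, forces in N, time in s.
With the tool pointing down it reaches from about 0.375 to 0.9 m from the base axis. Payload 3.1 kg.
Tool frame: the origin (TCP) lies at the very end of the fingers, on their centre line; the grasp point (between the pads) lies 19 mm behind it; z points along the fingers, y is the direction in which the jaws open and shut (so a half turn about z gives the same grasp; the last joint's range is limited). The gripper opens to 85 mm and grips with 20 to 120 N. Pads are 22 mm wide; open, the fingers measure 114 mm over their backs; the gripper's body (76 mm by 85 mm) begins 54 mm behind the grasp point. The pads swing forward as they close: fully open they stand 13 mm farther back than shut.
Start: joints at [1.048, 0.527, 1.433, -0, 1.181, -0.178], TCP at [0.211, 0.588, 0.231] pointing down, gripper open.
Joint ranges: [-3.08, 3.08], [-0.75, 2.2], [0.22, 2.44], [-1.43, 4.57], [0, 2.65], [-2.85, 2.85]. Speed limits (rad/s): [2.79, 2.79, 3.14, 3.14, 3.14, 3.14].

## Interface

Orientations are given as a unit quaternion [x, y, z, w].
In Python, from station import manip gives the robot as it stands.
- The arm moves only by the tool send_rows, never from a script. Its argument "motion" is a list of rows, each an object with "gripper": the finger opening in mm, from 0 to 85.4; "travel": the shift along the tool's x, y, z in mm, a list of three; "rotation": the turn, a rotation vector about the tool's x, y, z in degrees, a list of three. In form: [{"gripper": gripper, "travel": [x, y, z], "rotation": [ax, ay, az]}, ...]. A call has 1 to 12 rows; each row shifts and turns the commanded pose from where the row before left it, along the tool's axes as they then stand; what a row does not reach is not made up. A row lasts 1/12 s, in which the tool goes at most 41.7 mm and 7.16 degrees, less where a joint would pass 70% of its speed; a pose out of reach is approached as far as the arm can. A call is refused whole if a number of a shift passes 41.7 or a number of a turn 7.16, either way. A call with a gripper value outside its range is refused whole. The fingers move at their own pace and stop on an object; "newtons" is the grip in N (left out, the last holds). Time passes only in rows, so rows that do not move let the fingers close. It gives the time, the measured TCP pose, the force and the opening at its end, in the units of the state.
- manip.sense(): the state, without advancing time (a new reading comes with each control period).
- manip.snapshot(name): name is "scene" or "top" or "wrist"; returns the picture (400x640x3 uint8, red, green, blue); there is no depth.
- manip.calibration(name): a dict with "fx", "fy", "cx", "cy" (pixels), "k1" (the pictures are not rectified: a ray, as slopes to the right and down, at radius r is drawn at 1 + k1 r^2 times it, then the intrinsics apply), "cam_to_world" (4x4, takes a point from camera to world coordinates). Camera axes: x right, y down, z forward; pixel columns grow to the right and rows downward; lengths in m; the calibration is good to about 2 mm. A picture is of the moment at which its call begins: read the wrist's pose just before it. calibration takes no time and is no camera call; for the wrist camera it gives the pose at the moment of the call.
- manip.sign_off(): hands the job in, once; it reports no verdict.
The state is a dict: "t": time; "q": joint angles; "qd": joint speeds; "tau": joint torques, N m; "tcp_pos": TCP position; "tool_rot": TCP orientation; "force": force on the tool from outside, world axes, zero at the start; "ft_torque": the same for the moment, N m; "finger_gap": opening from 0.0 (shut) to 1.0 (fully open).
Only numpy, scipy, OpenCV 4.12 (cv2) and the standard library are available. Lean on these libraries where they do the work, as an engineer would, in place of code of your own. Each camera call takes 0.05 s, during which the arm holds its last target. There are 200 camera calls.

## Working session

There is one attempt and no reset: what is moved stays moved. The work goes in short steps, Python scripts to look and compute and a tool call to move; the robot and the scene stay as the last step left them, time stands still between calls to the robot, and variables do not carry over. Pictures are saved under pics/ and viewed, about 12 in all and at most 16, crops included, and the job is handed in when it is done.

Besides the shell and the picture viewer there is one more tool, called after "Emit:" as name([rows], argument=value, ...), one row to a line, values as JSON. send_rows: Moves the arm, as the interface text tells. Its arguments: {"type":"object","properties":{"motion":{"type":"array","items":{"type":"object","properties":{"gripper":{"type":"number"},"travel":{"type":"array","items":{"type":"number"}},"rotation":{"type":"array","items":{"type":"number"}}}}},"newtons":{"type":"number"}},"required":["motion"]}

```bash
mkdir -p pics; ls; cat > h.py <<'E'
import numpy as np, cv2
from station import manip
from scipy.spatial.transform import Rotation as R
def snap(name,fn=None):
    c=manip.calibration(name); im=np.array(manip.snapshot(name))
    if fn: cv2.imwrite('pics/'+fn+'.png',im[:,:,::-1])
    return im,c
def K(c): return np.array([[c['fx'],0,c['cx']],[0,c['fy'],c['cy']],[0,0,1.]])
def und(uv,c):
    p=np.array(uv,float).reshape(-1,2); d=(p-[c['cx'],c['cy']])/[c['fx'],c['fy']]
    s=d.copy()
    for _ in range(20): s=d/(1+c['k1']*(s**2).sum(1,keepdims=True))
    return s
def ray(uv,c):
    s=und(uv,c); T=np.array(c['cam_to_world']); d=np.c_[s,np.ones(len(s))]@T[:3,:3].T
    return T[:3,3],d
def plane(uv,c,z):
    o,d=ray(uv,c); return o+d*((z-o[2])/d[:,2])[:,None]
def proj(P,c):
    T=np.linalg.inv(np.array(c['cam_to_world'])); p=np.array(P,float).reshape(-1,3)@T[:3,:3].T+T[:3,3]
    s=p[:,:2]/p[:,2:]; s=s*(1+c['k1']*(s**2).sum(1,keepdims=True)); return s*[c['fx'],c['fy']]+[c['cx'],c['cy']]
E
python3 - <<'E'
from h import *
print(manip.sense())
for n in('top','scene','wrist'):
    im,c=snap(n,n+'0'); print(n,{k:np.round(v,3).tolist() for k,v in c.items()})
E
```

```text
pics
{'t': 0.0, 'q': array([ 1.04849673e+00,  5.28476830e-01,  1.43392767e+00, -2.42803643e-05,
        1.18139738e+00, -1.78479569e-01]), 'qd': array([-0.00047719,  0.00017979, -0.00045934,  0.00023016,  0.00110078,
       -0.0023542 ]), 'tau': array([ 2.19673137e-03, -4.42338681e+01, -1.78032911e+01, -1.59776373e-04,
        8.34675680e-03,  4.76539725e-06]), 'tcp_pos': array([0.21027488, 0.5877895 , 0.230319  ]), 'tool_rot': array([ 1.71059863e-01,  9.85260018e-01, -1.04134968e-03, -3.68629639e-04]), 'force': array([-0.21968733,  0.63479815,  0.1585045 ]), 'ft_torque': array([-0.0210774 , -0.01988425, -0.03401272]), 'finger_gap': 1.000955827701644}
top {'fx': 443.543, 'fy': 443.543, 'cx': 327.826, 'cy': 198.038, 'k1': -0.067, 'cam_to_world': [[0.172, -0.883, 0.436, 0.047], [-0.985, -0.153, 0.08, -0.129], [-0.004, -0.443, -0.897, 1.189], [0.0, 0.0, 0.0, 1.0]]}
scene {'fx': 448.351, 'fy': 448.351, 'cx': 318.705, 'cy': 196.615, 'k1': -0.04, 'cam_to_world': [[0.488, -0.404, 0.774, -0.342], [-0.873, -0.199, 0.446, -0.553], [-0.026, -0.893, -0.45, 0.6], [0.0, 0.0, 0.0, 1.0]]}
wrist {'fx': 345.696, 'fy': 345.696, 'cx': 322.043, 'cy': 199.256, 'k1': -0.056, 'cam_to_world': [[0.337, 0.902, 0.271, 0.142], [0.941, -0.322, -0.1, 0.613], [-0.003, 0.289, -0.957, 0.373], [0.0, 0.0, 0.0, 1.0]]}
```

View pics/top0.png

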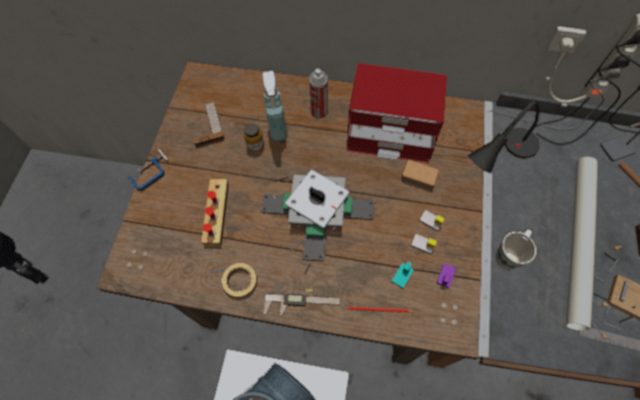

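View pics/scene0.png

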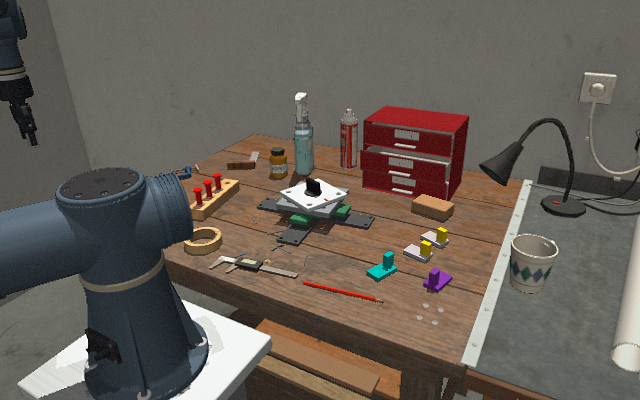

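```bash
python3 - <<'E'
from h import *
im=cv2.imread('pics/top0.png'); c=manip.calibration('top')
cv2.imwrite('pics/c1.png',np.hstack([cv2.resize(im[150:310,190:330],(560,640),interpolation=2)[:560],cv2.resize(im[170:310,380:460],(240,420)).copy().repeat(1,0) if 0 else np.zeros((560,0,3),np.uint8)]))
a=cv2.resize(im[120:300,195:475],(784,504),interpolation=cv2.INTER_CUBIC); cv2.imwrite('pics/c1.png',a)
h=cv2.cvtColor(im,cv2.COLOR_BGR2HSV)
def blobs(lo,hi,name,z,mn=5):
    m=cv2.inRange(h,lo,hi); n,l,s,ce=cv2.connectedComponentsWithStats(m)
    for i in range(1,n):
        if s[i,4]>=mn:
            print(name,ce[i].round(1),s[i],plane(ce[i],c,z)[0].round(3))
blobs((22,120,100),(35,255,255),'yel',.035)
blobs((0,180,120),(6,255,255),'red',.08)
blobs((45,80,40),(85,255,255),'green',.034)
blobs((0,0,150),(180,40,255),'white',.01,40)
for n,p,z in(('jar',(253,137),.05),('sander',(420,174),.033),('grip',(317,196),.101)): print(n,plane(p,c,z)[0].round(3))
E
```

```text
yel [439.9 218.5] [436 215   9   8  50] [ 0.598 -0.352  0.035]
yel [432.  241.7] [428 238   9   8  53] [ 0.524 -0.334  0.035]
red [210.9 194.4] [207 191   8   8  46] [0.541 0.296 0.08 ]
red [209.1 210.4] [205 207   9   8  50] [0.493 0.287 0.08 ]
red [206.8 227.2] [203 224   8   8  53] [0.443 0.279 0.08 ]
red [378.  309.2] [349 307  59   5 118] [ 0.303 -0.206  0.08 ]
green [271.4 118.2] [271 117   2   3   5] [0.858 0.201 0.034]
green [285.3 200.9] [283 194   7  16  54] [0.578 0.094 0.034]
green [347.8 205.6] [344 198   8  16 111] [ 0.594 -0.087  0.034]
green [314.1 230.6] [306 225  18  12 170] [ 0.502 -0.006  0.034]
white [571.   29.6] [558  27  27   6  80] [ 1.478 -0.809  0.01 ]
white [567.7  41.1] [563  38  10   7  55] [ 1.413 -0.79   0.01 ]
white [268.9  81.6] [263  71  12  24 226] [1.025 0.252 0.01 ]
white [487.9 122.1] [485 102   7  41 244] [ 0.982 -0.492  0.01 ]
white [211.9 114.7] [207 104  11  20  98] [0.857 0.406 0.01 ]
white [585.1 245.7] [ 568  157   29  173 2755] [ 0.595 -0.779  0.01 ]
white [315.9 196.7] [ 285  170   63   57 1753] [0.618 0.012 0.01 ]
white [485.4 266.8] [ 479  173   13  183 1343] [ 0.485 -0.492  0.01 ]
white [337.6 217.4] [330 207  13  17 100] [ 0.563 -0.063  0.01 ]
white [428.  217.6] [420 210  16  16 154] [ 0.607 -0.322  0.01 ]
white [419.7 241.5] [412 234  16  16 169] [ 0.529 -0.304  0.01 ]
white [511.7 256.5] [505 251  14  12  70] [ 0.527 -0.565  0.01 ]
white [272.8 297.7] [265 295  18   7 102] [0.301 0.07  0.01 ]
white [294.5 298.1] [289 296  12   5  54] [0.311 0.012 0.01 ]
white [315.7 299.8] [308 297  19   6  63] [ 0.316 -0.044  0.01 ]
white [277.  376.2] [ 214  350  134   50 3400] [0.109 0.016 0.01 ]
jar [0.768 0.236 0.05 ]
sander [ 0.735 -0.284  0.033]
grip [ 0.577 -0.002  0.101]
```

View pics/c1.png

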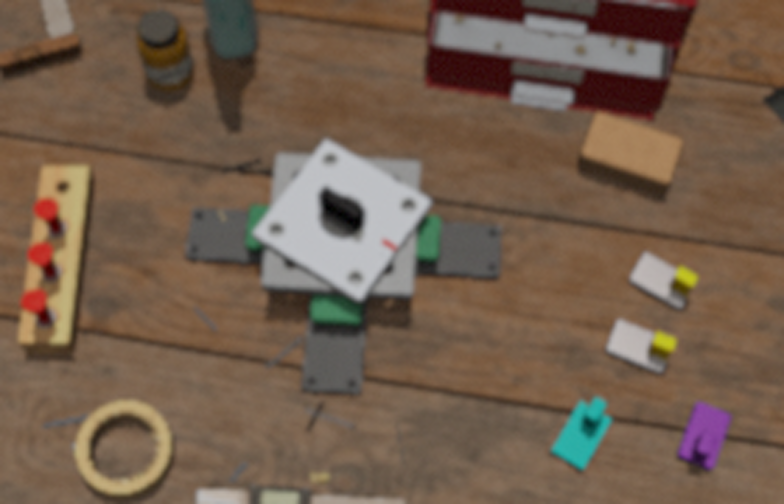

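Emit:
send_rows([
  {"gripper": 85,"travel": [0,0,-33],"rotation": [0,0,-6.57]},
  {"gripper": 85,"travel": [0,0,-33],"rotation": [0,0,-6.57]},
  {"gripper": 85,"travel": [0,0,-33],"rotation": [0,0,-6.57]},
  {"gripper": 85,"travel": [-18,-38,0]},
  {"gripper": 85,"travel": [-18,-38,0]},
  {"gripper": 85,"travel": [-18,-38,0]},
  {"gripper": 85,"travel": [-18,-38,0]},
  {"gripper": 85,"travel": [-18,-38,0]},
  {"gripper": 85,"travel": [-18,-38,0]},
  {"gripper": 85,"travel": [-18,-38,0]},
  {"gripper": 85,"travel": [-18,-38,0]},
  {"gripper": 85,"travel": [-18,-38,0]},
])

```text
validation failed for argument at $.mo...
```

Emit:
send_rows([
  {"gripper": 85,"travel": [-18,-38,0]},
  {"gripper": 85,"travel": [-18,-38,0]},
  {"gripper": 85,"travel": [-18,-38,0]},
  {"gripper": 85,"travel": [-18,-38,0]},
  {"gripper": 85,"travel": [-18,-38,0]},
  {"gripper": 85,"travel": [-18,-38,0]},
  {"gripper": 85,"travel": [-18,-38,0]},
  {"gripper": 85,"travel": [-18,-38,0]},
  {"gripper": 85,"travel": [-18,-38,0]},
  {"gripper": 85,"travel": [0,0,0]},
  {"gripper": 85,"travel": [0,0,0]},
])

```text
validation failed for argument at $.mo...
```

```bash
cat >> h.py <<'E'
def pose():
    s=manip.sense(); M=R.from_quat(s['tool_rot']).as_matrix(); return s['tcp_pos'],M
def psi():
    p,M=pose(); return np.degrees(np.arctan2(M[1,1],M[0,1]))
def st():
    s=manip.sense(); p,M=pose(); print('t',round(s['t'],2),'tcp',(p*1000).round(1),'psi',psi().round(2),'tiltz',M[:,2].round(4),'F',s['force'].round(1),'gap',round(s['finger_gap']*85.4,1))
def go(target,ps=None):
    "print tool-axis travel (mm) after first turning to psi=ps, and the turn (deg about tool z)"
    p,M=pose(); c=psi(); ps=c if ps is None else ps
    a=np.radians(ps); X=np.array([-np.sin(-a)*-1,-np.cos(a),0]); Y=np.array([np.cos(a),np.sin(a),0]); X=np.cross(Y,[0,0,-1])
    d=(np.array(target)-p)*1000
    print('turn z',round(-(ps-c),2),'travel',np.round([d@X,d@Y,-d[2]],1))
E
python3 - <<'E'
from h import *
st(); im,c=snap('wrist','w1'); print(c['cam_to_world'])
E
```

```text
t 0.15 tcp [210.3 587.9 230.5] psi 70.31 tiltz [-9.0e-04 -1.5e-03 -1.0e+00] F [0.5 0.5 0.3] gap 85.0
[[ 0.33708827  0.90149429  0.27143977  0.14179258]
 [ 0.94147012 -0.32205446 -0.09957375  0.6133469 ]
 [-0.00234678  0.28911758 -0.95729072  0.37272683]
 [ 0.          0.          0.          1.        ]]
```

View pics/w1.png

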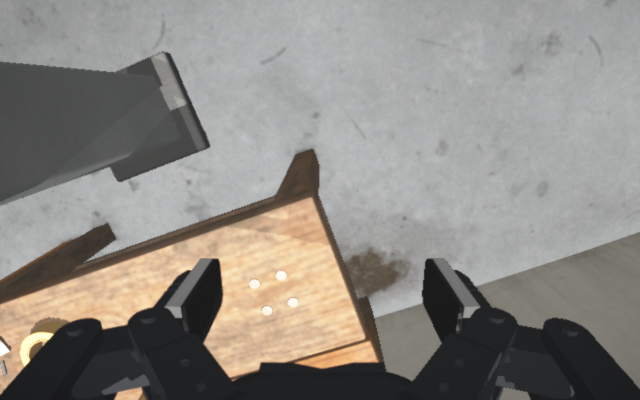

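Emit:
send_rows([
  {"gripper": 85,"travel": [0,0,-41],"rotation": [0,0,-6.56]},
  {"gripper": 85,"travel": [0,0,-41],"rotation": [0,0,-6.56]},
  {"gripper": 85,"travel": [0,0,-41],"rotation": [0,0,-6.56]},
  {"gripper": 85,"travel": [-21,-38,0],"rotation": [0,0,0]},
  {"gripper": 85,"travel": [-21,-38,0],"rotation": [0,0,0]},
  {"gripper": 85,"travel": [-21,-38,0],"rotation": [0,0,0]},
  {"gripper": 85,"travel": [-21,-38,0],"rotation": [0,0,0]},
  {"gripper": 85,"travel": [-21,-38,0],"rotation": [0,0,0]},
  {"gripper": 85,"travel": [-21,-38,0],"rotation": [0,0,0]},
  {"gripper": 85,"travel": [-21,-38,0],"rotation": [0,0,0]},
  {"gripper": 85,"travel": [-21,-38,0],"rotation": [0,0,0]},
  {"gripper": 85,"travel": [-21,-38,0],"rotation": [0,0,0]},
])

```text
t: 1.2
tcp_pos: [0.3922, 0.2583, 0.3543]
tool_rot: [-0.0, 1.0, 0.0, 0.0]
force: [1.8, 0.7, -0.5]
finger_gap: 0.992
```

Emit:
send_rows([
  {"gripper": 85,"travel": [-21,-38,0],"rotation": [0,0,0]},
  {"gripper": 85,"travel": [-21,-38,0],"rotation": [0,0,0]},
  {"gripper": 85,"travel": [-21,-38,0],"rotation": [0,0,0]},
  {"gripper": 85,"travel": [-21,-38,0],"rotation": [0,0,0]},
  {"gripper": 85,"travel": [-21,-38,0],"rotation": [0,0,0]},
  {"gripper": 85,"travel": [-21,-38,0],"rotation": [0,0,0]},
  {"gripper": 85,"travel": [-21,-38,0],"rotation": [0,0,0]},
  {"gripper": 85,"travel": [-21,-38,0],"rotation": [0,0,0]},
  {"gripper": 85,"travel": [-21,-38,0],"rotation": [0,0,0]},
  {"gripper": 85,"travel": [0,0,0],"rotation": [0,0,0]},
  {"gripper": 85,"travel": [0,0,0],"rotation": [0,0,0]},
  {"gripper": 85,"travel": [0,0,0],"rotation": [0,0,0]},
])

```text
t: 2.2
tcp_pos: [0.5726, -0.0679, 0.3537]
tool_rot: [0.001, 1.0, 0.001, -0.001]
force: [-0.7, -0.2, 0.3]
finger_gap: 0.997
```

```bash
python3 - <<'E'
from h import *
st(); im,c=snap('wrist','w2'); np.save('w2c.npy',c,allow_pickle=True)
E
```

```text
t 2.2 tcp [572.6 -67.9 353.7] psi 89.94 tiltz [-0.0017  0.0011 -1.    ] F [-0.7 -0.2  0.3] gap 85.1
```

View pics/w2.png

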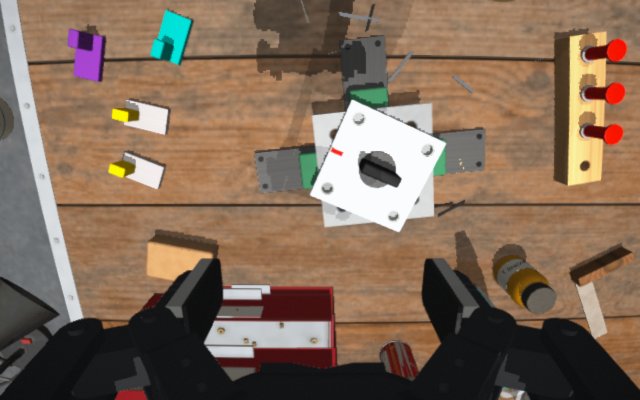

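```bash
cat > meas.py <<'E'
from h import *
def hsv(im): return cv2.cvtColor(im,cv2.COLOR_RGB2HSV)
def comps(m,mn,roi=None):
    n,l,s,ce=cv2.connectedComponentsWithStats(m)
    return [(ce[i],s[i],(l==i).astype(np.uint8)) for i in range(1,n) if s[i,4]>=mn]
def rect(m,c,z):
    k,_=cv2.findContours(m,cv2.RETR_EXTERNAL,cv2.CHAIN_APPROX_NONE)
    k=max(k,key=cv2.contourArea)[:,0].astype(float); P=plane(k,c,z)[:,:2]
    (cx,cy),(w,h),a=cv2.minAreaRect((P*1000).astype(np.float32)); return np.array([cx,cy]),w,h,a
E
python3 - <<'E'
from meas import *
im=cv2.imread('pics/w2.png')[:,:,::-1].copy(); c=np.load('w2c.npy',allow_pickle=True).item(); h=hsv(im)
for ce,s,m in comps(cv2.inRange(h,(0,0,225),(180,25,255)),150): print('white',ce.round(0),s[4],[np.round(v,1) for v in rect(m,c,.065 if s[4]>3000 else .010)])
for ce,s,m in comps(cv2.inRange(h,(24,150,120),(34,255,255)),40): print('yel',ce.round(1),s,(plane(ce,c,.035)[0]*1000).round(1))
for ce,s,m in comps(cv2.inRange(h,(0,200,90),(5,255,255)),10): print('red',ce.round(1),s,(plane(ce,c,.081)[0]*1000).round(1))
for ce,s,m in comps(cv2.inRange(h,(50,80,40),(80,255,255)),40): print('green',ce.round(1),s[4],(plane(ce,c,.034)[0]*1000).round(1))
hb=cv2.inRange(h,(12,90,200),(24,200,255))
for ce,s,m in comps(hb,2000): print('rack',ce.round(1),s,[np.round(v,1) for v in rect(m,c,.032)])
for p in [(370,75),(285,170),(465,150),(325,120),(425,110),(380,180),(370,120)]: print(p,h[p[1],p[0]],im[p[1],p[0]])
E
```

```text
white [377. 166.] 8504 [array([590.2,   2.2]), np.float64(131.5), np.float64(131.3), np.float64(66.5)]
white [151. 119.] 717 [array([ 525.6, -313.9]), np.float64(57.9), np.float64(34.2), np.float64(75.3)]
white [321. 133.] 180 [array([548.9, -66.9]), np.float64(20.8), np.float64(26.2), np.float64(89.9)]
white [146. 173.] 603 [array([ 604.3, -326.3]), np.float64(46.1), np.float64(33.9), np.float64(67.5)]
yel [120.  114.7] [112 109  17  13 183] [ 520.9 -335.4   35. ]
yel [116.8 170.1] [108 164  18  14 170] [ 595.7 -352.2   35. ]
red [615.8  50. ] [606  39  21  23 361] [442.5 276.   81. ]
red [592.5  57.5] [587  57  12   2  22] [452.1 248.   81. ]
red [614.5  93. ] [605  83  20  21 335] [491.3 284.4  81. ]
red [593.   97.5] [587  97  13   2  13] [497.4 257.4  81. ]
red [612.6 134.1] [603 125  20  20 310] [540.4 292.8  81. ]
red [336.5 151.6] [332 149  10   6  23] [564.4 -50.2  81. ]
green [370.5  96.3] 618 [500.2  -5.1  34. ]
green [440.6 164.2] 220 [588.7  94.   34. ]
green [307.9 168.6] 545 [594.9 -86.8  34. ]
rack [588.7 120. ] [ 568   44   38  142 2287] [array([521.8, 291.3]), np.float64(189.5), np.float64(50.5), np.float64(10.0)]
(370, 75) [ 20   8 100] [100  99  97]
(285, 170) [ 20   7 103] [103 102 100]
(465, 150) [ 23   9 116] [116 115 112]
(325, 120) [ 45   2 223] [222 223 221]
(425, 110) [ 90   1 209] [208 209 209]
(380, 180) [150   5  56] [56 55 56]
(370, 120) [105   2 253] [251 252 253]
```

```bash
python3 - <<'E'
from meas import *
im=cv2.imread('pics/w2.png')[:,:,::-1].copy(); c=np.load('w2c.npy',allow_pickle=True).item(); h=hsv(im)
m=cv2.inRange(h,(0,0,75),(180,35,140)); m[:, :240]=0; m[:,500:]=0; m[205:]=0; m[:30]=0
m=cv2.morphologyEx(cv2.morphologyEx(m,cv2.MORPH_CLOSE,np.ones((7,7))),cv2.MORPH_OPEN,np.ones((7,7)))
cv2.imwrite('pics/tong.png',cv2.resize(np.hstack([im[:240,240:500,::-1],cv2.cvtColor(m,cv2.COLOR_GRAY2BGR)[:240,240:500]]),None,fx=1.5,fy=1.5))
for ce,s,k in comps(m,300): print('tongue',ce.round(1),s,[np.round(v,1) for v in rect(k,c,.008)], cv2.boxPoints(((*rect(k,c,.008)[0],),(rect(k,c,.008)[1:3]),rect(k,c,.008)[3])).round(1).tolist())
E
```

```text
tongue [372.   63.9] [ 343   36   50   50 1248] [array([454.3,  -7.8]), np.float64(59.9), np.float64(66.3), np.float64(3.3)] [[422.5, 23.600000381469727], [426.29998779296875, -42.599998474121094], [486.1000061035156, -39.20000076293945], [482.29998779296875, 27.0]]
tongue [464.7 150.2] [ 445  129   40   44 1578] [array([574.4, 136.3]), np.float64(59.3), np.float64(56.2), np.float64(6.4)] [[541.7999877929688, 160.89999389648438], [548.0, 105.0999984741211], [607.0, 111.5999984741211], [600.7000122070312, 167.5]]
tongue [278.4 170.1] [ 255  149   47   43 1723] [array([ 603.2, -130.4]), np.float64(59.3), np.float64(62.8), np.float64(5.0)] [[570.9000244140625, -101.69999694824219], [576.4000244140625, -164.1999969482422], [635.5, -159.0], [630.0, -96.5]]
```

View pics/tong.png

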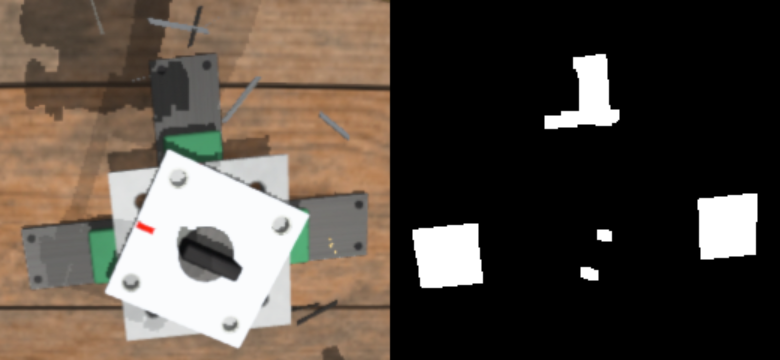

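Emit:
send_rows([
  {"gripper": 45,"travel": [0,0,17],"rotation": [0,0,7]},
  {"gripper": 45,"travel": [0,0,17],"rotation": [0,0,7]},
  {"gripper": 45,"travel": [0,0,17],"rotation": [0,0,7]},
  {"gripper": 45,"travel": [0,0,17],"rotation": [0,0,7]},
  {"gripper": 45,"travel": [0,0,17],"rotation": [0,0,7]},
  {"gripper": 45,"travel": [0,0,17],"rotation": [0,0,7]},
  {"gripper": 45,"travel": [0,0,17],"rotation": [0,0,7]},
  {"gripper": 45,"travel": [0,0,17],"rotation": [0,0,7]},
  {"gripper": 45,"travel": [0,0,17],"rotation": [0,0,7]},
  {"gripper": 45,"travel": [0,0,17],"rotation": [0,0,7]},
  {"gripper": 45,"travel": [0,0,17],"rotation": [0,0,7]},
  {"gripper": 45,"travel": [0,0,17],"rotation": [0,0,7]},
])

```text
t: 3.25
tcp_pos: [0.5727, -0.0662, 0.1503]
tool_rot: [0.671, 0.742, 0.0, 0.0]
force: [-0.1, 0.1, 0.0]
finger_gap: 0.532
```

Emit:
send_rows([
  {"gripper": 45,"travel": [0,0,0],"rotation": [0,0,6.65]},
  {"gripper": 45,"travel": [0,0,0],"rotation": [0,0,6.65]},
  {"gripper": 45,"travel": [0,0,0],"rotation": [0,0,6.65]},
  {"gripper": 45,"travel": [0,0,0],"rotation": [0,0,0]},
  {"gripper": 45,"travel": [0,0,0],"rotation": [0,0,0]},
])

```text
t: 3.67
tcp_pos: [0.5729, -0.0667, 0.1508]
tool_rot: [0.786, 0.618, 0.0, 0.0]
force: [0.2, 0.0, 0.3]
finger_gap: 0.526
```

```bash
python3 - <<'E'
from h import *
st(); go([.521,-.3325,.15],-14)
E
```

```text
t 3.67 tcp [572.9 -66.7 150.8] psi -13.69 tiltz [ 3.e-04  0.e+00 -1.e+00] F [0.2 0.  0.3] gap 45.0
turn z 0.31 travel [-270.5   14.     0.8]
```

Emit:
send_rows([
  {"gripper": 45,"travel": [-27,1.4,0],"rotation": [0,0,0.3]},
  {"gripper": 45,"travel": [-27,1.4,0],"rotation": [0,0,0]},
  {"gripper": 45,"travel": [-27,1.4,0],"rotation": [0,0,0]},
  {"gripper": 45,"travel": [-27,1.4,0],"rotation": [0,0,0]},
  {"gripper": 45,"travel": [-27,1.4,0],"rotation": [0,0,0]},
  {"gripper": 45,"travel": [-27,1.4,0],"rotation": [0,0,0]},
  {"gripper": 45,"travel": [-27,1.4,0],"rotation": [0,0,0]},
  {"gripper": 45,"travel": [-27,1.4,0],"rotation": [0,0,0]},
  {"gripper": 45,"travel": [-27,1.4,0],"rotation": [0,0,0]},
  {"gripper": 45,"travel": [-27,1.4,0],"rotation": [0,0,0]},
  {"gripper": 45,"travel": [0,0,0],"rotation": [0,0,0]},
  {"gripper": 45,"travel": [0,0,0],"rotation": [0,0,0]},
])

```text
t: 4.67
tcp_pos: [0.5201, -0.3342, 0.1506]
tool_rot: [0.789, 0.614, 0.0, 0.0]
force: [-0.2, 0.5, -0.9]
finger_gap: 0.529
```

```bash
python3 - <<'E'
from meas import *
st(); im,c=snap('wrist','w3'); h=hsv(im)
for ce,s,m in comps(cv2.inRange(h,(0,0,215),(180,30,255)),300):
    print('white',ce.round(0),s,[np.round(v,1) for v in rect(m,c,.010)])
for ce,s,m in comps(cv2.inRange(h,(24,150,60),(34,255,255)),40):
    print('yel',ce.round(1),s,[np.round(v,1) for v in rect(m,c,.042)])
# bright top of tab only
for ce,s,m in comps(cv2.inRange(h,(24,150,225),(34,255,255)),40):
    print('yeltop',ce.round(1),s,[np.round(v,1) for v in rect(m,c,.042)])
E
```

```text
t 4.67 tcp [ 520.1 -334.2  150.6] psi -14.26 tiltz [ 6.e-04 -3.e-04 -1.e+00] F [-0.2  0.5 -0.9] gap 45.1
white [418. 148.] [ 389  121   56   70 2089] [array([ 602.4, -331. ]), np.float64(58.4), np.float64(35.1), np.float64(68.1)]
white [323. 153.] [ 300  126   44   70 2327] [array([ 525.8, -313.7]), np.float64(57.8), np.float64(35.3), np.float64(75.7)]
white [566. 286.] [ 477  257  163   55 3154] [array([ 717.9, -488. ]), np.float64(24.7), np.float64(161.7), np.float64(89.8)]
white [321. 342.] [ 258  319  126   43 2533] [array([ 479.1, -487.8]), np.float64(24.8), np.float64(124.8), np.float64(89.9)]
yel [417.1 187.9] [403 171  30  35 785] [array([ 591.7, -345.4]), np.float64(25.4), np.float64(21.0), np.float64(67.0)]
yel [321.3 190.5] [313 174  18  34 575] [array([ 521.6, -329.5]), np.float64(25.7), np.float64(12.9), np.float64(75.7)]
yeltop [421.3 191.5] [411 178  22  28 463] [array([ 594.6, -348.8]), np.float64(21.4), np.float64(13.0), np.float64(67.0)]
yeltop [322.1 190.6] [313 181  18  22 343] [array([ 521.5, -330.1]), np.float64(16.5), np.float64(12.7), np.float64(76.1)]
```

View pics/w3.png

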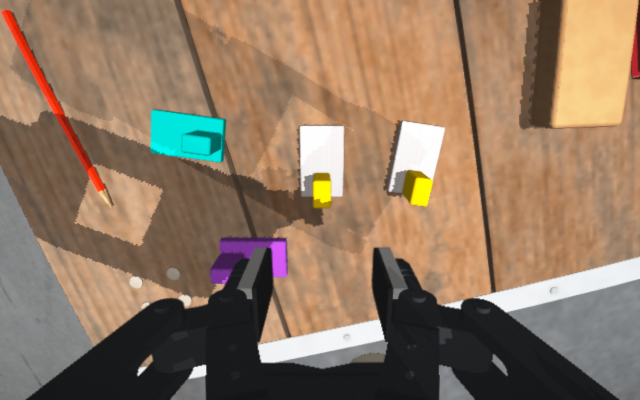

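Emit:
send_rows([
  {"gripper": 45,"travel": [-2,0,27],"rotation": [0,0,0]},
  {"gripper": 45,"travel": [0,0.5,27],"rotation": [0,0,0]},
  {"gripper": 45,"travel": [0,0.5,27],"rotation": [0,0,0]},
  {"gripper": 45,"travel": [0,0,27],"rotation": [0,0,0]},
  {"gripper": 45,"travel": [0,0,20],"rotation": [0,0,0]},
  {"gripper": 45,"travel": [0,0,8],"rotation": [0,0,0]},
  {"gripper": 5,"travel": [0,0,0],"rotation": [0,0,0]},
  {"gripper": 5,"travel": [0,0,0],"rotation": [0,0,0]},
  {"gripper": 5,"travel": [0,0,0],"rotation": [0,0,0]},
  {"gripper": 5,"travel": [0,0,0],"rotation": [0,0,0]},
  {"gripper": 5,"travel": [0,0,0],"rotation": [0,0,0]},
  {"gripper": 5,"travel": [0,0,0],"rotation": [0,0,0]},
], newtons=60)

```text
t: 5.72
tcp_pos: [0.5215, -0.3359, 0.0156]
tool_rot: [0.789, 0.614, 0.0, 0.001]
force: [0.2, 0.2, 2.2]
finger_gap: 0.152
```

```bash
python3 - <<'E'
from h import *
st(); go([.521,-.3325,.06],6.1)
E
```

```text
t 5.72 tcp [ 521.5 -335.9   15.6] psi -14.27 tiltz [ 0.0017 -0.0013 -1.    ] F [0.2 0.2 2.2] gap 13.0
turn z -20.37 travel [  3.4  -0.1 -44.4]
```

Emit:
send_rows([
  {"gripper": 5,"travel": [0,0,-20],"rotation": [0,0,0]},
  {"gripper": 5,"travel": [0,0,-30],"rotation": [0,0,0]},
  {"gripper": 5,"travel": [0,0,-30],"rotation": [0,0,0]},
  {"gripper": 5,"travel": [0,0,0],"rotation": [0,0,-5.1]},
  {"gripper": 5,"travel": [0,0,0],"rotation": [0,0,-5.1]},
  {"gripper": 5,"travel": [0,0,0],"rotation": [0,0,-5.1]},
  {"gripper": 5,"travel": [0,0,0],"rotation": [0,0,-5.1]},
  {"gripper": 5,"travel": [0,0,0],"rotation": [0,0,0]},
  {"gripper": 5,"travel": [0,0,0],"rotation": [0,0,0]},
])

```text
t: 6.47
tcp_pos: [0.5207, -0.3355, 0.0946]
tool_rot: [0.669, 0.743, -0.0, 0.0]
force: [0.4, -0.3, -1.9]
finger_gap: 0.151
```

```bash
python3 - <<'E'
from h import *
st(); go([.6066,-.1579,.06],6.1)
E
```

```text
t 6.47 tcp [ 520.7 -335.5   94.6] psi 5.99 tiltz [ 2.e-04 -2.e-04 -1.e+00] F [ 0.4 -0.3 -1.9] gap 12.9
turn z -0.11 travel [167.5 104.2  34.6]
```

Emit:
send_rows([
  {"gripper": 5,"travel": [20,12.5,0],"rotation": [0,0,0]},
  {"gripper": 5,"travel": [20,12.5,0],"rotation": [0,0,0]},
  {"gripper": 5,"travel": [20,12.5,0],"rotation": [0,0,0]},
  {"gripper": 5,"travel": [20,12.5,0],"rotation": [0,0,0]},
  {"gripper": 5,"travel": [20,12.5,0],"rotation": [0,0,0]},
  {"gripper": 5,"travel": [20,12.5,0],"rotation": [0,0,0]},
  {"gripper": 5,"travel": [20,12.5,0],"rotation": [0,0,0]},
  {"gripper": 5,"travel": [20,12.5,0],"rotation": [0,0,0]},
  {"gripper": 5,"travel": [8,4.5,20],"rotation": [0,0,0]},
  {"gripper": 5,"travel": [0,0,20],"rotation": [0,0,0]},
  {"gripper": 5,"travel": [0,0,20],"rotation": [0,0,0]},
  {"gripper": 5,"travel": [0,0,0],"rotation": [0,0,0]},
])

```text
t: 7.47
tcp_pos: [0.6041, -0.1556, 0.0307]
tool_rot: [0.669, 0.744, -0.001, -0.004]
force: [-1.3, 0.5, -1.4]
finger_gap: 0.15
```

```bash
python3 - <<'E'
from h import *
st(); go([.6066,-.1579,.0236],6.1); go([.6017,-.1121,.0236],6.1)
im,c=snap('wrist','w4')
E
```

```text
t 7.47 tcp [ 604.1 -155.6   30.7] psi 6.07 tiltz [-0.007   0.0031 -1.    ] F [-1.3  0.5 -1.4] gap 12.8
turn z -0.03 travel [-2.5  2.2  7.1]
turn z -0.03 travel [43.5  2.2  7.1]
```

View pics/w4.png

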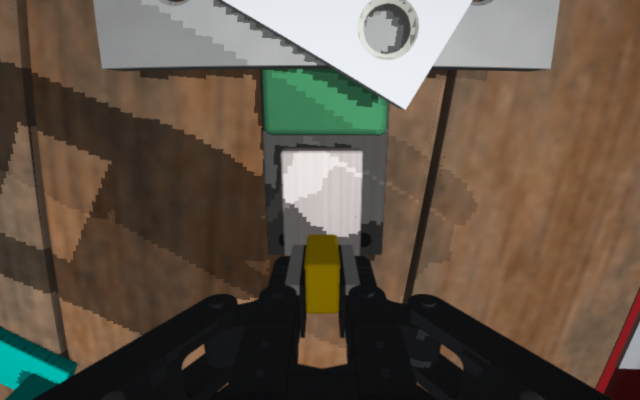

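Emit:
send_rows([
  {"gripper": 5,"travel": [0,2,3],"rotation": [0,0,0]},
  {"gripper": 5,"travel": [0,0,3],"rotation": [0,0,0]},
  {"gripper": 5,"travel": [0,0,1],"rotation": [0,0,0]},
  {"gripper": 5,"travel": [0,0,0],"rotation": [0,0,0]},
  {"gripper": 5,"travel": [8,0,0],"rotation": [0,0,0]},
  {"gripper": 5,"travel": [8,0,0],"rotation": [0,0,0]},
  {"gripper": 5,"travel": [8,0,0],"rotation": [0,0,0]},
  {"gripper": 5,"travel": [0,0,0],"rotation": [0,0,0]},
  {"gripper": 5,"travel": [0,0,0],"rotation": [0,0,0]},
])

```text
t: 8.27
tcp_pos: [0.6103, -0.1435, 0.0309]
tool_rot: [0.666, 0.746, -0.003, 0.01]
force: [-3.5, -26.6, 4.2]
finger_gap: 0.147
```

```bash
python3 - <<'E'
from h import *
st(); go([.6017,-.1121,.0236],6.1)
E
```

```text
t 8.27 tcp [ 610.3 -143.5   30.9] psi 6.48 tiltz [ 0.0104 -0.0179 -0.9998] F [ -3.5 -26.6   4.2] gap 12.5
turn z 0.38 travel [32.1 -5.2  7.3]
```

```bash
python3 - <<'E'
from h import *
im,c=snap('wrist','w5'); im2,c=snap('scene','s5')
a=im[60:330,200:450]; b=im2[180:260,270:400]
a=cv2.resize(a,(500,540)); b=cv2.resize(b,(300,185*300//300))
o=np.zeros((540,800,3),np.uint8); o[:,:500]=a; o[:185,500:]=b; cv2.imwrite('pics/w5c.png',o[:,:,::-1])
E
```

View pics/w5c.png

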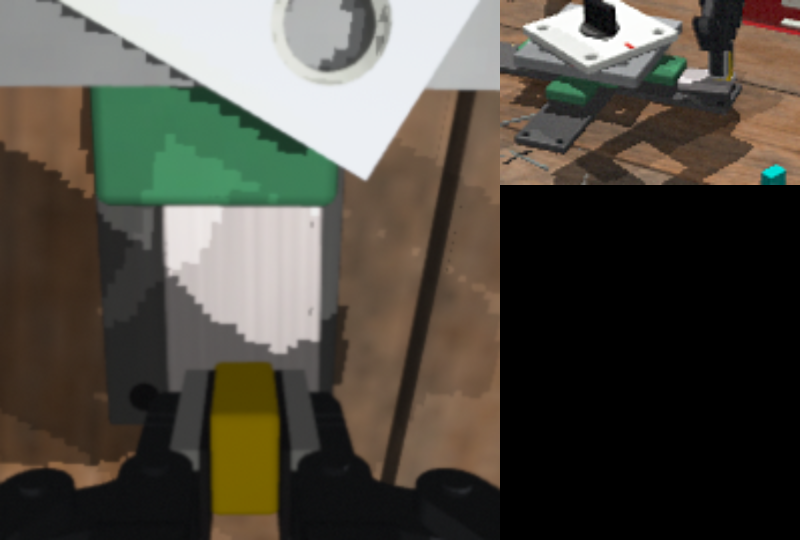

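Emit:
send_rows([
  {"gripper": 5,"travel": [-8,-3,-1],"rotation": [0,0,0]},
  {"gripper": 5,"travel": [-5,-2,0],"rotation": [0,0,0]},
  {"gripper": 5,"travel": [0,0,0],"rotation": [0,0,0]},
  {"gripper": 30,"travel": [0,0,0],"rotation": [0,0,0]},
  {"gripper": 30,"travel": [0,0,0],"rotation": [0,0,0]},
  {"gripper": 30,"travel": [0,0,0],"rotation": [0,0,0]},
  {"gripper": 30,"travel": [0,0,0],"rotation": [0,0,0]},
  {"gripper": 30,"travel": [0,0,-35],"rotation": [0,0,0]},
  {"gripper": 30,"travel": [0,0,-35],"rotation": [0,0,0]},
  {"gripper": 30,"travel": [-20,0,-25],"rotation": [0,0,0]},
  {"gripper": 30,"travel": [-20,0,0],"rotation": [0,0,0]},
  {"gripper": 30,"travel": [0,0,0],"rotation": [0,0,0]},
])

```text
t: 9.37
tcp_pos: [0.6096, -0.1901, 0.1261]
tool_rot: [0.669, 0.743, 0.0, 0.004]
force: [0.7, -0.3, -0.3]
finger_gap: 0.354
```

```bash
python3 - <<'E'
from meas import *
st(); im,c=snap('wrist','w6'); h=hsv(im)
for ce,s,m in comps(cv2.inRange(h,(0,0,150),(180,30,255)),300):
    print('white',ce.round(0),s,[np.round(v,1) for v in rect(m,c,.018)])
for ce,s,m in comps(cv2.inRange(h,(24,150,60),(34,255,255)),40):
    print('yel',ce.round(1),s,[np.round(v,1) for v in rect(m,c,.050)])
for ce,s,m in comps(cv2.inRange(h,(50,80,40),(85,255,255)),40): print('green',ce.round(1),s,[np.round(v,1) for v in rect(m,c,.034)])
E
```

```text
t 9.37 tcp [ 609.6 -190.1  126.1] psi 6.06 tiltz [ 0.007 -0.005 -1.   ] F [ 0.7 -0.3 -0.3] gap 30.2
white [245.   7.] [ 187    0  128   16 1735] [array([550.5, -66.2]), np.float64(83.6), np.float64(9.2), np.float64(5.3)]
white [379.  10.] [ 305    0  148   37 2638] [array([635.4, -63.6]), np.float64(97.2), np.float64(22.4), np.float64(6.8)]
white [318. 105.] [ 293   68   53   88 3783] [array([ 602.1, -129.3]), np.float64(36.1), np.float64(60.7), np.float64(4.8)]
white [552. 206.] [ 532  170   41   74 1439] [array([ 791.5, -180.7]), np.float64(61.1), np.float64(16.4), np.float64(89.8)]
white [571. 238.] [ 544  190   56   97 2452] [array([ 817. , -206.3]), np.float64(22.6), np.float64(84.8), np.float64(0.1)]
white [300. 335.] [ 273  309   55   56 1630] [array([ 602.2, -323.2]), np.float64(56.6), np.float64(34.5), np.float64(67.7)]
white [628. 368.] [ 606  334   34   55 1076] [array([ 930.1, -325.3]), np.float64(39.3), np.float64(64.8), np.float64(0.8)]
yel [317.1 144.3] [307 126  21  37 761] [array([ 603. , -146.9]), np.float64(12.8), np.float64(22.7), np.float64(6.0)]
yel [287.4 356.5] [277 349  20  14 207] [array([ 595.8, -311.9]), np.float64(15.1), np.float64(12.6), np.float64(6.1)]
green [317.4  42.9] [ 281   19   79   46 3245] [array([598.5, -84.9]), np.float64(49.1), np.float64(26.5), np.float64(6.0)]
```

View pics/w6.png

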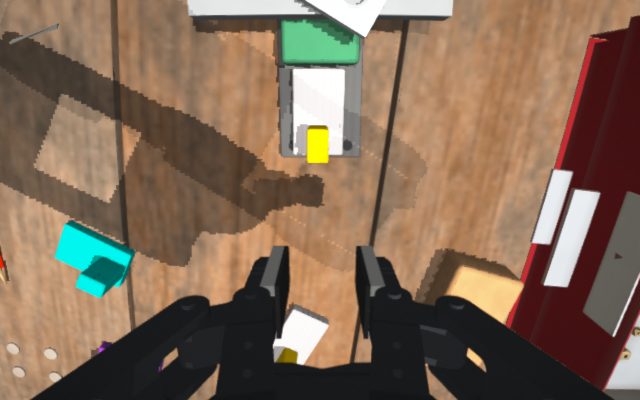

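```bash
python3 - <<'E'
from h import *
go([.6059,-.1520,.022],6.1)
E
```

```text
turn z -0.06 travel [ 35.9   1.8 102.5]
```

Emit:
send_rows([
  {"gripper": 32,"travel": [18,1,0],"rotation": [0.4,0.3,0]},
  {"gripper": 32,"travel": [18,1,0],"rotation": [0,0,0]},
  {"gripper": 32,"travel": [0,0,25],"rotation": [0,0,0]},
  {"gripper": 32,"travel": [0,0,25],"rotation": [0,0,0]},
  {"gripper": 32,"travel": [0,0,25],"rotation": [0,0,0]},
  {"gripper": 32,"travel": [0,0,20],"rotation": [0,0,0]},
  {"gripper": 32,"travel": [0,0,7],"rotation": [0,0,0]},
  {"gripper": 32,"travel": [0,0,0],"rotation": [0,0,0]},
  {"gripper": 32,"travel": [0,0,0],"rotation": [0,0,0]},
], newtons=25)

```text
t: 10.17
tcp_pos: [0.6036, -0.1482, 0.0208]
tool_rot: [0.668, 0.744, -0.001, -0.005]
force: [0.3, 0.4, -0.2]
finger_gap: 0.374
```

```bash
python3 - <<'E'
from h import *
st(); go([.6059,-.1520,.022],6.1)
E
```

```text
t 10.17 tcp [ 603.6 -148.2   20.8] psi 6.2 tiltz [-0.0096  0.0057 -0.9999] F [ 0.3  0.4 -0.2] gap 32.0
turn z 0.1 travel [-4.   1.9 -1.2]
```

Emit:
send_rows([
  {"gripper": 32,"travel": [-4,2,-1],"rotation": [-0.4,-0.3,0]},
  {"gripper": 32,"travel": [0,0,0],"rotation": [0,0,0]},
  {"gripper": 32,"travel": [0,0,0],"rotation": [0,0,0]},
  {"gripper": 32,"travel": [0,0,0],"rotation": [0,0,0]},
  {"gripper": 32,"travel": [0,0,0],"rotation": [0,0,0]},
])

```text
t: 10.58
tcp_pos: [0.6068, -0.1539, 0.0228]
tool_rot: [0.668, 0.744, 0.0, 0.0]
force: [0.7, 0.4, -0.2]
finger_gap: 0.372
```

```bash
python3 - <<'E'
from h import *
st(); go([.6059,-.1520,.022],6.1)
E
```

```text
t 10.58 tcp [ 606.8 -153.9   22.8] psi 6.12 tiltz [ 6.e-04 -2.e-04 -1.e+00] F [ 0.7  0.4 -0.2] gap 31.8
turn z 0.02 travel [ 2.  -0.7  0.8]
```

Emit:
send_rows([
  {"gripper": 5,"travel": [2,-0.7,0],"rotation": [0,0,0]},
  {"gripper": 5,"travel": [0,0,0],"rotation": [0,0,0]},
  {"gripper": 5,"travel": [0,0,0],"rotation": [0,0,0]},
  {"gripper": 5,"travel": [0,0,0],"rotation": [0,0,0]},
  {"gripper": 5,"travel": [0,0,0],"rotation": [0,0,0]},
  {"gripper": 5,"travel": [5,0,0],"rotation": [0,0,0]},
  {"gripper": 5,"travel": [5,0,0],"rotation": [0,0,0]},
  {"gripper": 5,"travel": [5,0,0],"rotation": [0,0,0]},
  {"gripper": 5,"travel": [5,0,0],"rotation": [0,0,0]},
  {"gripper": 5,"travel": [0,0,0],"rotation": [0,0,0]},
], newtons=30)

```text
t: 11.42
tcp_pos: [0.604, -0.1307, 0.0226]
tool_rot: [0.668, 0.744, 0.0, 0.0]
force: [1.1, 0.4, 3.1]
finger_gap: 0.153
```

```bash
python3 - <<'E'
from h import *
st(); go([.6017,-.1121,.022],6.1)
E
```

```text
t 11.42 tcp [ 604.  -130.7   22.6] psi 6.17 tiltz [ 9.e-04  3.e-04 -1.e+00] F [1.1 0.4 3.1] gap 13.1
turn z 0.07 travel [18.8 -0.3  0.6]
```

Emit:
send_rows([
  {"gripper": 5,"travel": [5,0,0],"rotation": [0,0,0]},
  {"gripper": 5,"travel": [5,0,0],"rotation": [0,0,0]},
  {"gripper": 5,"travel": [4,0,0],"rotation": [0,0,0]},
  {"gripper": 5,"travel": [3,0,0],"rotation": [0,0,0]},
  {"gripper": 5,"travel": [2,0,0],"rotation": [0,0,0]},
  {"gripper": 5,"travel": [1,0,0],"rotation": [0,0,0]},
  {"gripper": 5,"travel": [0,0,0],"rotation": [0,0,0]},
  {"gripper": 5,"travel": [0,0,0],"rotation": [0,0,0]},
])

```text
t: 12.08
tcp_pos: [0.6017, -0.1122, 0.0226]
tool_rot: [0.668, 0.744, 0.0, 0.0]
force: [-0.1, -2.6, 5.4]
finger_gap: 0.157
```

```bash
python3 - <<'E'
from h import *
st(); go([.6017,-.1121,.022],6.1)
E
```

```text
t 12.08 tcp [ 601.7 -112.2   22.6] psi 6.13 tiltz [ 5.e-04 -3.e-04 -1.e+00] F [-0.1 -2.6  5.4] gap 13.4
turn z 0.03 travel [ 0.1 -0.   0.6]
```

Emit:
send_rows([
  {"gripper": 5,"travel": [1,0,0],"rotation": [0,0,0]},
  {"gripper": 5,"travel": [1,0,0],"rotation": [0,0,0]},
  {"gripper": 5,"travel": [0,0,0],"rotation": [0,0,0]},
])

```text
t: 12.33
tcp_pos: [0.6017, -0.1122, 0.0226]
tool_rot: [0.668, 0.744, -0.001, 0.001]
force: [-0.8, -8.9, 4.2]
finger_gap: 0.157
```

Emit:
send_rows([
  {"gripper": 5,"travel": [-1,0,0],"rotation": [0,0,0]},
  {"gripper": 30,"travel": [0,0,0],"rotation": [0,0,0]},
  {"gripper": 30,"travel": [0,0,0],"rotation": [0,0,0]},
  {"gripper": 30,"travel": [0,0,0],"rotation": [0,0,0]},
  {"gripper": 30,"travel": [0,0,-30],"rotation": [0,0,0]},
  {"gripper": 30,"travel": [0,0,-35],"rotation": [0,0,0]},
  {"gripper": 30,"travel": [0,0,-35],"rotation": [0,0,0]},
  {"gripper": 30,"travel": [-30,0,-20],"rotation": [0,0,0]},
  {"gripper": 30,"travel": [-35,0,0],"rotation": [0,0,0]},
  {"gripper": 30,"travel": [-35,0,0],"rotation": [0,0,0]},
  {"gripper": 30,"travel": [0,0,0],"rotation": [0,0,0]},
  {"gripper": 30,"travel": [0,0,0],"rotation": [0,0,0]},
])

```text
t: 13.33
tcp_pos: [0.6116, -0.2115, 0.1417]
tool_rot: [0.669, 0.743, 0.0, -0.001]
force: [0.0, 0.5, -0.6]
finger_gap: 0.353
```

```bash
cat > look.py <<'E'
from meas import *
def look(fn,zp=.018,zt=.050,wh=150):
    st(); im,c=snap('wrist',fn); h=hsv(im)
    for ce,s,m in comps(cv2.inRange(h,(0,0,wh),(180,30,255)),300):
        v=rect(m,c,zp)
        if 20<v[1]<75 and 20<v[2]<75: print('white',ce.round(0),s[4],[np.round(x,1) for x in v])
    for ce,s,m in comps(cv2.inRange(h,(24,150,60),(34,255,255)),40):
        print('yel',ce.round(1),s,[np.round(v,1) for v in rect(m,c,zt)])
    for ce,s,m in comps(cv2.inRange(h,(50,80,40),(85,255,255)),150): print('green',ce.round(1),s[4],[np.round(v,1) for v in rect(m,c,.034)])
E
python3 - <<'E'
from look import *
look('w7')
E
```

```text
t 13.33 tcp [ 611.6 -211.5  141.7] psi 5.97 tiltz [-8.0e-04  1.2e-03 -1.0e+00] F [ 0.   0.5 -0.6] gap 30.2
white [342.  74.] 2426 [array([ 607.2, -120.2]), np.float64(46.9), np.float64(63.2), np.float64(6.1)]
white [304. 305.] 1487 [array([ 602.2, -324.7]), np.float64(58.1), np.float64(35.1), np.float64(67.6)]
yel [322.7  47.9] [311  29  24  40 835] [array([ 601.9, -109.5]), np.float64(14.4), np.float64(23.2), np.float64(6.0)]
yel [286.8 341.4] [273 320  26  43 685] [array([ 596.6, -331.9]), np.float64(41.6), np.float64(17.2), np.float64(75.6)]
green [320.8  16.2] 2430 [array([598.8, -88.3]), np.float64(49.0), np.float64(21.6), np.float64(5.9)]
```

View pics/w7.png

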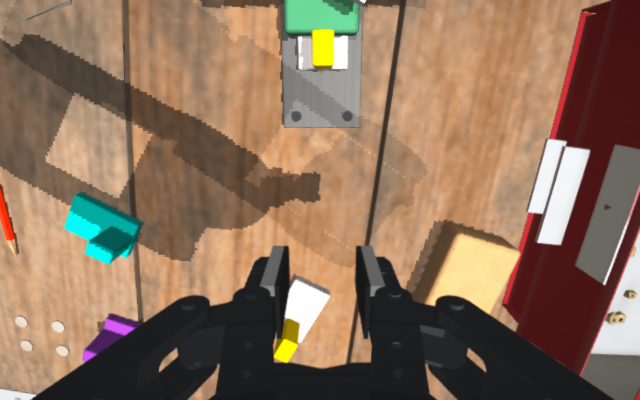

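```bash
python3 - <<'E'
from h import *
go([.5937,-.3523,.014],-22.3)
E
```

```text
turn z 28.36 travel [-138.4   37.9  127.4]
```

Emit:
send_rows([
  {"gripper": 45,"travel": [0,0,0],"rotation": [0,0,7.08]},
  {"gripper": 45,"travel": [0,0,0],"rotation": [0,0,7.08]},
  {"gripper": 45,"travel": [0,0,0],"rotation": [0,0,7.08]},
  {"gripper": 45,"travel": [0,0,0],"rotation": [0,0,7.08]},
  {"gripper": 45,"travel": [-27.6,7.6,0],"rotation": [0,0,0]},
  {"gripper": 45,"travel": [-27.6,7.6,0],"rotation": [0,0,0]},
  {"gripper": 45,"travel": [-27.6,7.6,0],"rotation": [0,0,0]},
  {"gripper": 45,"travel": [-27.6,7.6,0],"rotation": [0,0,0]},
  {"gripper": 45,"travel": [-27.6,7.6,0],"rotation": [0,0,0]},
  {"gripper": 45,"travel": [0,0,30],"rotation": [0,0,0]},
  {"gripper": 45,"travel": [0,0,0],"rotation": [0,0,0]},
  {"gripper": 45,"travel": [0,0,0],"rotation": [0,0,0]},
])

```text
t: 14.38
tcp_pos: [0.5934, -0.3493, 0.1097]
tool_rot: [0.83, 0.558, -0.001, -0.004]
force: [0.3, -0.8, -0.8]
finger_gap: 0.526
```

```bash
python3 - <<'E'
from look import *
look('w8',.010,.042,215); go([.5937,-.3523,.014],-22.3)
E
```

```text
t 14.38 tcp [ 593.4 -349.3  109.7] psi -22.14 tiltz [-0.0056  0.0057 -1.    ] F [ 0.3 -0.8 -0.8] gap 44.9
white [326. 165.] 3124 [array([ 602.2, -331.2]), np.float64(58.5), np.float64(35.6), np.float64(67.4)]
yel [323.9 208.8] [314 188  21  42 839] [array([ 596.3, -345.7]), np.float64(27.6), np.float64(13.0), np.float64(68.0)]
turn z 0.2 travel [-2.5  0.1 97.2]
```

Emit:
send_rows([
  {"gripper": 45,"travel": [-2.5,0,25],"rotation": [0,0,0.2]},
  {"gripper": 45,"travel": [0,0,25],"rotation": [0,0,0]},
  {"gripper": 45,"travel": [0,0,25],"rotation": [0,0,0]},
  {"gripper": 45,"travel": [0,0,16],"rotation": [0,0,0]},
  {"gripper": 45,"travel": [0,0,6],"rotation": [0,0,0]},
  {"gripper": 45,"travel": [0,0,0],"rotation": [0,0,0]},
  {"gripper": 5,"travel": [0,0,0],"rotation": [0,0,0]},
  {"gripper": 5,"travel": [0,0,0],"rotation": [0,0,0]},
  {"gripper": 5,"travel": [0,0,0],"rotation": [0,0,0]},
  {"gripper": 5,"travel": [0,0,0],"rotation": [0,0,0]},
  {"gripper": 5,"travel": [0,0,0],"rotation": [0,0,0]},
  {"gripper": 5,"travel": [0,0,0],"rotation": [0,0,0]},
], newtons=100)

```text
t: 15.43
tcp_pos: [0.5953, -0.3555, 0.0177]
tool_rot: [0.831, 0.556, 0.001, 0.001]
force: [-0.0, 1.5, 5.8]
finger_gap: 0.142
```

```bash
python3 - <<'E'
from h import *
st()
C=np.array([589.5,1.8]); fx=np.array([.9943,.1063]); print(C-162*fx, C-115*fx)
E
```

```text
t 15.43 tcp [ 595.3 -355.5   17.7] psi -22.4 tiltz [ 0.0026 -0.0017 -1.    ] F [-0.   1.5  5.8] gap 12.1
[428.4234 -15.4206] [475.1555 -10.4245]
```

Emit:
send_rows([
  {"gripper": 5,"travel": [0,0,-20],"rotation": [0,0,0]},
  {"gripper": 5,"travel": [0,0,-30],"rotation": [0,0,0]},
  {"gripper": 5,"travel": [0,0,-30],"rotation": [0,0,0]},
  {"gripper": 5,"travel": [0,0,-10],"rotation": [0,0,6.83]},
  {"gripper": 5,"travel": [0,0,0],"rotation": [0,0,6.83]},
  {"gripper": 5,"travel": [0,0,0],"rotation": [0,0,6.83]},
  {"gripper": 5,"travel": [0,0,0],"rotation": [0,0,6.83]},
  {"gripper": 5,"travel": [0,0,0],"rotation": [0,0,6.83]},
  {"gripper": 5,"travel": [0,0,0],"rotation": [0,0,6.83]},
  {"gripper": 5,"travel": [0,0,0],"rotation": [0,0,6.83]},
  {"gripper": 5,"travel": [0,0,0],"rotation": [0,0,6.83]},
  {"gripper": 5,"travel": [0,0,0],"rotation": [0,0,6.83]},
])

```text
t: 16.43
tcp_pos: [0.5942, -0.355, 0.1057]
tool_rot: [0.999, 0.051, 0.0, 0.0]
force: [-0.8, -0.4, -0.2]
finger_gap: 0.142
```

```bash
python3 - <<'E'
from h import *
st(); go([.4282,-.0154,.07],-83.9)
E
```

```text
t 16.43 tcp [ 594.2 -355.   105.7] psi -84.21 tiltz [ 4.e-04 -3.e-04 -1.e+00] F [-0.8 -0.4 -0.2] gap 12.1
turn z -0.31 travel [-128.9 -355.3   35.7]
```

Emit:
send_rows([
  {"gripper": 5,"travel": [-11.7,-32.3,0],"rotation": [0,0,-0.3]},
  {"gripper": 5,"travel": [-11.7,-32.3,0],"rotation": [0,0,0]},
  {"gripper": 5,"travel": [-11.7,-32.3,0],"rotation": [0,0,0]},
  {"gripper": 5,"travel": [-11.7,-32.3,0],"rotation": [0,0,0]},
  {"gripper": 5,"travel": [-11.7,-32.3,0],"rotation": [0,0,0]},
  {"gripper": 5,"travel": [-11.7,-32.3,0],"rotation": [0,0,0]},
  {"gripper": 5,"travel": [-11.7,-32.3,0],"rotation": [0,0,0]},
  {"gripper": 5,"travel": [-11.7,-32.3,0],"rotation": [0,0,0]},
  {"gripper": 5,"travel": [-11.7,-32.3,0],"rotation": [0,0,0]},
  {"gripper": 5,"travel": [-11.7,-32.3,0],"rotation": [0,0,0]},
  {"gripper": 5,"travel": [-11.7,-32.3,0],"rotation": [0,0,0]},
  {"gripper": 5,"travel": [0,0,0],"rotation": [0,0,0]},
])

```text
t: 17.43
tcp_pos: [0.4203, -0.0111, 0.1055]
tool_rot: [0.998, 0.058, -0.004, -0.002]
force: [-0.4, -0.2, -0.8]
finger_gap: 0.142
```

Emit:
send_rows([
  {"gripper": 5,"travel": [0,0,20],"rotation": [0,0,0]},
  {"gripper": 5,"travel": [0,0,20],"rotation": [0,0,0]},
  {"gripper": 5,"travel": [0,0,20],"rotation": [0,0,0]},
  {"gripper": 5,"travel": [0,0,0],"rotation": [0,0,0]},
  {"gripper": 5,"travel": [0,0,0],"rotation": [0,0,0]},
  {"gripper": 5,"travel": [0,0,0],"rotation": [0,0,0]},
])

```text
t: 17.93
tcp_pos: [0.4272, -0.0165, 0.046]
tool_rot: [0.998, 0.056, 0.001, 0.0]
force: [0.4, -0.6, -1.3]
finger_gap: 0.139
```

```bash
python3 - <<'E'
from look import *
look('w9',.029,.060,130); go([.4282,-.0154,.03],-83.9)
E
```

```text
t 17.93 tcp [427.2 -16.5  46. ] psi -83.57 tiltz [ 1.1e-03 -3.0e-04 -1.0e+00] F [ 0.4 -0.6 -1.3] gap 11.9
white [320. 189.] 7755 [array([454.7, -11.6]), np.float64(61.0), np.float64(39.8), np.float64(8.2)]
yel [321.8 265.3] [ 304  227   37   77 2423] [array([433.8, -15.6]), np.float64(34.5), np.float64(14.8), np.float64(8.9)]
green [315.3  92.7] 6147 [array([502.7,  -7.1]), np.float64(25.2), np.float64(48.6), np.float64(6.2)]
turn z 0.33 travel [ 0.9 -1.1 16.3]
```

View pics/w9.png

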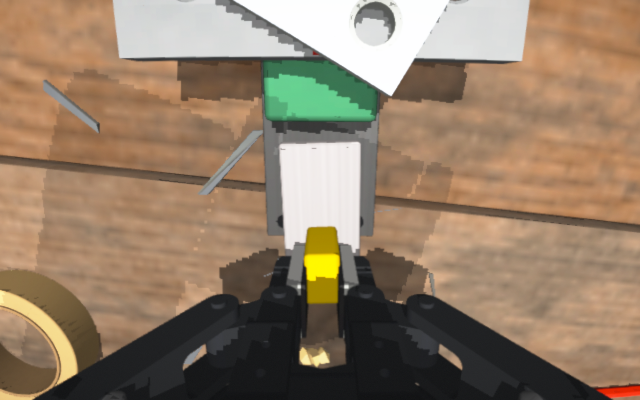

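Emit:
send_rows([
  {"gripper": 5,"travel": [0,-1,8],"rotation": [0,0,1.5]},
  {"gripper": 5,"travel": [0,0,8],"rotation": [0,0,0]},
  {"gripper": 5,"travel": [0,0,4],"rotation": [0,0,0]},
  {"gripper": 5,"travel": [0,0,0],"rotation": [0,0,0]},
  {"gripper": 32,"travel": [0,0,0],"rotation": [0,0,0]},
  {"gripper": 32,"travel": [0,0,0],"rotation": [0,0,0]},
  {"gripper": 32,"travel": [0,0,0],"rotation": [0,0,0]},
  {"gripper": 32,"travel": [0,0,-35],"rotation": [0,0,0]},
  {"gripper": 32,"travel": [0,0,-35],"rotation": [0,0,0]},
  {"gripper": 32,"travel": [0,0,-35],"rotation": [0,0,-1.5]},
  {"gripper": 32,"travel": [0,0,0],"rotation": [0,0,0]},
  {"gripper": 32,"travel": [0,0,0],"rotation": [0,0,0]},
], newtons=30)

```text
t: 18.98
tcp_pos: [0.4278, -0.0156, 0.1321]
tool_rot: [0.998, 0.056, 0.002, 0.001]
force: [-0.5, 0.1, -0.6]
finger_gap: 0.373
```

```bash
python3 - <<'E'
from look import *
look('w10',.018,.050,150)
E
```

```text
t 18.98 tcp [427.8 -15.6 132.1] psi -83.55 tiltz [ 0.005  -0.0016 -1.    ] F [-0.5  0.1 -0.6] gap 31.8
white [322. 158.] 3091 [array([452.3, -13.2]), np.float64(59.3), np.float64(35.2), np.float64(5.4)]
yel [321.6 196.9] [312 177  20  39 711] [array([436.7, -14.3]), np.float64(26.7), np.float64(13.0), np.float64(6.0)]
green [318.5  96. ] 2462 [array([502.5,  -7.4]), np.float64(25.1), np.float64(48.7), np.float64(5.0)]
```

```bash
python3 - <<'E'
from h import *
go([.4294,-.0153,.022],-83.9)
E
```

```text
turn z 0.34 travel [  2.7   0.3 108.9]
```

Emit:
send_rows([
  {"gripper": 32,"travel": [1,0,30],"rotation": [0,0,0.3]},
  {"gripper": 32,"travel": [0,0,30],"rotation": [0,0,0]},
  {"gripper": 32,"travel": [0,0,25],"rotation": [0,0,0]},
  {"gripper": 32,"travel": [0,0,17],"rotation": [0,0,0]},
  {"gripper": 32,"travel": [0,0,6],"rotation": [0,0,0]},
  {"gripper": 32,"travel": [0,0,0],"rotation": [0,0,0]},
  {"gripper": 32,"travel": [0,0,0],"rotation": [0,0,0]},
  {"gripper": 32,"travel": [0,0,0],"rotation": [0,0,0]},
])

```text
t: 19.7
tcp_pos: [0.4276, -0.0151, 0.0227]
tool_rot: [0.999, 0.054, 0.0, 0.0]
force: [-0.2, -0.2, 0.5]
finger_gap: 0.372
```

```bash
python3 - <<'E'
from h import *
st();go([.4294,-.0153,.022],-83.9)
E
```

```text
t 19.7 tcp [427.6 -15.1  22.7] psi -83.86 tiltz [ 4.e-04 -1.e-04 -1.e+00] F [-0.2 -0.2  0.5] gap 31.7
turn z 0.04 travel [1.7 0.3 0.7]
```

Emit:
send_rows([
  {"gripper": 5,"travel": [1,0.3,0],"rotation": [0,0,0]},
  {"gripper": 5,"travel": [0,0,0],"rotation": [0,0,0]},
  {"gripper": 5,"travel": [0,0,0],"rotation": [0,0,0]},
  {"gripper": 5,"travel": [0,0,0],"rotation": [0,0,0]},
  {"gripper": 5,"travel": [6,0,0],"rotation": [0,0,0]},
  {"gripper": 5,"travel": [6,0,0],"rotation": [0,0,0]},
  {"gripper": 5,"travel": [6,0,0],"rotation": [0,0,0]},
  {"gripper": 5,"travel": [6,0,0],"rotation": [0,0,0]},
  {"gripper": 5,"travel": [6,0,0],"rotation": [0,0,0]},
  {"gripper": 5,"travel": [6,0,0],"rotation": [0,0,0]},
  {"gripper": 5,"travel": [4,0,0],"rotation": [0,0,0]},
  {"gripper": 5,"travel": [0,0,0],"rotation": [0,0,0]},
], newtons=30)

```text
t: 20.7
tcp_pos: [0.4652, -0.01, 0.0234]
tool_rot: [0.999, 0.054, -0.003, -0.001]
force: [-5.3, 1.3, 11.5]
finger_gap: 0.159
```

Emit:
send_rows([
  {"gripper": 5,"travel": [2,0,0],"rotation": [0,0,0]},
  {"gripper": 5,"travel": [2,0,0],"rotation": [0,0,0]},
  {"gripper": 5,"travel": [1,0,0],"rotation": [0,0,0]},
  {"gripper": 5,"travel": [0,0,0],"rotation": [0,0,0]},
  {"gripper": 5,"travel": [0,0,0],"rotation": [0,0,0]},
])

```text
t: 21.12
tcp_pos: [0.4686, -0.0094, 0.0234]
tool_rot: [0.999, 0.054, -0.004, -0.001]
force: [-8.1, 0.3, 12.5]
finger_gap: 0.154
```

```bash
python3 - <<'E'
from h import *
st();go([.4752,-.0104,.022],-83.9)
E
```

```text
t 21.12 tcp [468.6  -9.4  23.4] psi -83.82 tiltz [-0.0083  0.0018 -1.    ] F [-8.1  0.3 12.5] gap 13.2
turn z 0.08 travel [6.4 1.7 1.4]
```

Emit:
send_rows([
  {"gripper": 5,"travel": [0,1.5,-0.7],"rotation": [0,0,0]},
  {"gripper": 5,"travel": [2,0,0],"rotation": [0,0,0]},
  {"gripper": 5,"travel": [2,0,0],"rotation": [0,0,0]},
  {"gripper": 5,"travel": [1.5,0,0],"rotation": [0,0,0]},
  {"gripper": 5,"travel": [0,0,0],"rotation": [0,0,0]},
  {"gripper": 5,"travel": [0,0,0],"rotation": [0,0,0]},
])

```text
t: 21.62
tcp_pos: [0.4753, -0.0115, 0.0234]
tool_rot: [0.999, 0.054, -0.004, -0.0]
force: [-8.5, -6.2, 10.1]
finger_gap: 0.158
```

```bash
python3 - <<'E'
from h import *
st();go([.4752,-.0104,.022],-83.9)
E
```

```text
t 21.62 tcp [475.3 -11.5  23.4] psi -83.81 tiltz [-7.5e-03  5.0e-04 -1.0e+00] F [-8.5 -6.2 10.1] gap 13.5
turn z 0.09 travel [ 0.  -1.1  1.4]
```

Emit:
send_rows([
  {"gripper": 5,"travel": [1,-0.5,0],"rotation": [0,0,0]},
  {"gripper": 5,"travel": [1,0,0],"rotation": [0,0,0]},
  {"gripper": 5,"travel": [0,0,0],"rotation": [0,0,0]},
  {"gripper": 5,"travel": [0,0,0],"rotation": [0,0,0]},
])

```text
t: 21.95
tcp_pos: [0.4753, -0.0114, 0.0234]
tool_rot: [0.999, 0.054, -0.006, -0.0]
force: [-12.6, -11.7, 11.1]
finger_gap: 0.16
```

Emit:
send_rows([
  {"gripper": 32,"travel": [0,0,0],"rotation": [0,0,0]},
  {"gripper": 32,"travel": [0,0,0],"rotation": [0,0,0]},
  {"gripper": 32,"travel": [0,0,0],"rotation": [0,0,0]},
  {"gripper": 32,"travel": [0,0,-35],"rotation": [0,0,0]},
  {"gripper": 32,"travel": [0,0,-40],"rotation": [0,0,0]},
  {"gripper": 32,"travel": [0,0,-40],"rotation": [0,0,0]},
  {"gripper": 32,"travel": [0,0,-40],"rotation": [0,0,0]},
  {"gripper": 32,"travel": [0,0,-40],"rotation": [0,0,0]},
  {"gripper": 32,"travel": [0,0,-40],"rotation": [0,0,0]},
  {"gripper": 32,"travel": [0,0,-40],"rotation": [0,0,0]},
  {"gripper": 32,"travel": [0,0,0],"rotation": [0,0,0]},
  {"gripper": 32,"travel": [0,0,0],"rotation": [0,0,0]},
])

```text
t: 22.95
tcp_pos: [0.4838, -0.011, 0.3013]
tool_rot: [0.999, 0.054, 0.005, 0.001]
force: [0.5, 1.5, -0.8]
finger_gap: 0.376
```

```bash
python3 - <<'E'
from look import *
look('w11',.018,.050,150)
E
```

```text
t 22.95 tcp [483.8 -11.  301.3] psi -83.83 tiltz [ 0.0102 -0.0023 -0.9999] F [ 0.5  1.5 -0.8] gap 32.1
yel [420.5  67.9] [409  61  24  15 305] [array([ 601.1, -106.5]), np.float64(13.8), np.float64(25.1), np.float64(9.7)]
yel [321. 167.] [316 157  11  21 229] [array([480.8, -11. ]), np.float64(23.5), np.float64(11.7), np.float64(6.1)]
green [239.  63.] 559 [array([580.4,  90.8]), np.float64(47.2), np.float64(19.1), np.float64(5.5)]
green [399.7  72.9] 633 [array([598. , -86.9]), np.float64(48.4), np.float64(20.2), np.float64(6.6)]
green [316.5 148.4] 575 [array([501.5,  -7.1]), np.float64(21.3), np.float64(48.7), np.float64(6.1)]
```

View pics/w11.png

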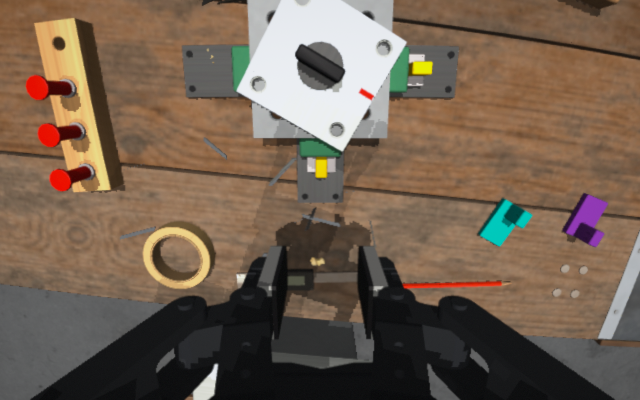

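```bash
python3 - <<'E'
from meas import *
go([.5897,.002,.20],-23.5)
im=cv2.imread('pics/w11.png')[:,:,::-1].copy(); h=hsv(im); c=manip.calibration('wrist')
for ce,s,m in comps(cv2.inRange(h,(0,0,225),(180,25,255)),3000): print('plate',ce.round(0),s,[np.round(v,1) for v in rect(m,c,.065)])
E
```

```text
turn z -60.33 travel [54.5 93.6 99.1]
plate [320.  65.] [  238     0   168   150 12552] [array([586.1,   2.4]), np.float64(128.9), np.float64(128.2), np.float64(66.5)]
```

Emit:
send_rows([
  {"gripper": 45,"travel": [0,0,0],"rotation": [0,0,-6.7]},
  {"gripper": 45,"travel": [0,0,0],"rotation": [0,0,-6.7]},
  {"gripper": 45,"travel": [0,0,0],"rotation": [0,0,-6.7]},
  {"gripper": 45,"travel": [0,0,0],"rotation": [0,0,-6.7]},
  {"gripper": 45,"travel": [0,0,0],"rotation": [0,0,-6.7]},
  {"gripper": 45,"travel": [0,0,0],"rotation": [0,0,-6.7]},
  {"gripper": 45,"travel": [0,0,0],"rotation": [0,0,-6.7]},
  {"gripper": 45,"travel": [0,0,0],"rotation": [0,0,-6.7]},
  {"gripper": 45,"travel": [0,0,0],"rotation": [0,0,-6.7]},
  {"gripper": 45,"travel": [18,31,33],"rotation": [0,0,0]},
  {"gripper": 45,"travel": [18,31,33],"rotation": [0,0,0]},
  {"gripper": 45,"travel": [18,31,33],"rotation": [0,0,0]},
])

```text
t: 24.0
tcp_pos: [0.5727, 0.0002, 0.2108]
tool_rot: [0.837, 0.548, -0.0, -0.0]
force: [0.2, -1.6, 0.2]
finger_gap: 0.527
```

Emit:
send_rows([
  {"gripper": 45,"travel": [0,0,20],"rotation": [0,0,0]},
  {"gripper": 45,"travel": [0,0,20],"rotation": [0,0,0]},
  {"gripper": 45,"travel": [0,0,0],"rotation": [0,0,0]},
  {"gripper": 45,"travel": [0,0,0],"rotation": [0,0,0]},
  {"gripper": 45,"travel": [0,0,0],"rotation": [0,0,0]},
])

```text
t: 24.42
tcp_pos: [0.5722, -0.0001, 0.1732]
tool_rot: [0.837, 0.548, -0.0, -0.0]
force: [-1.1, 0.4, -0.1]
finger_gap: 0.53
```

```bash
python3 - <<'E'
from meas import *
st();im,c=snap('wrist','w12'); h=hsv(im)
for ce,s,m in comps(cv2.inRange(h,(0,0,215),(180,25,255)),3000): print('plate',ce.round(0),s,[np.round(v,1) for v in rect(m,c,.065)])
m=cv2.inRange(h,(0,0,0),(180,255,45)); m[230:]=0
for ce,s,k in comps(m,200): print('bar',ce.round(0),s,[np.round(v,1) for v in rect(k,c,.101)])
go([.5897,.002,.072],-23.5)
E
```

```text
t 24.42 tcp [ 5.722e+02 -1.000e-01  1.732e+02] psi -23.56 tiltz [-4.e-04  1.e-04 -1.e+00] F [-1.1  0.4 -0.1] gap 45.3
plate [350. 161.] [  251    96   184   171 19083] [array([589.1,   1.3]), np.float64(131.8), np.float64(129.9), np.float64(66.3)]
bar [363.  22.] [348   0  28  47 221] [array([640.2,  95.7]), np.float64(5.0), np.float64(28.2), np.float64(5.3)]
bar [623.  48.] [613   0  22 104 240] [array([781.6,  19.8]), np.float64(64.1), np.float64(1.7), np.float64(89.9)]
bar [610. 195.] [ 573  140   67   90 2815] [array([757.5, -60.2]), np.float64(38.0), np.float64(81.6), np.float64(0.2)]
bar [610. 154.] [595 146  30  19 213] [array([759.9, -39.7]), np.float64(11.4), np.float64(20.1), np.float64(60.1)]
bar [339. 191.] [ 320  155   36   75 2092] [array([587.2,   8.1]), np.float64(49.8), np.float64(21.9), np.float64(64.1)]
bar [206. 213.] [ 174  189   66   41 1095] [array([503.1,  31.8]), np.float64(28.2), np.float64(44.6), np.float64(64.0)]
turn z -0.06 travel [  8.8  14.7 102.1]
```

Emit:
send_rows([
  {"gripper": 45,"travel": [4.3,7.3,0],"rotation": [0,0,0]},
  {"gripper": 45,"travel": [4.2,7.2,0],"rotation": [0,0,0]},
  {"gripper": 45,"travel": [0,0,25],"rotation": [0,0,0]},
  {"gripper": 45,"travel": [0,0,25],"rotation": [0,0,0]},
  {"gripper": 45,"travel": [0,0,25],"rotation": [0,0,0]},
  {"gripper": 45,"travel": [0,0,18],"rotation": [0,0,0]},
  {"gripper": 45,"travel": [0,0,6],"rotation": [0,0,0]},
  {"gripper": 45,"travel": [0,0,0],"rotation": [0,0,0]},
  {"gripper": 45,"travel": [0,0,0],"rotation": [0,0,0]},
], newtons=50)

```text
t: 25.22
tcp_pos: [0.5901, 0.0017, 0.0752]
tool_rot: [0.837, 0.548, 0.001, 0.001]
force: [0.3, -0.6, -0.9]
finger_gap: 0.525
```

```bash
python3 - <<'E'
from h import *
st(); go([.5894,.0016,.072],-23.6)
E
```

```text
t 25.22 tcp [590.1   1.7  75.2] psi -23.56 tiltz [ 2.e-03 -3.e-04 -1.e+00] F [ 0.3 -0.6 -0.9] gap 44.9
turn z 0.04 travel [-0.4 -0.6  3.2]
```

Emit:
send_rows([
  {"gripper": 5,"travel": [0,0,2],"rotation": [0,0,0]},
  {"gripper": 5,"travel": [0,0,0],"rotation": [0,0,0]},
  {"gripper": 5,"travel": [0,0,0],"rotation": [0,0,0]},
  {"gripper": 5,"travel": [0,0,0],"rotation": [0,0,0]},
  {"gripper": 5,"travel": [0,0,0],"rotation": [0,0,0]},
  {"gripper": 5,"travel": [0,0,0],"rotation": [0,0,0]},
])

```text
t: 25.72
tcp_pos: [0.5888, 0.0021, 0.0738]
tool_rot: [0.837, 0.548, 0.0, 0.0]
force: [-1.9, 1.1, 5.2]
finger_gap: 0.156
```

Emit:
send_rows([
  {"gripper": 5,"travel": [0,0,0],"rotation": [0,0,5.5]},
  {"gripper": 5,"travel": [0,0,0],"rotation": [0,0,5.5]},
  {"gripper": 5,"travel": [0,0,0],"rotation": [0,0,5.5]},
  {"gripper": 5,"travel": [0,0,0],"rotation": [0,0,5.5]},
  {"gripper": 5,"travel": [0,0,0],"rotation": [0,0,5.5]},
  {"gripper": 5,"travel": [0,0,0],"rotation": [0,0,5.5]},
  {"gripper": 5,"travel": [0,0,0],"rotation": [0,0,5.5]},
  {"gripper": 5,"travel": [0,0,0],"rotation": [0,0,5.5]},
  {"gripper": 5,"travel": [0,0,0],"rotation": [0,0,5.5]},
  {"gripper": 5,"travel": [0,0,0],"rotation": [0,0,5.5]},
  {"gripper": 5,"travel": [0,0,0],"rotation": [0,0,5.5]},
  {"gripper": 5,"travel": [0,0,0],"rotation": [0,0,0]},
])

```text
t: 26.72
tcp_pos: [0.5891, 0.0018, 0.0738]
tool_rot: [0.999, 0.05, 0.001, 0.0]
force: [-1.3, -0.3, 5.6]
finger_gap: 0.158
```

Emit:
send_rows([
  {"gripper": 5,"travel": [0,0,0],"rotation": [0,0,0]},
  {"gripper": 5,"travel": [0,0,0],"rotation": [0,0,0]},
])

```text
t: 26.88
tcp_pos: [0.5891, 0.0018, 0.0738]
tool_rot: [0.999, 0.052, 0.001, 0.0]
force: [-1.2, -0.2, 5.5]
finger_gap: 0.15
```

```bash
python3 - <<'E'
from h import *
st(); go([.5894,.0016,.072],-84.05)
E
```

```text
t 26.88 tcp [589.1   1.8  73.8] psi -84.07 tiltz [ 1.1e-03 -2.0e-04 -1.0e+00] F [-1.2 -0.2  5.5] gap 12.8
turn z -0.02 travel [0.3 0.3 1.8]
```

Emit:
send_rows([
  {"gripper": 45,"travel": [0,0,0],"rotation": [0,0,0]},
  {"gripper": 45,"travel": [0,0,0],"rotation": [0,0,0]},
  {"gripper": 45,"travel": [0,0,0],"rotation": [0,0,0]},
  {"gripper": 45,"travel": [0,0,-35],"rotation": [0,0,0]},
  {"gripper": 45,"travel": [0,0,-40],"rotation": [0,0,0]},
  {"gripper": 45,"travel": [-14,-33,-40],"rotation": [0,0,0]},
  {"gripper": 45,"travel": [-14,-33,-38],"rotation": [0,0,0]},
  {"gripper": 45,"travel": [-14,-33,-38],"rotation": [0,0,0]},
  {"gripper": 45,"travel": [-14,-33,-37],"rotation": [0,0,0]},
  {"gripper": 45,"travel": [0,0,0],"rotation": [0,0,0]},
  {"gripper": 45,"travel": [0,0,0],"rotation": [0,0,0]},
  {"gripper": 45,"travel": [0,0,0],"rotation": [0,0,0]},
])

```text
t: 27.88
tcp_pos: [0.5336, 0.1014, 0.2686]
tool_rot: [0.999, 0.052, -0.0, 0.0]
force: [-0.8, 0.1, -0.2]
finger_gap: 0.532
```

```bash
python3 - <<'E'
from meas import *
st();im,c=snap('wrist','w13'); h=hsv(im); np.save('w13c.npy',c,allow_pickle=True)
for ce,s,m in comps(cv2.inRange(h,(0,0,228),(180,25,255)),3000): print('plate',ce.round(0),s,[np.round(v,1) for v in rect(m,c,.065)])
for ce,s,m in comps(cv2.inRange(h,(24,150,60),(34,255,255)),40): print('yel',ce.round(1),s,[np.round(v,1) for v in rect(m,c,.05)])
for ce,s,m in comps(cv2.inRange(h,(50,80,40),(85,255,255)),150): print('green',ce.round(1),s[4],[np.round(v,1) for v in rect(m,c,.034)])
for ce,s,m in comps(cv2.inRange(h,(0,200,90),(5,255,255)),10): print('red',ce.round(1),s,(plane(ce,c,.081)[0]*1000).round(1))
E
```

```text
t 27.88 tcp [533.6 101.4 268.6] psi -84.02 tiltz [-0.e+00 -5.e-04 -1.e+00] F [-0.8  0.1 -0.2] gap 45.4
plate [427. 121.] [  361    57   139   133 13569] [array([589.6,   1.8]), np.float64(128.7), np.float64(129.1), np.float64(5.9)]
yel [523.3 124.8] [509 118  29  15 380] [array([ 601.8, -103.1]), np.float64(14.5), np.float64(30.8), np.float64(6.8)]
yel [414.  222.7] [405 212  18  23 347] [array([482.2,  -7.3]), np.float64(26.3), np.float64(19.5), np.float64(5.7)]
green [338.4 122.9] 1112 [array([580.7,  88.3]), np.float64(48.6), np.float64(24.9), np.float64(6.2)]
green [502.6 124.3] 519 [array([599. , -89.6]), np.float64(48.5), np.float64(13.1), np.float64(6.2)]
green [412.1 203.7] 625 [array([499.4,  -5.9]), np.float64(16.9), np.float64(50.6), np.float64(6.0)]
red [125.7 147.2] [113 135  26  26 517] [541.3 293.9  81. ]
red [144.  137.5] [138 136  13   4  33] [552.4 275.2  81. ]
red [423.2 181. ] [421 175   5  13  49] [537.6   1.5  81. ]
red [138. 195.] [124 180  36  29 523] [493.8 283.8  81. ]
red [419.6 192.9] [418 191   4   5  17] [525.2   2.8  81. ]
red [160.9 225.7] [153 222  16   8  64] [462.9 261.3  81. ]
red [146.9 241.4] [135 231  24  22 414] [443.5 277.   81. ]
red [552.2 328.6] [527 326  50   7 209] [ 379.1 -185.7   81. ]
```

View pics/w13.png

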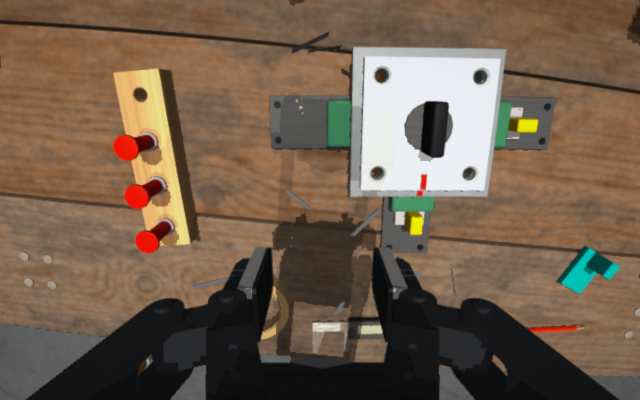

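```bash
python3 - <<'E'
from meas import *
im=cv2.imread('pics/w13.png')[:,:,::-1].copy(); h=hsv(im); c=np.load('w13c.npy',allow_pickle=True).item()
m=cv2.inRange(h,(0,0,0),(180,255,130)); m[:,:365]=0; m[:,495:]=0; m[:60]=0; m[185:]=0
for ce,s,k in comps(m,60): print('hole',ce.round(1),s,(plane(ce,c,.065)[0]*1000).round(1))
go([.5408,.2933,.12],-80.3)
E
```

```text
hole [381.4  75. ] [375  68  14  15 167] [632.3  55.   65. ]
hole [479.9  76.5] [474  70  13  14 153] [642.1 -39.9  65. ]
hole [429.2 127.7] [ 405  101   48   57 2043] [5.885e+02 3.000e-01 6.500e+01]
hole [377.2 172.7] [371 167  13  12 126] [537.8  45.1  65. ]
hole [468.8 173.2] [463 167  13  13 123] [547.4 -49.6  65. ]
turn z -3.78 travel [  39.6 -188.3  147.8]
```

Emit:
send_rows([
  {"gripper": 45,"travel": [0,0,0],"rotation": [0,0,-3.8]},
  {"gripper": 45,"travel": [8,-37,0],"rotation": [0,0,0]},
  {"gripper": 45,"travel": [8,-37,0],"rotation": [0,0,0]},
  {"gripper": 45,"travel": [8,-38,20],"rotation": [0,0,0]},
  {"gripper": 45,"travel": [8,-38,30],"rotation": [0,0,0]},
  {"gripper": 45,"travel": [8,-38,30],"rotation": [0,0,0]},
  {"gripper": 45,"travel": [0,0,35],"rotation": [0,0,0]},
  {"gripper": 45,"travel": [0,0,30],"rotation": [0,0,0]},
  {"gripper": 45,"travel": [0,0,0],"rotation": [0,0,0]},
  {"gripper": 45,"travel": [0,0,0],"rotation": [0,0,0]},
  {"gripper": 45,"travel": [0,0,0],"rotation": [0,0,0]},
])

```text
t: 28.85
tcp_pos: [0.542, 0.2794, 0.1341]
tool_rot: [0.996, 0.084, 0.0, 0.0]
force: [0.0, -0.8, 0.2]
finger_gap: 0.527
```

```bash
cat >> meas.py <<'E'
def reds(fn,zs=.081):
    st();im,c=snap('wrist',fn); h=hsv(im)
    for ce,s,m in comps(cv2.inRange(h,(0,190,150),(6,255,255)),60):
        k,_=cv2.findContours(m,cv2.RETR_EXTERNAL,cv2.CHAIN_APPROX_NONE); k=max(k,key=cv2.contourArea)
        e=cv2.minEnclosingCircle(k); P=plane(ce,c,zs)[0]*1000
        print('red',ce.round(1),s,'P',P.round(1),'circ',np.round(e[0],1),round(e[1],1),(plane(e[0],c,zs)[0]*1000).round(1))
E
python3 - <<'E'
from meas import *
reds('w14'); go([.5408,.2933,.040],-80.3)
E
```

```text
t 28.85 tcp [542.  279.4 134.1] psi -80.35 tiltz [ 3.e-04 -0.e+00 -1.e+00] F [ 0.  -0.8  0.2] gap 45.0
red [296.5 217.6] [ 276  191   41   49 1413] P [543.2 295.3  81. ] circ [296. 215.] 25.0 [544.8 295.8  81. ]
red [298.3 292.5] [ 280  276   38   34 1012] P [492.6 286.7  81. ] circ [298.3 292.5] 18.9 [492.6 286.6  81. ]
red [300.1 353. ] [282 341  36  25 633] P [445.3 278.4  81. ] circ [299.5 354.1] 17.5 [444.3 278.7  81. ]
turn z -0.05 travel [  0.5 -13.8  95.2]
```

Emit:
send_rows([
  {"gripper": 45,"travel": [0.7,-7.5,0],"rotation": [0,0,0]},
  {"gripper": 45,"travel": [0,-7.5,0],"rotation": [0,0,0]},
  {"gripper": 45,"travel": [0,0,25],"rotation": [0,0,0]},
  {"gripper": 45,"travel": [0,0,25],"rotation": [0,0,0]},
  {"gripper": 45,"travel": [0,0,25],"rotation": [0,0,0]},
  {"gripper": 45,"travel": [0,0,14],"rotation": [0,0,0]},
  {"gripper": 45,"travel": [0,0,5],"rotation": [0,0,0]},
  {"gripper": 45,"travel": [0,0,0],"rotation": [0,0,0]},
  {"gripper": 45,"travel": [0,0,0],"rotation": [0,0,0]},
], newtons=60)

```text
t: 29.65
tcp_pos: [0.5398, 0.2958, 0.0411]
tool_rot: [0.996, 0.085, 0.001, -0.0]
force: [1.4, -0.5, 0.2]
finger_gap: 0.526
```

```bash
python3 - <<'E'
from meas import *
reds('w15'); go([.541,.2943,.040],-80.3)
E
```

```text
t 29.65 tcp [539.8 295.8  41.1] psi -80.24 tiltz [ 2.1e-03  7.0e-04 -1.0e+00] F [ 1.4 -0.5  0.2] gap 44.9
red [324.5 253.9] [320 245  10  20 122] P [564.4 299.3  81. ] circ [325.  254.1] 9.9 [564.3 299.1  81. ]
red [326. 288.] [301 280  51  16 460] P [552.  296.7  81. ] circ [326. 291.] 25.1 [550.9 296.5  81. ]
turn z 0.05 travel [0.6 1.6 1.5]
```

Emit:
send_rows([
  {"gripper": 45,"travel": [0.5,1.2,0.5],"rotation": [0,0,0]},
  {"gripper": 5,"travel": [0,0,0],"rotation": [0,0,0]},
  {"gripper": 5,"travel": [0,0,0],"rotation": [0,0,0]},
  {"gripper": 5,"travel": [0,0,0],"rotation": [0,0,0]},
  {"gripper": 5,"travel": [0,0,0],"rotation": [0,0,0]},
  {"gripper": 5,"travel": [0,0,0],"rotation": [0,0,0]},
  {"gripper": 5,"travel": [0,0,-15],"rotation": [0,0,0]},
  {"gripper": 5,"travel": [0,0,-25],"rotation": [0,0,0]},
  {"gripper": 5,"travel": [0,0,-30],"rotation": [0,0,0]},
  {"gripper": 5,"travel": [0,0,-30],"rotation": [0,0,0]},
  {"gripper": 5,"travel": [0,0,0],"rotation": [0,0,0]},
  {"gripper": 5,"travel": [0,0,0],"rotation": [0,0,0]},
])

```text
t: 30.7
tcp_pos: [0.5408, 0.2944, 0.1413]
tool_rot: [0.996, 0.085, 0.002, -0.0]
force: [-0.9, -0.0, -1.1]
finger_gap: 0.226
```

```bash
python3 - <<'E'
from meas import *
st();im,c=snap('wrist','w16'); h=hsv(im); p,M=pose()
m=cv2.inRange(h,(0,190,60),(6,255,255)); m[:,:250]=0;m[:,400:]=0
k,_=cv2.findContours(m,cv2.RETR_EXTERNAL,cv2.CHAIN_APPROX_NONE)
for q in k:
    if cv2.contourArea(q)>60: print(cv2.boundingRect(q), cv2.contourArea(q))
# expected head ellipse if pin on tool axis: head top at TCP+39mm, tip at TCP-38
for dz in(.039,.034,-.004,-.008,-.038):
    print(dz, proj(p+np.array([0,0,dz]),c).round(1))
cv2.imwrite('pics/w16c.png',cv2.resize(im[150:400,200:450],(750,750))[:600,:,::-1])
go([.632,.0548,.1325]); go([.5365,.0447,.1325])
E
```

```text
t 30.7 tcp [540.8 294.4 141.3] psi -80.25 tiltz [ 0.0039  0.0011 -1.    ] F [-0.9 -0.  -1.1] gap 19.3
(289, 247, 67, 118) 5189.0
0.039 [[323.1 317.4]]
0.034 [[323.1 309.2]]
-0.004 [[322.8 262.2]]
-0.008 [[322.8 258.4]]
-0.038 [[322.7 234.7]]
turn z -0.0 travel [ 50.8 251.3   7.1]
turn z -0.0 travel [-45.1 245.1   7.1]
```

View pics/w16c.png

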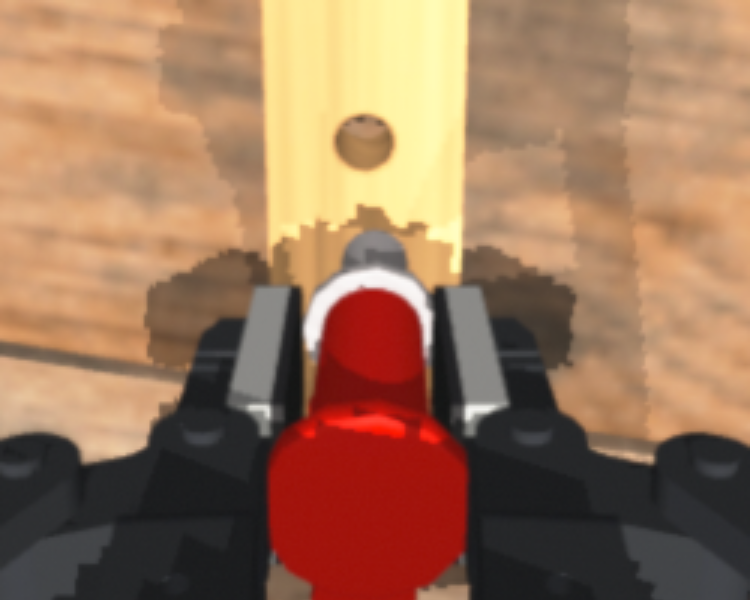

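Emit:
send_rows([
  {"gripper": 5,"travel": [5.7,28,0],"rotation": [0,0,0]},
  {"gripper": 5,"travel": [5.7,28,0],"rotation": [0,0,0]},
  {"gripper": 5,"travel": [5.7,28,0],"rotation": [0,0,0]},
  {"gripper": 5,"travel": [5.7,28,0],"rotation": [0,0,0]},
  {"gripper": 5,"travel": [5.7,28,0],"rotation": [0,0,0]},
  {"gripper": 5,"travel": [5.7,28,0],"rotation": [0,0,0]},
  {"gripper": 5,"travel": [5.7,28,0],"rotation": [0,0,0]},
  {"gripper": 5,"travel": [5.7,28,0],"rotation": [0,0,0]},
  {"gripper": 5,"travel": [5,27,0],"rotation": [0,0,0]},
  {"gripper": 5,"travel": [0,0,10],"rotation": [0,0,0]},
  {"gripper": 5,"travel": [0,0,10],"rotation": [0,0,0]},
  {"gripper": 5,"travel": [0,0,0],"rotation": [0,0,0]},
])

```text
t: 31.75
tcp_pos: [0.6286, 0.0556, 0.1153]
tool_rot: [0.996, 0.085, -0.004, -0.001]
force: [-0.2, 1.3, -0.8]
finger_gap: 0.228
```

Emit:
send_rows([
  {"gripper": 5,"travel": [0,0,0],"rotation": [0,0,0]},
  {"gripper": 5,"travel": [0,0,0],"rotation": [0,0,0]},
])

```text
t: 31.92
tcp_pos: [0.631, 0.0565, 0.1186]
tool_rot: [0.996, 0.086, -0.001, -0.0]
force: [-0.1, 0.7, -0.3]
finger_gap: 0.223
```

```bash
cat >> meas.py <<'E'
def held(fn):
    "where shank tip / collar of the held pin appear against the tool axis"
    st();im,c=snap('wrist',fn); p,M=pose(); h=hsv(im)
    m=cv2.inRange(h,(0,190,60),(6,255,255)); m[:,:260]=0;m[:,390:]=0
    k,_=cv2.findContours(m,cv2.RETR_EXTERNAL,cv2.CHAIN_APPROX_NONE); q=max(k,key=cv2.contourArea); print('redbox',cv2.boundingRect(q))
    z=M[:,2]
    print('axis px head,collar,tip',[proj(p-z*d,c)[0].round(1).tolist() for d in(.039,-.006,-.038)])
    cv2.imwrite('pics/'+fn+'c.png',im[150:400,200:450,::-1])
    return im,c
E
python3 - <<'E'
from meas import *
held('w17'); go([.632,.0548,.11],-80.3)
E
```

```text
t 31.92 tcp [631.   56.5 118.6] psi -80.16 tiltz [-2.3e-03  4.0e-04 -1.0e+00] F [-0.1  0.7 -0.3] gap 19.1
redbox (289, 247, 67, 102)
axis px head,collar,tip [[323.1, 317.3], [322.8, 258.7], [322.6, 232.7]]
turn z 0.14 travel [0.2 1.7 9.2]
```

Emit:
send_rows([
  {"gripper": 5,"travel": [0.2,1.7,0],"rotation": [0,0,0]},
  {"gripper": 5,"travel": [0,0,5],"rotation": [0,0,0]},
  {"gripper": 5,"travel": [0,0,5],"rotation": [0,0,0]},
  {"gripper": 5,"travel": [0,0,5],"rotation": [0,0,0]},
  {"gripper": 5,"travel": [0,0,4],"rotation": [0,0,0]},
  {"gripper": 5,"travel": [0,0,3],"rotation": [0,0,0]},
  {"gripper": 5,"travel": [0,0,0],"rotation": [0,0,0]},
  {"gripper": 5,"travel": [0,0,0],"rotation": [0,0,0]},
])

```text
t: 32.63
tcp_pos: [0.6319, 0.0539, 0.0968]
tool_rot: [0.996, 0.085, -0.001, -0.0]
force: [0.7, 0.8, -1.1]
finger_gap: 0.224
```

```bash
python3 - <<'E'
from meas import *
held('w18'); go([.632,.0548,.095],-80.3)
E
```

```text
t 32.63 tcp [631.9  53.9  96.8] psi -80.27 tiltz [-1.6e-03  6.0e-04 -1.0e+00] F [ 0.7  0.8 -1.1] gap 19.1
redbox (289, 247, 67, 102)
axis px head,collar,tip [[322.9, 317.3], [322.6, 259.0], [322.5, 233.1]]
turn z 0.04 travel [-0.  -1.   2.1]
```

Emit:
send_rows([
  {"gripper": 5,"travel": [0,-0.7,3],"rotation": [0,0,0]},
  {"gripper": 5,"travel": [0,0,3],"rotation": [0,0,0]},
  {"gripper": 5,"travel": [0,0,3],"rotation": [0,0,0]},
  {"gripper": 5,"travel": [0,0,3],"rotation": [0,0,0]},
  {"gripper": 5,"travel": [0,0,0],"rotation": [0,0,0]},
  {"gripper": 5,"travel": [0,0,0],"rotation": [0,0,0]},
])

```text
t: 33.18
tcp_pos: [0.6319, 0.0544, 0.0849]
tool_rot: [0.996, 0.085, -0.001, -0.0]
force: [0.1, 1.6, -1.9]
finger_gap: 0.228
```

```bash
python3 - <<'E'
from meas import *
st(); go([.632,.0548,.073],-80.3)
E
```

```text
t 33.18 tcp [631.9  54.4  84.9] psi -80.26 tiltz [-1.3e-03  4.0e-04 -1.0e+00] F [ 0.1  1.6 -1.9] gap 19.4
turn z 0.04 travel [ 0.2 -0.4 11.9]
```

Emit:
send_rows([
  {"gripper": 5,"travel": [0,0,3],"rotation": [0,0,0]},
  {"gripper": 5,"travel": [0,0,3],"rotation": [0,0,0]},
  {"gripper": 5,"travel": [0,0,3],"rotation": [0,0,0]},
  {"gripper": 5,"travel": [0,0,2],"rotation": [0,0,0]},
  {"gripper": 5,"travel": [0,0,0],"rotation": [0,0,0]},
  {"gripper": 5,"travel": [0,0,0],"rotation": [0,0,0]},
])

```text
t: 33.68
tcp_pos: [0.6321, 0.0544, 0.0739]
tool_rot: [0.996, 0.085, -0.0, -0.0]
force: [-0.1, 3.0, -2.5]
finger_gap: 0.226
```

Emit:
send_rows([
  {"gripper": 45,"travel": [0,0,0],"rotation": [0,0,0]},
  {"gripper": 45,"travel": [0,0,0],"rotation": [0,0,0]},
  {"gripper": 45,"travel": [0,0,0],"rotation": [0,0,0]},
  {"gripper": 45,"travel": [0,0,-30],"rotation": [0,0,0]},
  {"gripper": 45,"travel": [0,0,-35],"rotation": [0,0,0]},
  {"gripper": 45,"travel": [-5,-30,-25],"rotation": [0,0,0]},
  {"gripper": 45,"travel": [-20,-35,0],"rotation": [0,0,0]},
  {"gripper": 45,"travel": [-30,-35,0],"rotation": [0,0,0]},
  {"gripper": 45,"travel": [-30,-35,0],"rotation": [0,0,0]},
  {"gripper": 45,"travel": [0,0,0],"rotation": [0,0,0]},
  {"gripper": 45,"travel": [0,0,0],"rotation": [0,0,0]},
])

```text
t: 34.6
tcp_pos: [0.5309, 0.1683, 0.165]
tool_rot: [0.996, 0.087, -0.0, 0.0]
force: [0.9, 0.5, -0.3]
finger_gap: 0.528
```

```bash
python3 - <<'E'
from meas import *
reds('w19',.114); c=manip.calibration('wrist')
print('expect seated head px',proj([.6317,.0546,.114],c).round(1),'unseated+5',proj([.6317,.0546,.119],c).round(1))
go([.4918,.2853,.12],-80.3)
E
```

```text
t 34.6 tcp [530.9 168.3 165. ] psi -80.06 tiltz [-2.e-04 -7.e-04 -1.e+00] F [ 0.9  0.5 -0.3] gap 45.1
red [435.4  62.4] [432  49   7  29 156] P [631.4 125.1 114. ] circ [434.5  63. ] 14.0 [631.  125.5 114. ]
red [406.   64.1] [381  55  51  19 897] P [627.7 140.3 114. ] circ [405.9  65.7] 26.0 [626.9 140.2 114. ]
red [150.  231.1] [133 215  35  33 882] P [508.6 270.9 114. ] circ [150.7 230.4] 18.0 [509.1 270.4 114. ]
red [540.5 233.9] [536 225  10  18  99] P [547.8  34.3 114. ] circ [540.5 234. ] 9.2 [547.8  34.3 114. ]
red [158.5 289.7] [144 278  32  25 584] P [468.5 264.5 114. ] circ [160.  290.5] 16.3 [468.  263.5 114. ]
expect seated head px [[554.3  91.7]] unseated+5 [[560.1  91.6]]
turn z 0.15 travel [ -20.8 -123.1   45.2]
```

```bash
python3 - <<'E'
from meas import *
s,c=snap('scene','s20'); t,c=snap('top','t20')
w=cv2.imread('pics/w19.png'); o=np.zeros((600,800,3),np.uint8)
o[:340,:544]=cv2.resize(w[0:340,100:640],(544,340))
o[:250,545:795]=cv2.imread('pics/w18c.png')
o[340:600,:420]=cv2.resize(s[140:240,250:411,::-1],(420,260),interpolation=2)
o[340:600,425:800]=cv2.resize(t[160:260,250:395,::-1],(375,260),interpolation=2)
cv2.imwrite('pics/comp1.png',o)
E
```

```text
(no output)
```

View pics/comp1.png

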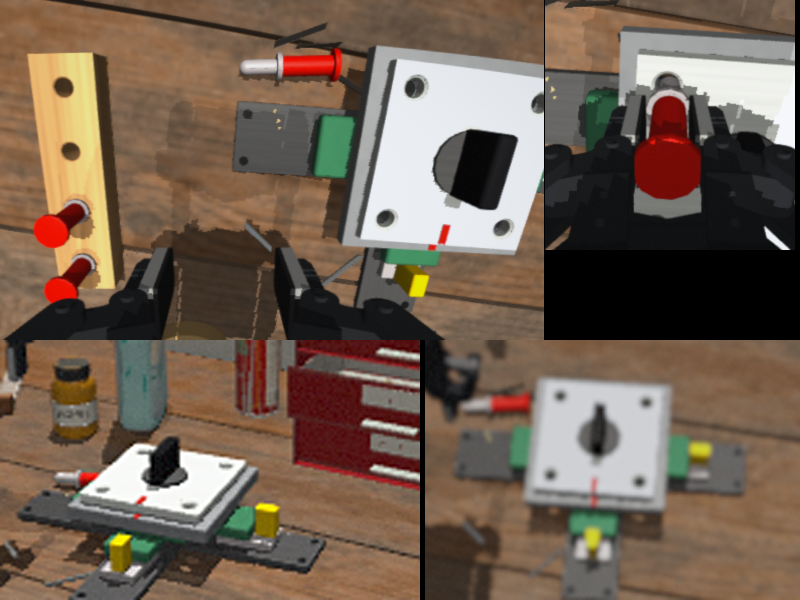

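Emit:
send_rows([
  {"gripper": 45,"travel": [-7,-31,0],"rotation": [0,0,0.2]},
  {"gripper": 45,"travel": [-7,-31,0],"rotation": [0,0,0]},
  {"gripper": 45,"travel": [-7,-31,0],"rotation": [0,0,0]},
  {"gripper": 45,"travel": [0,-31,0],"rotation": [0,0,0]},
  {"gripper": 45,"travel": [0,0,20],"rotation": [0,0,0]},
  {"gripper": 45,"travel": [0,0,20],"rotation": [0,0,0]},
  {"gripper": 45,"travel": [0,0,0],"rotation": [0,0,0]},
  {"gripper": 45,"travel": [0,0,0],"rotation": [0,0,0]},
  {"gripper": 45,"travel": [0,0,0],"rotation": [0,0,0]},
])

```text
t: 35.5
tcp_pos: [0.4928, 0.2854, 0.1249]
tool_rot: [0.997, 0.082, 0.001, -0.0]
force: [-0.4, -0.3, 0.3]
finger_gap: 0.525
```

```bash
python3 - <<'E'
from meas import *
reds('w21'); go([.4918,.2853,.040],-80.3)
im=cv2.imread('pics/w19.png')[:,:,::-1].copy()
E
```

```text
t 35.5 tcp [492.8 285.4 124.9] psi -80.55 tiltz [ 1.2e-03  3.0e-04 -1.0e+00] F [-0.4 -0.3  0.3] gap 44.9
red [627.7  35. ] [620  19  14  34 217] P [625.1 145.8  81. ] circ [623.5  35.5] 16.7 [624.4 148.1  81. ]
red [594.1  36.5] [ 566   26   57   22 1145] P [620.4 164.2  81. ] circ [594.   39.5] 29.0 [619.  163.8  81. ]
red [319.4 228.5] [ 299  198   42   53 1433] P [493.1 287.1  81. ] circ [320.5 224. ] 26.2 [495.9 286.9  81. ]
red [318.3 297.4] [300 287  40  22 541] P [447.9 280.4  81. ] circ [319.5 302.5] 19.7 [444.4 279.   81. ]
turn z -0.25 travel [-1.1  0.  85.3]
```

Emit:
send_rows([
  {"gripper": 45,"travel": [-1,-0.5,25],"rotation": [0,0,-0.2]},
  {"gripper": 45,"travel": [0,0,25],"rotation": [0,0,0]},
  {"gripper": 45,"travel": [0,0,20],"rotation": [0,0,0]},
  {"gripper": 45,"travel": [0,0,12],"rotation": [0,0,0]},
  {"gripper": 45,"travel": [0,0,3],"rotation": [0,0,0]},
  {"gripper": 45,"travel": [0,0,0],"rotation": [0,0,0]},
  {"gripper": 45,"travel": [0,0,0],"rotation": [0,0,0]},
  {"gripper": 5,"travel": [0,0,0],"rotation": [0,0,0]},
  {"gripper": 5,"travel": [0,0,0],"rotation": [0,0,0]},
  {"gripper": 5,"travel": [0,0,0],"rotation": [0,0,0]},
  {"gripper": 5,"travel": [0,0,0],"rotation": [0,0,0]},
  {"gripper": 5,"travel": [0,0,0],"rotation": [0,0,0]},
], newtons=60)

```text
t: 36.55
tcp_pos: [0.4912, 0.2867, 0.0409]
tool_rot: [0.996, 0.085, 0.001, -0.0]
force: [0.0, 0.7, 5.6]
finger_gap: 0.255
```

Emit:
send_rows([
  {"gripper": 5,"travel": [0,0,0],"rotation": [0,0,0]},
  {"gripper": 5,"travel": [0,0,-15],"rotation": [0,0,0]},
  {"gripper": 5,"travel": [0,0,-25],"rotation": [0,0,0]},
  {"gripper": 5,"travel": [0,0,-30],"rotation": [0,0,0]},
  {"gripper": 5,"travel": [0,0,-30],"rotation": [0,0,0]},
  {"gripper": 5,"travel": [0,0,-20],"rotation": [0,0,0]},
  {"gripper": 5,"travel": [0,0,0],"rotation": [0,0,0]},
  {"gripper": 5,"travel": [0,0,0],"rotation": [0,0,0]},
  {"gripper": 5,"travel": [0,0,0],"rotation": [0,0,0]},
])

```text
t: 37.3
tcp_pos: [0.4892, 0.286, 0.1587]
tool_rot: [0.996, 0.085, -0.001, 0.0]
force: [-0.6, -0.4, -1.3]
finger_gap: 0.261
```

```bash
python3 - <<'E'
from meas import *
held('w22'); go([.5466,-.0508,.16],-80.3)
E
```

```text
t 37.3 tcp [489.2 286.  158.7] psi -80.26 tiltz [-1.7e-03 -6.0e-04 -1.0e+00] F [-0.6 -0.4 -1.3] gap 22.3
redbox (287, 246, 72, 100)
axis px head,collar,tip [[322.7, 316.9], [322.5, 259.1], [322.4, 233.4]]
turn z 0.04 travel [ 1.000e-01  3.416e+02 -1.900e+00]
```

Emit:
send_rows([
  {"gripper": 5,"travel": [0,31,0],"rotation": [0,0,0]},
  {"gripper": 5,"travel": [0,31,0],"rotation": [0,0,0]},
  {"gripper": 5,"travel": [0,31,0],"rotation": [0,0,0]},
  {"gripper": 5,"travel": [0,31,0],"rotation": [0,0,0]},
  {"gripper": 5,"travel": [0,31,0],"rotation": [0,0,0]},
  {"gripper": 5,"travel": [0,31,0],"rotation": [0,0,0]},
  {"gripper": 5,"travel": [0,31,0],"rotation": [0,0,0]},
  {"gripper": 5,"travel": [0,31,0],"rotation": [0,0,0]},
  {"gripper": 5,"travel": [0,31,0],"rotation": [0,0,0]},
  {"gripper": 5,"travel": [0,31,0],"rotation": [0,0,0]},
  {"gripper": 5,"travel": [0,25,0],"rotation": [0,0,0]},
  {"gripper": 5,"travel": [0,0,0],"rotation": [0,0,0]},
])

```text
t: 38.35
tcp_pos: [0.5478, -0.0485, 0.1579]
tool_rot: [0.997, 0.083, -0.0, 0.001]
force: [0.2, -0.1, -1.4]
finger_gap: 0.256
```

Emit:
send_rows([
  {"gripper": 5,"travel": [0,0,20],"rotation": [0,0,0]},
  {"gripper": 5,"travel": [0,0,20],"rotation": [0,0,0]},
  {"gripper": 5,"travel": [0,0,0],"rotation": [0,0,0]},
  {"gripper": 5,"travel": [0,0,0],"rotation": [0,0,0]},
  {"gripper": 5,"travel": [0,0,0],"rotation": [0,0,0]},
])

```text
t: 38.77
tcp_pos: [0.5467, -0.0433, 0.1192]
tool_rot: [0.996, 0.085, -0.0, -0.0]
force: [0.2, -0.1, -0.7]
finger_gap: 0.257
```

```bash
python3 - <<'E'
from meas import *
im,c=held('w23'); go([.5466,-.0508,.108],-80.3)
g=cv2.cvtColor(im,cv2.COLOR_RGB2GRAY)
print('row profile x=323', [(y,int(g[y,323])) for y in range(205,262,3)])
E
```

```text
t 38.77 tcp [546.7 -43.3 119.2] psi -80.22 tiltz [-1.e-03  4.e-04 -1.e+00] F [ 0.2 -0.1 -0.7] gap 21.9
redbox (287, 246, 72, 101)
axis px head,collar,tip [[323.1, 317.4], [322.8, 258.8], [322.7, 232.8]]
turn z 0.08 travel [-1.8  7.1 11.8]
row profile x=323 [(205, 227), (208, 230), (211, 227), (214, 225), (217, 164), (220, 118), (223, 66), (226, 77), (229, 90), (232, 64), (235, 67), (238, 136), (241, 188), (244, 130), (247, 38), (250, 39), (253, 38), (256, 40), (259, 40)]
```

Emit:
send_rows([
  {"gripper": 5,"travel": [-1.6,7.1,0],"rotation": [0,0,0]},
  {"gripper": 5,"travel": [0,0,0],"rotation": [0,0,0]},
  {"gripper": 5,"travel": [0,0,0],"rotation": [0,0,0]},
  {"gripper": 5,"travel": [0,0,4],"rotation": [0,0,0]},
  {"gripper": 5,"travel": [0,0,4],"rotation": [0,0,0]},
  {"gripper": 5,"travel": [0,0,4],"rotation": [0,0,0]},
  {"gripper": 5,"travel": [0,0,4],"rotation": [0,0,0]},
  {"gripper": 5,"travel": [0,0,0],"rotation": [0,0,0]},
  {"gripper": 5,"travel": [0,0,0],"rotation": [0,0,0]},
])

```text
t: 39.57
tcp_pos: [0.5461, -0.051, 0.1029]
tool_rot: [0.996, 0.085, -0.001, -0.0]
force: [-0.3, -1.5, -0.9]
finger_gap: 0.254
```

```bash
python3 - <<'E'
from meas import *
st(); go([.5466,-.0508,.095],-80.3)
E
```

```text
t 39.57 tcp [546.1 -51.  102.9] psi -80.25 tiltz [-1.1e-03  3.0e-04 -1.0e+00] F [-0.3 -1.5 -0.9] gap 21.7
turn z 0.05 travel [ 0.5 -0.1  7.9]
```

Good alignment; go on down in small steps, watching the force.

Emit:
send_rows([
  {"gripper": 5,"travel": [0.4,0,3],"rotation": [0,0,0]},
  {"gripper": 5,"travel": [0,0,3],"rotation": [0,0,0]},
  {"gripper": 5,"travel": [0,0,3],"rotation": [0,0,0]},
  {"gripper": 5,"travel": [0,0,0],"rotation": [0,0,0]},
])

```text
t: 39.9
tcp_pos: [0.5465, -0.0509, 0.0938]
tool_rot: [0.996, 0.085, -0.001, -0.0]
force: [-0.4, -0.8, -1.2]
finger_gap: 0.253
```

Emit:
send_rows([
  {"gripper": 5,"travel": [0,0,3],"rotation": [0,0,0]},
  {"gripper": 5,"travel": [0,0,3],"rotation": [0,0,0]},
  {"gripper": 5,"travel": [0,0,3],"rotation": [0,0,0]},
  {"gripper": 5,"travel": [0,0,0],"rotation": [0,0,0]},
])

```text
t: 40.23
tcp_pos: [0.5465, -0.051, 0.0848]
tool_rot: [0.996, 0.085, -0.001, -0.0]
force: [0.7, -0.0, 0.0]
finger_gap: 0.258
```

Emit:
send_rows([
  {"gripper": 5,"travel": [0,0,3],"rotation": [0,0,0]},
  {"gripper": 5,"travel": [0,0,3],"rotation": [0,0,0]},
  {"gripper": 5,"travel": [0,0,3],"rotation": [0,0,0]},
  {"gripper": 5,"travel": [0,0,2],"rotation": [0,0,0]},
  {"gripper": 5,"travel": [0,0,0],"rotation": [0,0,0]},
  {"gripper": 5,"travel": [0,0,0],"rotation": [0,0,0]},
])

```text
t: 40.73
tcp_pos: [0.5468, -0.0511, 0.0743]
tool_rot: [0.996, 0.085, -0.0, -0.0]
force: [-1.0, -0.1, -0.5]
finger_gap: 0.257
```

```bash
python3 - <<'E'
from meas import *
held('w24'); go([.5466,-.0508,.073],-80.3)
E
```

```text
t 40.73 tcp [546.8 -51.1  74.3] psi -80.26 tiltz [-2.e-04  0.e+00 -1.e+00] F [-1.  -0.1 -0.5] gap 21.9
redbox (287, 246, 72, 101)
axis px head,collar,tip [[322.5, 317.4], [322.3, 259.1], [322.2, 233.3]]
turn z 0.04 travel [-0.2 -0.3  1.4]
```

Emit:
send_rows([
  {"gripper": 5,"travel": [0,0,1],"rotation": [0,0,0]},
  {"gripper": 5,"travel": [0,0,1],"rotation": [0,0,0]},
  {"gripper": 5,"travel": [0,0,0],"rotation": [0,0,0]},
])

```text
t: 41.03
tcp_pos: [0.5477, -0.0514, 0.0739]
tool_rot: [0.996, 0.085, 0.001, 0.001]
force: [-0.5, 0.1, 7.9]
finger_gap: 0.253
```

Emit:
send_rows([
  {"gripper": 50,"travel": [0,0,0],"rotation": [0,0,0]},
  {"gripper": 50,"travel": [0,0,0],"rotation": [0,0,0]},
  {"gripper": 50,"travel": [0,0,0],"rotation": [0,0,0]},
  {"gripper": 50,"travel": [0,0,0],"rotation": [0,0,0]},
  {"gripper": 50,"travel": [0,0,0],"rotation": [0,0,0]},
  {"gripper": 50,"travel": [0,0,0],"rotation": [0,0,0]},
])

```text
t: 41.53
tcp_pos: [0.5468, -0.051, 0.0723]
tool_rot: [0.996, 0.085, -0.0, -0.0]
force: [1.2, -0.6, -0.0]
finger_gap: 0.588
```

```bash
python3 - <<'E'
from meas import *
held('w25')
E
```

```text
t 41.53 tcp [546.8 -51.   72.3] psi -80.26 tiltz [-3.e-04  1.e-04 -1.e+00] F [ 1.2 -0.6 -0. ] gap 50.2
redbox (288, 247, 73, 103)
axis px head,collar,tip [[322.5, 317.3], [322.3, 259.1], [322.2, 233.3]]
```

Emit:
send_rows([
  {"gripper": 50,"travel": [0,0,-10],"rotation": [0,0,0]},
  {"gripper": 50,"travel": [0,0,-20],"rotation": [0,0,0]},
  {"gripper": 50,"travel": [0,0,-30],"rotation": [0,0,0]},
  {"gripper": 50,"travel": [0,0,-40],"rotation": [0,0,0]},
  {"gripper": 50,"travel": [0,0,0],"rotation": [0,0,0]},
  {"gripper": 50,"travel": [0,0,0],"rotation": [0,0,0]},
])

```text
t: 42.08
tcp_pos: [0.5488, -0.0516, 0.1757]
tool_rot: [0.996, 0.085, 0.003, 0.001]
force: [-0.4, 0.3, -1.4]
finger_gap: 0.586
```

```bash
python3 - <<'E'
from meas import *
reds('w26',.114); c=manip.calibration('wrist'); print('exp',proj([.5466,-.0508,.114],c).round(1)); go([.443,.2775,.13],-80.3)
E
```

```text
t 42.08 tcp [548.8 -51.6 175.7] psi -80.25 tiltz [ 0.0068 -0.0021 -1.    ] F [-0.4  0.3 -1.4] gap 50.1
red [135.4  43. ] [110  28  49  26 850] P [633.7  68.4 114. ] circ [135.3  41.4] 25.5 [634.5  68.5 114. ]
red [256.7 206.4] [254 198   6  18  98] P [550.3 -10.2 114. ] circ [257.  206.4] 8.6 [550.4 -10.4 114. ]
red [321.2 220.4] [ 303  202   38   38 1151] P [548.  -51.2 114. ] circ [321.2 220.4] 19.4 [548.  -51.2 114. ]
red [458.9 391.3] [443 389  33   6 164] P [ 428.7 -178.3  114. ] circ [459. 392.] 16.0 [ 428.  -178.6  114. ]
exp [[321.4 220.9]]
turn z 0.05 travel [ -47.4 -341.5   43.9]
```

Emit:
send_rows([
  {"gripper": 45,"travel": [-4.3,-31,0],"rotation": [0,0,0]},
  {"gripper": 45,"travel": [-4.3,-31,0],"rotation": [0,0,0]},
  {"gripper": 45,"travel": [-4.3,-31,0],"rotation": [0,0,0]},
  {"gripper": 45,"travel": [-4.3,-31,0],"rotation": [0,0,0]},
  {"gripper": 45,"travel": [-4.3,-31,0],"rotation": [0,0,0]},
  {"gripper": 45,"travel": [-4.3,-31,0],"rotation": [0,0,0]},
  {"gripper": 45,"travel": [-4.3,-31,0],"rotation": [0,0,0]},
  {"gripper": 45,"travel": [-4.3,-31,0],"rotation": [0,0,0]},
  {"gripper": 45,"travel": [-4.3,-31,0],"rotation": [0,0,0]},
  {"gripper": 45,"travel": [-4.3,-31,0],"rotation": [0,0,0]},
  {"gripper": 45,"travel": [-4.3,-31,0],"rotation": [0,0,0]},
  {"gripper": 45,"travel": [0,0,0],"rotation": [0,0,0]},
])

```text
t: 43.13
tcp_pos: [0.4394, 0.2808, 0.1711]
tool_rot: [0.996, 0.087, -0.002, -0.0]
force: [-0.2, 0.3, 0.5]
finger_gap: 0.525
```

Emit:
send_rows([
  {"gripper": 45,"travel": [0,0,25],"rotation": [0,0,0]},
  {"gripper": 45,"travel": [0,0,20],"rotation": [0,0,0]},
  {"gripper": 45,"travel": [0,0,0],"rotation": [0,0,0]},
  {"gripper": 45,"travel": [0,0,0],"rotation": [0,0,0]},
  {"gripper": 45,"travel": [0,0,0],"rotation": [0,0,0]},
])

```text
t: 43.55
tcp_pos: [0.4427, 0.2766, 0.1274]
tool_rot: [0.996, 0.085, -0.0, 0.0]
force: [0.3, 0.7, 0.8]
finger_gap: 0.526
```

```bash
python3 - <<'E'
from meas import *
reds('w27'); go([.443,.2778,.040],-80.3)
E
```

```text
t 43.55 tcp [442.7 276.6 127.4] psi -80.29 tiltz [-7.e-04 -3.e-04 -1.e+00] F [0.3 0.7 0.8] gap 44.9
red [319.  226.8] [ 298  206   43   42 1371] P [442.9 278.5  81. ] circ [319.1 226.9] 21.2 [442.9 278.5  81. ]
turn z 0.01 travel [ 0. -1. 88.]
```

Emit:
send_rows([
  {"gripper": 45,"travel": [0,-1.3,25],"rotation": [0,0,0]},
  {"gripper": 45,"travel": [0,0,25],"rotation": [0,0,0]},
  {"gripper": 45,"travel": [0,0,20],"rotation": [0,0,0]},
  {"gripper": 45,"travel": [0,0,14],"rotation": [0,0,0]},
  {"gripper": 45,"travel": [0,0,3],"rotation": [0,0,0]},
  {"gripper": 45,"travel": [0,0,0],"rotation": [0,0,0]},
  {"gripper": 45,"travel": [0,0,0],"rotation": [0,0,0]},
  {"gripper": 5,"travel": [0,0,0],"rotation": [0,0,0]},
  {"gripper": 5,"travel": [0,0,0],"rotation": [0,0,0]},
  {"gripper": 5,"travel": [0,0,0],"rotation": [0,0,0]},
  {"gripper": 5,"travel": [0,0,0],"rotation": [0,0,0]},
  {"gripper": 5,"travel": [0,0,0],"rotation": [0,0,0]},
], newtons=60)

```text
t: 44.6
tcp_pos: [0.4434, 0.2786, 0.0419]
tool_rot: [0.996, 0.085, 0.001, -0.0]
force: [-0.2, -1.2, 5.8]
finger_gap: 0.263
```

Emit:
send_rows([
  {"gripper": 5,"travel": [0,0,0],"rotation": [0,0,0]},
  {"gripper": 5,"travel": [0,0,-15],"rotation": [0,0,0]},
  {"gripper": 5,"travel": [0,0,-25],"rotation": [0,0,0]},
  {"gripper": 5,"travel": [0,0,-30],"rotation": [0,0,0]},
  {"gripper": 5,"travel": [0,0,-35],"rotation": [0,0,0]},
  {"gripper": 5,"travel": [0,0,-35],"rotation": [0,0,0]},
  {"gripper": 5,"travel": [0,0,-20],"rotation": [0,0,0]},
  {"gripper": 5,"travel": [0,0,0],"rotation": [0,0,0]},
  {"gripper": 5,"travel": [0,0,0],"rotation": [0,0,0]},
  {"gripper": 5,"travel": [0,0,0],"rotation": [0,0,0]},
])

```text
t: 45.43
tcp_pos: [0.4413, 0.2779, 0.1997]
tool_rot: [0.996, 0.085, -0.001, 0.0]
force: [0.1, 0.6, -0.9]
finger_gap: 0.264
```

```bash
python3 - <<'E'
from meas import *
held('w28'); go([.6421,-.0407,.19],-80.3)
E
```

```text
t 45.43 tcp [441.3 277.9 199.7] psi -80.26 tiltz [-1.8e-03 -6.0e-04 -1.0e+00] F [ 0.1  0.6 -0.9] gap 22.5
redbox (286, 248, 73, 99)
axis px head,collar,tip [[322.8, 316.7], [322.5, 259.0], [322.4, 233.4]]
turn z 0.04 travel [144.5 347.8   9.1]
```

Emit:
send_rows([
  {"gripper": 5,"travel": [13.1,31.6,0],"rotation": [0,0,0]},
  {"gripper": 5,"travel": [13.1,31.6,0],"rotation": [0,0,0]},
  {"gripper": 5,"travel": [13.1,31.6,0],"rotation": [0,0,0]},
  {"gripper": 5,"travel": [13.1,31.6,0],"rotation": [0,0,0]},
  {"gripper": 5,"travel": [13.1,31.6,0],"rotation": [0,0,0]},
  {"gripper": 5,"travel": [13.1,31.6,0],"rotation": [0,0,0]},
  {"gripper": 5,"travel": [13.1,31.6,0],"rotation": [0,0,0]},
  {"gripper": 5,"travel": [13.1,31.6,0],"rotation": [0,0,0]},
  {"gripper": 5,"travel": [13.1,31.6,0],"rotation": [0,0,0]},
  {"gripper": 5,"travel": [13.1,31.6,0],"rotation": [0,0,0]},
  {"gripper": 5,"travel": [13.1,31.6,0],"rotation": [0,0,0]},
  {"gripper": 5,"travel": [0,0,0],"rotation": [0,0,0]},
])

```text
t: 46.48
tcp_pos: [0.6463, -0.0463, 0.198]
tool_rot: [0.997, 0.082, 0.001, 0.002]
force: [0.9, 0.1, -0.2]
finger_gap: 0.266
```

Emit:
send_rows([
  {"gripper": 5,"travel": [0,0,0],"rotation": [0,0,0]},
  {"gripper": 5,"travel": [0,0,25],"rotation": [0,0,0]},
  {"gripper": 5,"travel": [0,0,25],"rotation": [0,0,0]},
  {"gripper": 5,"travel": [0,0,25],"rotation": [0,0,0]},
  {"gripper": 5,"travel": [0,0,0],"rotation": [0,0,0]},
  {"gripper": 5,"travel": [0,0,0],"rotation": [0,0,0]},
  {"gripper": 5,"travel": [0,0,0],"rotation": [0,0,0]},
])

```text
t: 47.07
tcp_pos: [0.6432, -0.0392, 0.1258]
tool_rot: [0.996, 0.085, -0.0, -0.0]
force: [-0.5, 0.6, -0.5]
finger_gap: 0.26
```

```bash
python3 - <<'E'
from meas import *
held('w29'); go([.6421,-.0407,.108],-80.3)
E
```

```text
t 47.07 tcp [643.2 -39.2 125.8] psi -80.21 tiltz [-0.e+00  1.e-04 -1.e+00] F [-0.5  0.6 -0.5] gap 22.2
redbox (286, 247, 72, 121)
axis px head,collar,tip [[323.7, 317.4], [323.3, 258.7], [323.1, 232.7]]
turn z 0.08 travel [-2.   0.9 18.7]
```

Emit:
send_rows([
  {"gripper": 5,"travel": [-1.6,1.1,0],"rotation": [0,0,0]},
  {"gripper": 5,"travel": [0,0,0],"rotation": [0,0,0]},
  {"gripper": 5,"travel": [0,0,5],"rotation": [0,0,0]},
  {"gripper": 5,"travel": [0,0,5],"rotation": [0,0,0]},
  {"gripper": 5,"travel": [0,0,5],"rotation": [0,0,0]},
  {"gripper": 5,"travel": [0,0,5],"rotation": [0,0,0]},
  {"gripper": 5,"travel": [0,0,0],"rotation": [0,0,0]},
  {"gripper": 5,"travel": [0,0,0],"rotation": [0,0,0]},
  {"gripper": 5,"travel": [0,0,0],"rotation": [0,0,0]},
])

```text
t: 47.87
tcp_pos: [0.6418, -0.0413, 0.1053]
tool_rot: [0.996, 0.085, -0.0, -0.0]
force: [-0.4, 0.8, -0.5]
finger_gap: 0.257
```

```bash
python3 - <<'E'
from meas import *
st(); go([.6421,-.0407,.095],-80.3)
E
```

```text
t 47.87 tcp [641.8 -41.3 105.3] psi -80.26 tiltz [-2.e-04  0.e+00 -1.e+00] F [-0.4  0.8 -0.5] gap 22.0
turn z 0.04 travel [ 0.4 -0.5 10.3]
```

Emit:
send_rows([
  {"gripper": 5,"travel": [0.3,-0.4,3],"rotation": [0,0,0]},
  {"gripper": 5,"travel": [0,0,3],"rotation": [0,0,0]},
  {"gripper": 5,"travel": [0,0,3],"rotation": [0,0,0]},
  {"gripper": 5,"travel": [0,0,0],"rotation": [0,0,0]},
])

```text
t: 48.2
tcp_pos: [0.6416, -0.0407, 0.0957]
tool_rot: [0.996, 0.085, -0.001, -0.0]
force: [0.1, -0.5, -0.7]
finger_gap: 0.262
```

Emit:
send_rows([
  {"gripper": 5,"travel": [0,0,3],"rotation": [0,0,0]},
  {"gripper": 5,"travel": [0,0,3],"rotation": [0,0,0]},
  {"gripper": 5,"travel": [0,0,3],"rotation": [0,0,0]},
  {"gripper": 5,"travel": [0,0,0],"rotation": [0,0,0]},
])

```text
t: 48.53
tcp_pos: [0.6416, -0.0407, 0.0867]
tool_rot: [0.996, 0.085, -0.001, -0.0]
force: [1.5, 0.2, -0.2]
finger_gap: 0.264
```

Emit:
send_rows([
  {"gripper": 5,"travel": [0,0,3],"rotation": [0,0,0]},
  {"gripper": 5,"travel": [0,0,3],"rotation": [0,0,0]},
  {"gripper": 5,"travel": [0,0,3],"rotation": [0,0,0]},
  {"gripper": 5,"travel": [0,0,3],"rotation": [0,0,0]},
  {"gripper": 5,"travel": [0,0,1.5],"rotation": [0,0,0]},
  {"gripper": 5,"travel": [0,0,0],"rotation": [0,0,0]},
  {"gripper": 5,"travel": [0,0,0],"rotation": [0,0,0]},
])

```text
t: 49.12
tcp_pos: [0.6425, -0.0408, 0.075]
tool_rot: [0.996, 0.085, 0.001, 0.0]
force: [-1.3, 0.6, 4.7]
finger_gap: 0.269
```

```bash
python3 - <<'E'
from meas import *
held('w30'); go([.6421,-.0407,.073],-80.3)
E
```

```text
t 49.12 tcp [642.5 -40.8  75. ] psi -80.25 tiltz [ 1.2e-03 -1.0e-04 -1.0e+00] F [-1.3  0.6  4.7] gap 22.9
redbox (286, 248, 72, 99)
axis px head,collar,tip [[322.6, 317.2], [322.4, 259.1], [322.3, 233.2]]
turn z 0.05 travel [-0.4 -0.1  1.9]
```

Emit:
send_rows([
  {"gripper": 50,"travel": [0,0,0],"rotation": [0,0,0]},
  {"gripper": 50,"travel": [0,0,0],"rotation": [0,0,0]},
  {"gripper": 50,"travel": [0,0,0],"rotation": [0,0,0]},
  {"gripper": 50,"travel": [0,0,0],"rotation": [0,0,0]},
  {"gripper": 50,"travel": [0,0,0],"rotation": [0,0,0]},
  {"gripper": 50,"travel": [0,0,-10],"rotation": [0,0,0]},
  {"gripper": 50,"travel": [0,0,-20],"rotation": [0,0,0]},
  {"gripper": 50,"travel": [0,0,-30],"rotation": [0,0,0]},
  {"gripper": 50,"travel": [0,0,-40],"rotation": [0,0,0]},
  {"gripper": 50,"travel": [0,0,-30],"rotation": [0,0,0]},
  {"gripper": 50,"travel": [0,0,0],"rotation": [0,0,0]},
  {"gripper": 50,"travel": [0,0,0],"rotation": [0,0,0]},
])

```text
t: 50.17
tcp_pos: [0.6436, -0.0411, 0.2074]
tool_rot: [0.996, 0.085, 0.003, 0.001]
force: [0.1, 0.0, -1.1]
finger_gap: 0.589
```

Emit:
send_rows([
  {"gripper": 50,"travel": [0,-30,-20],"rotation": [0,0,0]},
  {"gripper": 50,"travel": [0,-30,-20],"rotation": [0,0,0]},
  {"gripper": 50,"travel": [0,-30,0],"rotation": [0,0,0]},
  {"gripper": 50,"travel": [0,0,0],"rotation": [0,0,0]},
  {"gripper": 50,"travel": [0,0,0],"rotation": [0,0,0]},
  {"gripper": 50,"travel": [0,0,0],"rotation": [0,0,0]},
])

```text
t: 50.67
tcp_pos: [0.626, 0.0477, 0.2425]
tool_rot: [0.996, 0.085, -0.001, 0.0]
force: [0.0, -0.6, 0.1]
finger_gap: 0.587
```

```bash
python3 - <<'E'
from meas import *
st(); im,c=snap('wrist','w31'); h=hsv(im); np.save('w31c.npy',c,allow_pickle=True)
for ce,s,m in comps(cv2.inRange(h,(0,180,60),(7,255,255)),60):
    print('red',ce.round(1),s,'z114',(plane(ce,c,.114)[0]*1000).round(1),'z8',(plane(ce,c,.009)[0]*1000).round(1),'rect z9',[np.round(v,1) for v in rect(m,c,.013)])
for n,P in(('h0',[.5466,-.0508,.114]),('h2',[.6421,-.0407,.114])): print(n,proj(P,c).round(1))
for ce,s,m in comps(cv2.inRange(h,(24,150,60),(34,255,255)),40): print('yel',ce.round(1),s[4],(plane(ce,c,.05)[0]*1000).round(1))
E
```

```text
t 50.67 tcp [626.   47.7 242.5] psi -80.23 tiltz [-2.8e-03 -4.0e-04 -1.0e+00] F [ 0.  -0.6  0.1] gap 50.1
red [261.5 142.2] [238 130  45  24 691] z114 [656.2 101.  114. ] z8 [639.4 116.6   9. ] rect z9 [array([640.4, 117.8]), np.float64(24.6), np.float64(47.4), np.float64(9.7)]
red [429.1 187. ] [411 171  36  33 847] z114 [643.3 -37.6 114. ] z8 [621.5 -75.8   9. ] rect z9 [array([620.7, -72.7]), np.float64(45.0), np.float64(32.8), np.float64(83.7)]
red [460.7 398.1] [442 397  40   3 112] z114 [ 431.8 -130.4  114. ] z8 [ 327.8 -204.5    9. ] rect z9 [array([ 332.1, -203.2]), np.float64(3.8), np.float64(57.0), np.float64(7.5)]
h0 [[415.1 292. ]]
h2 [[432.3 189.1]]
yel [489.1 219.1] 482 [ 607.3 -132.6   50. ]
yel [350.5 302.7] 306 [485.1  -8.9  50. ]
```

Emit:
send_rows([
  {"gripper": 50,"travel": [0,0,0],"rotation": [0,0,-7]},
  {"gripper": 50,"travel": [0,0,0],"rotation": [0,0,-7]},
  {"gripper": 50,"travel": [0,0,0],"rotation": [0,0,-7]},
  {"gripper": 50,"travel": [0,0,0],"rotation": [0,0,-7]},
  {"gripper": 50,"travel": [0,0,0],"rotation": [0,0,-7]},
  {"gripper": 50,"travel": [0,0,0],"rotation": [0,0,-7]},
  {"gripper": 50,"travel": [0,0,0],"rotation": [0,0,-7]},
  {"gripper": 50,"travel": [0,0,0],"rotation": [0,0,-7]},
  {"gripper": 50,"travel": [0,0,0],"rotation": [0,0,-7]},
  {"gripper": 50,"travel": [0,0,0],"rotation": [0,0,-7]},
  {"gripper": 50,"travel": [0,0,0],"rotation": [0,0,-7]},
  {"gripper": 50,"travel": [0,0,0],"rotation": [0,0,-7]},
])

```text
t: 51.72
tcp_pos: [0.6267, 0.0462, 0.2428]
tool_rot: [0.682, 0.731, -0.001, -0.001]
force: [-0.1, -0.2, -0.2]
finger_gap: 0.588
```

Emit:
send_rows([
  {"gripper": 50,"travel": [0,0,0],"rotation": [0,0,-6]},
  {"gripper": 50,"travel": [30,3,0],"rotation": [0,0,0]},
  {"gripper": 50,"travel": [36,3,0],"rotation": [0,0,0]},
  {"gripper": 50,"travel": [0,0,30],"rotation": [0,0,0]},
  {"gripper": 50,"travel": [0,0,40],"rotation": [0,0,0]},
  {"gripper": 50,"travel": [0,0,20],"rotation": [0,0,0]},
  {"gripper": 50,"travel": [0,0,0],"rotation": [0,0,0]},
  {"gripper": 50,"travel": [0,0,0],"rotation": [0,0,0]},
  {"gripper": 50,"travel": [0,0,0],"rotation": [0,0,0]},
])

```text
t: 52.47
tcp_pos: [0.6229, 0.113, 0.1548]
tool_rot: [0.645, 0.764, 0.001, 0.001]
force: [-0.1, -0.3, -0.1]
finger_gap: 0.582
```

```bash
python3 - <<'E'
from meas import *
st(); im,c=snap('wrist','w32'); h=hsv(im); print(manip.sense()['q'].round(2))
for ce,s,m in comps(cv2.inRange(h,(0,180,60),(7,255,255)),60):
    r=rect(m,c,.0125); print('red',ce.round(1),s,'rect z12.5',[np.round(v,1) for v in r])
    if s[4]>800:
        k,_=cv2.findContours(m,cv2.RETR_EXTERNAL,cv2.CHAIN_APPROX_NONE); P=plane(max(k,key=len)[:,0],c,.0125)[:,:2]*1000
        a=np.radians(psi()+90); u=np.array([np.cos(a),np.sin(a)]); v=np.array([u[1],-u[0]]); 
        t=P@u; w=P@v
        for lo in np.arange(t.min(),t.max(),6):
            q=(t>=lo)&(t<lo+6); print(round(lo,1),w[q].min().round(1),w[q].max().round(1))
        p,_=pose(); print('tcp u,v',(p[:2]*1000@u).round(1),(p[:2]*1000@v).round(1))
E
```

```text
t 52.47 tcp [622.9 113.  154.8] psi 9.66 tiltz [ 2.e-03 -1.e-04 -1.e+00] F [-0.1 -0.3 -0.1] gap 49.7
[ 0.    0.63  1.48 -0.    1.03 -0.17]
red [341.3 187.3] [ 328  159   29   54 1077] rect z12.5 [array([641. , 115.4]), np.float64(24.3), np.float64(46.6), np.float64(9.7)]
-17.2 639.1 663.5
-11.2 639.1 663.4
-5.2 643.4 658.0
0.8 642.5 657.9
6.8 642.4 657.8
12.8 642.4 657.6
18.8 642.3 657.5
24.8 642.3 657.3
tcp u,v 6.8 633.4
red [604.2 267.8] [596 262  18  13 108] rect z12.5 [array([904.9,  78.6]), np.float64(15.9), np.float64(8.8), np.float64(54.0)]
red [618.6 276.9] [605 268  28  19 271] rect z12.5 [array([924.2,  71.5]), np.float64(15.1), np.float64(26.5), np.float64(68.7)]
red [632.2 287. ] [623 279  17  17 181] rect z12.5 [array([945.2,  63.1]), np.float64(16.1), np.float64(16.0), np.float64(61.4)]
red [617.7 310.8] [596 293  44  37 179] rect z12.5 [array([942.6,  34.1]), np.float64(3.5), np.float64(76.8), np.float64(65.0)]
red [618.8 319.8] [589 296  51  42 145] rect z12.5 [array([942.3,  27.4]), np.float64(4.2), np.float64(89.2), np.float64(64.7)]
red [630.9 307.4] [618 296  22  26 114] rect z12.5 [array([954.7,  41.5]), np.float64(9.3), np.float64(45.7), np.float64(56.6)]
red [ 12.7 374.2] [  2 349  23  51 396] rect z12.5 [array([ 323.6, -155.7]), np.float64(10.0), np.float64(71.5), np.float64(6.8)]
red [192.7 386.9] [179 370  23  30 468] rect z12.5 [array([ 527.8, -126.8]), np.float64(48.9), np.float64(20.3), np.float64(72.8)]
```

Emit:
send_rows([
  {"gripper": 28,"travel": [4,16.7,0],"rotation": [0,0,0]},
  {"gripper": 28,"travel": [0,0,30],"rotation": [0,0,0]},
  {"gripper": 28,"travel": [0,0,30],"rotation": [0,0,0]},
  {"gripper": 28,"travel": [0,0,30],"rotation": [0,0,0]},
  {"gripper": 28,"travel": [0,0,25],"rotation": [0,0,0]},
  {"gripper": 28,"travel": [0,0,0],"rotation": [0,0,0]},
  {"gripper": 28,"travel": [0,0,0],"rotation": [0,0,0]},
  {"gripper": 28,"travel": [0,0,0],"rotation": [0,0,0]},
], newtons=70)

```text
t: 53.18
tcp_pos: [0.6395, 0.1206, 0.0414]
tool_rot: [0.645, 0.765, 0.002, 0.002]
force: [0.8, -0.0, 0.4]
finger_gap: 0.327
```

```bash
python3 - <<'E'
from meas import *
st(); p,_=pose(); a=np.radians(psi()+90); u=np.array([np.cos(a),np.sin(a)]); v=np.array([u[1],-u[0]]); print('u,v',(p[:2]*1000@u).round(1),(p[:2]*1000@v).round(1),'want 11,650')
E
```

```text
t 53.18 tcp [639.5 120.6  41.4] psi 9.73 tiltz [ 4.6e-03  1.0e-04 -1.0e+00] F [ 0.8 -0.   0.4] gap 27.9
u,v 10.8 650.6 want 11,650
```

Emit:
send_rows([
  {"gripper": 28,"travel": [0,-0.5,15],"rotation": [0,0,0]},
  {"gripper": 28,"travel": [0,0,14],"rotation": [0,0,0]},
  {"gripper": 28,"travel": [0,0,6],"rotation": [0,0,0]},
  {"gripper": 28,"travel": [0,0,0],"rotation": [0,0,0]},
  {"gripper": 28,"travel": [0,0,0],"rotation": [0,0,0]},
  {"gripper": 5,"travel": [0,0,0],"rotation": [0,0,0]},
  {"gripper": 5,"travel": [0,0,0],"rotation": [0,0,0]},
  {"gripper": 5,"travel": [0,0,0],"rotation": [0,0,0]},
  {"gripper": 5,"travel": [0,0,0],"rotation": [0,0,0]},
  {"gripper": 5,"travel": [0,0,0],"rotation": [0,0,0]},
])

```text
t: 54.02
tcp_pos: [0.6376, 0.1207, 0.0048]
tool_rot: [0.645, 0.765, 0.001, 0.001]
force: [0.9, -0.3, 3.8]
finger_gap: 0.154
```

Emit:
send_rows([
  {"gripper": 5,"travel": [0,0,-15],"rotation": [0,0,0]},
  {"gripper": 5,"travel": [0,0,-30],"rotation": [0,0,0]},
  {"gripper": 5,"travel": [0,0,-40],"rotation": [0,0,0]},
  {"gripper": 5,"travel": [0,0,-40],"rotation": [0,0,0]},
  {"gripper": 5,"travel": [0,0,-40],"rotation": [0,0,0]},
  {"gripper": 5,"travel": [0,0,0],"rotation": [0,-7,0]},
  {"gripper": 5,"travel": [0,0,0],"rotation": [0,-7,0]},
  {"gripper": 5,"travel": [0,0,0],"rotation": [0,-7,0]},
  {"gripper": 5,"travel": [0,0,0],"rotation": [0,-7,0]},
  {"gripper": 5,"travel": [0,0,0],"rotation": [0,0,0]},
  {"gripper": 5,"travel": [0,0,0],"rotation": [0,0,0]},
])

```text
t: 54.93
tcp_pos: [0.6356, 0.1222, 0.1682]
tool_rot: [0.624, 0.743, -0.156, 0.183]
force: [-0.5, -0.3, -0.3]
finger_gap: 0.152
```

```bash
python3 - <<'E'
from meas import *
st(); s=manip.sense(); print(s['q'].round(2)); print(pose()[1].round(3))
E
```

```text
t 54.93 tcp [635.6 122.2 168.2] psi 9.9 tiltz [ 0.0779 -0.4609 -0.8841] F [-0.5 -0.3 -0.3] gap 13.0
[ 0.23  0.69  1.41 -0.54  1.14  0.31]
[[-0.153  0.985  0.078]
 [ 0.871  0.172 -0.461]
 [-0.467 -0.003 -0.884]]
```

Emit:
send_rows([
  {"gripper": 5,"travel": [0,0,0],"rotation": [0,-7,0]},
  {"gripper": 5,"travel": [0,0,0],"rotation": [0,-7,0]},
  {"gripper": 5,"travel": [0,0,0],"rotation": [0,-7,0]},
  {"gripper": 5,"travel": [0,0,0],"rotation": [0,-7,0]},
  {"gripper": 5,"travel": [0,0,0],"rotation": [0,-7,0]},
  {"gripper": 5,"travel": [0,0,0],"rotation": [0,0,0]},
  {"gripper": 5,"travel": [0,0,0],"rotation": [0,0,0]},
  {"gripper": 5,"travel": [0,0,0],"rotation": [0,0,0]},
])

```text
t: 55.6
tcp_pos: [0.6374, 0.1192, 0.1698]
tool_rot: [0.551, 0.652, -0.336, 0.398]
force: [0.4, -0.0, -1.5]
finger_gap: 0.153
```

```bash
cat >> meas.py <<'E'
def pin_tip(s=51.4,b=7.7):
    "tip and axis of the pin held crosswise: grasped at pin coordinate s, axis b mm behind the TCP; tool x runs to the tip"
    p,M=pose(); g=p-M[:,2]*b/1000; tip=g+M[:,0]*s/1000; return tip,-M[:,0],M,p
def gotip(target):
    tip,ax,M,p=pin_tip(); d=(np.array(target)-tip)*1000
    print('tip',(tip*1000).round(1),'axis',ax.round(3),'tilt',np.degrees(np.arccos(ax[2])).round(1),'tool travel',(M.T@d).round(1),'q',manip.sense()['q'].round(2))
E
python3 - <<'E'
from meas import *
st(); gotip([.5365,.0447,.12]); gotip([.632,.0548,.12])
E
```

```text
t 55.6 tcp [637.4 119.2 169.8] psi 9.59 tiltz [ 0.1486 -0.877  -0.4569] F [ 0.4 -0.  -1.5] gap 13.1
tip [632.4 149.2 127.6] axis [ 0.076 -0.451  0.889] tilt 27.2 tool travel [ -33.1 -112.    80.8] q [ 0.41  0.9   1.34 -1.05  1.45  0.7 ]
tip [632.4 149.2 127.6] axis [ 0.076 -0.451  0.889] tilt 27.2 tool travel [-35.7 -16.1  86.2] q [ 0.41  0.9   1.34 -1.05  1.45  0.7 ]
```

Emit:
send_rows([
  {"gripper": 5,"travel": [0,0,0],"rotation": [0,-7,0]},
  {"gripper": 5,"travel": [0,0,0],"rotation": [0,-6,0]},
  {"gripper": 5,"travel": [0,0,0],"rotation": [0,0,0]},
  {"gripper": 5,"travel": [0,0,0],"rotation": [0,0,0]},
  {"gripper": 5,"travel": [0,0,0],"rotation": [0,0,0]},
])

```text
t: 56.02
tcp_pos: [0.6376, 0.1197, 0.1708]
tool_rot: [0.51, 0.602, -0.396, 0.47]
force: [-0.3, 0.3, -0.6]
finger_gap: 0.157
```

```bash
python3 - <<'E'
from meas import *
st(); gotip([.632,.0548,.10]); gotip([.632,.0548,.07])
# check the held pin in the wrist picture: red blob vs predicted
im,c=snap('wrist','w33'); h=hsv(im); tip,ax,M,p=pin_tip()
print('pred tip, collar34, head79 px',[proj(tip+ax*s/1000,c)[0].round(0).tolist() for s in(0,6,34,74)])
for ce,s,m in comps(cv2.inRange(h,(0,180,60),(7,255,255)),150): print('red',ce.round(0),s)
E
```

```text
t 56.02 tcp [637.6 119.7 170.8] psi 9.64 tiltz [ 0.163  -0.9557 -0.2451] F [-0.3  0.3 -0.6] gap 13.4
tip [634.4 139.6 122.9] axis [ 0.038 -0.242  0.969] tilt 14.2 tool travel [  1.7 -16.6  86.2] q [ 0.44  1.    1.32 -1.2   1.6   0.79]
tip [634.4 139.6 122.9] axis [ 0.038 -0.242  0.969] tilt 14.2 tool travel [ 30.8 -16.7  93.6] q [ 0.44  1.    1.32 -1.2   1.6   0.79]
pred tip, collar34, head79 px [[321.0, 156.0], [321.0, 171.0], [321.0, 236.0], [321.0, 317.0]]
red [630.  88.] [629  38   4 121 332]
red [415.  78.] [374  54  76  54 292]
red [520. 153.] [  447    58   136   202 12442]
red [35. 84.] [  0  68  77  32 375]
red [431.  95.] [415  73  30  39 275]
red [625. 147.] [622  78   6 131 299]
red [190. 138.] [175 110  30  53 934]
red [295. 137.] [282 111  26  52 865]
red [399. 150.] [383 140  30  21 191]
red [360. 164.] [353 154  21  27 174]
red [398. 168.] [375 156  38  23 306]
red [422. 183.] [394 179  42   9 198]
red [425. 214.] [411 195  32  42 265]
red [412. 244.] [372 227  72  33 195]
red [323. 286.] [ 304  233   44  105 3323]
red [535. 245.] [528 236  14  18 167]
red [456. 252.] [445 239  26  22 367]
```

Emit:
send_rows([
  {"gripper": 5,"travel": [0,0,0],"rotation": [0,-6.5,0]},
  {"gripper": 5,"travel": [0,-4,20],"rotation": [0,0,0]},
  {"gripper": 5,"travel": [0,-4,20],"rotation": [0,0,0]},
  {"gripper": 5,"travel": [0,-4,20],"rotation": [0,0,0]},
  {"gripper": 5,"travel": [0,-4,18],"rotation": [0,0,0]},
  {"gripper": 5,"travel": [0,0,0],"rotation": [0,0,0]},
  {"gripper": 5,"travel": [0,0,0],"rotation": [0,0,0]},
  {"gripper": 5,"travel": [0,0,0],"rotation": [0,0,0]},
])

```text
t: 56.73
tcp_pos: [0.6349, 0.0418, 0.1603]
tool_rot: [0.486, 0.574, -0.424, 0.504]
force: [-0.4, -0.3, -1.2]
finger_gap: 0.155
```

```bash
python3 - <<'E'
from meas import *
st(); gotip([.632,.0548,.075]); gotip([.632,.0548,.06])
im,c=snap('wrist','w34'); h=hsv(im); g=cv2.cvtColor(im,cv2.COLOR_RGB2GRAY); tip,ax,M,p=pin_tip()
print('pred tip/collar/head px',[proj(tip+ax*s/1000,c)[0].round(0).tolist() for s in(0,30,34,74)],'hole mouth',proj([.632,.0548,.065],c).round(0))
for ce,s,m in comps(cv2.inRange(h,(0,180,60),(7,255,255)),2000): print('red',ce.round(0),s)
T,ct=snap('top','t34'); S,cs=snap('scene','s34')
for nm,I,cc in(('top',T,ct),('scene',S,cs)):
    hh=hsv(I); e=proj(tip+ax*.055,cc)[0]; print(nm,'pred tip',proj(tip,cc)[0].round(1),'pred grip55',e.round(1))
    for ce,s,m in comps(cv2.inRange(hh,(0,150,60),(8,255,255)),8):
        if np.hypot(*(ce-e))<60: print('  red',ce.round(1),s)
E
```

```text
t 56.73 tcp [634.9  41.8 160.3] psi 9.72 tiltz [ 0.1677 -0.977  -0.1317] F [-0.4 -0.3 -1.2] gap 13.3
tip [632.6  56.1 110.4] axis [ 0.019 -0.13   0.991] tilt 7.6 tool travel [34.9 -0.9  5.8] q [ 0.35  1.03  1.43 -1.35  1.58  0.9 ]
tip [632.6  56.1 110.4] axis [ 0.019 -0.13   0.991] tilt 7.6 tool travel [49.8 -1.   7.8] q [ 0.35  1.03  1.43 -1.35  1.58  0.9 ]
pred tip/collar/head px [[320.0, 154.0], [321.0, 226.0], [321.0, 235.0], [321.0, 316.0]] hole mouth [[318.  35.]]
red [569. 142.] [  396     4   244   272 26674]
red [322. 287.] [ 304  237   37  101 3264]
top pred tip [300.1 173.8] pred grip55 [301.5 163.8]
  red [312.5 111.3] [312 108   2   8  13]
  red [302.3 159.1] [297 155  11   9  78]
  red [335.1 175.7] [331 171   9  14  69]
  red [333.1 207.9] [330 204   7  11  48]
scene pred tip [303.1 168.3] pred grip55 [304.7 150.1]
  red [341.9 126.8] [341 124   3   6  13]
  red [349.4 147.7] [347 126   6  43 155]
  red [343.3 143.9] [341 133   5  25  56]
  red [305.2 143.7] [301 141   9   8  47]
  red [305.3 156.7] [303 154   5   5  12]
  red [341.5 159.6] [341 154   2  12  21]
  red [335.5 177. ] [331 170  10  18 107]
  red [322.6 192. ] [317 184  11  19 107]
```

Emit:
send_rows([
  {"gripper": 5,"travel": [7,-0.2,1.2],"rotation": [0,1.5,0]},
  {"gripper": 5,"travel": [7,-0.2,1.2],"rotation": [0,0,0]},
  {"gripper": 5,"travel": [7,-0.2,1.2],"rotation": [0,0,0]},
  {"gripper": 5,"travel": [7,-0.2,1.2],"rotation": [0,0,0]},
  {"gripper": 5,"travel": [5,0,0.8],"rotation": [0,0,0]},
  {"gripper": 5,"travel": [0,0,0],"rotation": [0,0,0]},
  {"gripper": 5,"travel": [0,0,0],"rotation": [0,0,0]},
])

```text
t: 57.47
tcp_pos: [0.6332, 0.0409, 0.1245]
tool_rot: [0.49, 0.582, -0.419, 0.496]
force: [0.6, 0.0, -0.7]
finger_gap: 0.156
```

```bash
python3 - <<'E'
from meas import *
st(); gotip([.632,.0548,.06])
E
```

```text
t 57.47 tcp [633.2  40.9 124.5] psi 9.74 tiltz [ 0.1669 -0.9736 -0.1559] F [ 0.6  0.  -0.7] gap 13.3
tip [630.5  56.3  74.9] axis [ 0.028 -0.153  0.988] tilt 9.0 tool travel [14.4  1.2  4.1] q [ 0.35  1.08  1.42 -1.33  1.55  0.94]
```

Emit:
send_rows([
  {"gripper": 5,"travel": [0,1.2,1.5],"rotation": [0,0,0]},
  {"gripper": 5,"travel": [4,0,0.8],"rotation": [0,0,0]},
  {"gripper": 5,"travel": [4,0,0.8],"rotation": [0,0,0]},
  {"gripper": 5,"travel": [4,0,0.8],"rotation": [0,0,0]},
  {"gripper": 5,"travel": [3,0,0.5],"rotation": [0,0,0]},
  {"gripper": 5,"travel": [0,0,0],"rotation": [0,0,0]},
  {"gripper": 5,"travel": [0,0,0],"rotation": [0,0,0]},
])

```text
t: 58.05
tcp_pos: [0.6349, 0.0396, 0.109]
tool_rot: [0.49, 0.582, -0.418, 0.496]
force: [-0.6, 2.0, -1.8]
finger_gap: 0.152
```

```bash
python3 - <<'E'
from meas import *
st(); gotip([.632,.0545,.045])
E
```

```text
t 58.05 tcp [634.9  39.6 109. ] psi 9.77 tiltz [ 0.1675 -0.9732 -0.1575] F [-0.6  2.  -1.8] gap 13.0
tip [632.2  55.1  59.4] axis [ 0.027 -0.155  0.988] tilt 9.1 tool travel [14.2 -0.2  2.8] q [ 0.35  1.1   1.41 -1.34  1.54  0.95]
```

Emit:
send_rows([
  {"gripper": 5,"travel": [3,0,0],"rotation": [0,0,0]},
  {"gripper": 5,"travel": [3,0,0],"rotation": [0,-1,0]},
  {"gripper": 5,"travel": [0,0,0],"rotation": [0,-1,0]},
  {"gripper": 5,"travel": [2,0,0],"rotation": [0,0,0]},
  {"gripper": 5,"travel": [0,0,0],"rotation": [0,0,0]},
])

```text
t: 58.47
tcp_pos: [0.6346, 0.041, 0.1006]
tool_rot: [0.483, 0.573, -0.427, 0.506]
force: [-1.1, 4.8, -2.5]
finger_gap: 0.152
```

```bash
python3 - <<'E'
from meas import *
st(); gotip([.632,.0545,.045])
E
```

```text
t 58.47 tcp [634.6  41.  100.6] psi 9.78 tiltz [ 0.1685 -0.9779 -0.1237] F [-1.1  4.8 -2.5] gap 13.0
tip [632.2  54.8  50.5] axis [ 0.022 -0.122  0.992] tilt 7.1 tool travel [ 5.4 -0.2  0.9] q [ 0.35  1.13  1.4  -1.35  1.57  0.97]
```

Emit:
send_rows([
  {"gripper": 5,"travel": [2,0,-0.3],"rotation": [0,-1,0]},
  {"gripper": 5,"travel": [2,0,-0.3],"rotation": [0,-1,0]},
  {"gripper": 5,"travel": [2,0,0],"rotation": [0,0,0]},
  {"gripper": 5,"travel": [2,0,0],"rotation": [0,0,0]},
  {"gripper": 5,"travel": [0,0,0],"rotation": [0,0,0]},
])

```text
t: 58.88
tcp_pos: [0.6346, 0.043, 0.0951]
tool_rot: [0.475, 0.563, -0.435, 0.518]
force: [-1.6, 8.2, 3.6]
finger_gap: 0.155
```

```bash
python3 - <<'E'
from meas import *
st(); gotip([.632,.0545,.036])
E
```

```text
t 58.88 tcp [634.6  43.   95.1] psi 9.81 tiltz [ 0.1699 -0.9818 -0.0849] F [-1.6  8.2  3.6] gap 13.3
tip [632.6  54.9  44.5] axis [ 0.013 -0.084  0.996] tilt 4.9 tool travel [ 8.4 -0.7  1. ] q [ 0.35  1.16  1.39 -1.37  1.6   0.99]
```

Emit:
send_rows([
  {"gripper": 5,"travel": [2,0,-0.5],"rotation": [0,-0.7,0]},
  {"gripper": 5,"travel": [2,0,-0.3],"rotation": [0,-0.7,0]},
  {"gripper": 5,"travel": [2,0,0],"rotation": [0,0,0]},
  {"gripper": 5,"travel": [2,0,0],"rotation": [0,0,0]},
  {"gripper": 5,"travel": [0,0,0],"rotation": [0,0,0]},
])

```text
t: 59.3
tcp_pos: [0.6343, 0.0446, 0.0879]
tool_rot: [0.469, 0.556, -0.441, 0.525]
force: [-1.9, 9.2, 6.0]
finger_gap: 0.151
```

```bash
python3 - <<'E'
from meas import *
st(); gotip([.632,.0545,.035])
E
```

```text
t 59.3 tcp [634.3  44.6  87.9] psi 9.81 tiltz [ 0.1702 -0.9836 -0.0589] F [-1.9  9.2  6. ] gap 12.9
tip [632.6  55.2  37.1] axis [ 0.008 -0.058  0.998] tilt 3.4 tool travel [ 2.  -0.7  0.7] q [ 0.36  1.19  1.37 -1.38  1.62  1.  ]
```

Emit:
send_rows([
  {"gripper": 5,"travel": [1.5,0,0],"rotation": [0,0,0]},
  {"gripper": 5,"travel": [1.5,0,0],"rotation": [0,0,0]},
  {"gripper": 5,"travel": [0,0,0],"rotation": [0,0,0]},
  {"gripper": 36,"travel": [0,0,0],"rotation": [0,0,0]},
  {"gripper": 36,"travel": [0,0,0],"rotation": [0,0,0]},
  {"gripper": 36,"travel": [0,0,0],"rotation": [0,0,0]},
  {"gripper": 36,"travel": [0,0,0],"rotation": [0,0,0]},
  {"gripper": 36,"travel": [0,0,-10],"rotation": [0,0,0]},
  {"gripper": 36,"travel": [0,0,-20],"rotation": [0,0,0]},
  {"gripper": 36,"travel": [0,0,-30],"rotation": [0,0,0]},
  {"gripper": 36,"travel": [0,0,-20],"rotation": [0,0,0]},
  {"gripper": 36,"travel": [0,0,0],"rotation": [0,0,0]},
])

```text
t: 60.3
tcp_pos: [0.6207, 0.1264, 0.0881]
tool_rot: [0.469, 0.558, -0.439, 0.525]
force: [-0.7, -0.0, 0.1]
finger_gap: 0.418
```

```bash
python3 - <<'E'
from meas import *
st(); print(manip.sense()['q'].round(2)); print(pose()[1].round(3).tolist())
for nm in('top','scene'):
    I,cc=snap(nm,nm+'35'); hh=hsv(I); 
    P=np.array([.632,.0545,0]); print(nm,'pred head, grip',proj(P+[0,0,.112],cc)[0].round(1),proj(P+[0,0,.089],cc)[0].round(1),'others',[proj(np.array(q)+[0,0,.112],cc)[0].round(1).tolist() for q in([.5466,-.0508,0],[.6421,-.0407,0])])
    for ce,s,m in comps(cv2.inRange(hh,(0,150,60),(8,255,255)),20):
        if np.hypot(*(ce-proj(P+[0,0,.1],cc)[0]))<60: print('  red',ce.round(1),s)
    for ce,s,m in comps(cv2.inRange(hh,(22,120,100),(35,255,255)),20): print('  yel',ce.round(1),s[4],(plane(ce,cc,.035)[0]*1000).round(1))
E
```

```text
t 60.3 tcp [620.7 126.4  88.1] psi 10.01 tiltz [ 0.1736 -0.9828 -0.0636] F [-0.7 -0.   0.1] gap 35.7
[ 0.48  1.2   1.28 -1.29  1.7   0.94]
[[-0.009, 0.985, 0.174], [0.063, 0.174, -0.983], [-0.998, 0.002, -0.064]]
top pred head, grip [300.7 173.7] [301.2 177.7] others [[332.8, 206.9], [335.0, 175.7]]
  red [301.1 173.3] [297 169   9  13  65]
  red [335.4 175.8] [331 171  10  14  68]
  red [332.6 208. ] [330 204   6  11  46]
  yel [367.2 203.3] 47 [ 610.5 -141.    35. ]
  yel [314.3 235.9] 42 [485.7  -9.3  35. ]
scene pred head, grip [303.6 167.8] [303.9 175.4] others [[322.0, 187.0], [335.8, 172.5]]
  red [349.4 146.1] [347 125   6  43 156]
  red [343.3 144.1] [341 133   5  25  60]
  red [341.5 160. ] [341 154   2  13  24]
  red [304.3 172.8] [300 165   9  18  97]
  red [335.8 177.4] [331 170  10  18 105]
  red [321.8 192. ] [317 185  10  18 102]
  yel [363.  211.1] 109 [ 606.  -138.7   35. ]
  yel [295.6 221.3] 97 [481.2  -8.6  35. ]
```

Emit:
send_rows([
  {"gripper": 36,"travel": [-35,0,-10],"rotation": [0,0,0]},
  {"gripper": 36,"travel": [-35,0,-10],"rotation": [0,0,0]},
  {"gripper": 36,"travel": [-35,0,0],"rotation": [0,0,0]},
  {"gripper": 36,"travel": [0,0,0],"rotation": [0,7,0]},
  {"gripper": 36,"travel": [0,0,0],"rotation": [0,7,0]},
  {"gripper": 36,"travel": [0,0,0],"rotation": [0,7,0]},
  {"gripper": 36,"travel": [0,0,0],"rotation": [0,7,0]},
  {"gripper": 36,"travel": [0,0,0],"rotation": [0,7,0]},
  {"gripper": 36,"travel": [0,0,0],"rotation": [0,7,0]},
  {"gripper": 36,"travel": [0,0,0],"rotation": [0,7,0]},
  {"gripper": 36,"travel": [0,0,0],"rotation": [0,7,0]},
  {"gripper": 36,"travel": [0,0,0],"rotation": [0,7,0]},
])

```text
t: 61.4
tcp_pos: [0.6183, 0.1344, 0.195]
tool_rot: [0.632, 0.749, -0.129, 0.153]
force: [-0.7, 0.4, -0.9]
finger_gap: 0.422
```

Emit:
send_rows([
  {"gripper": 36,"travel": [0,0,0],"rotation": [0,7,0]},
  {"gripper": 36,"travel": [0,0,0],"rotation": [0,7,0]},
  {"gripper": 36,"travel": [0,0,0],"rotation": [0,7,0]},
  {"gripper": 36,"travel": [0,0,0],"rotation": [0,2.3,0]},
  {"gripper": 36,"travel": [0,0,0],"rotation": [0,0,0]},
  {"gripper": 36,"travel": [0,0,0],"rotation": [0,0,0]},
  {"gripper": 36,"travel": [0,0,0],"rotation": [0,0,0]},
])

```text
t: 61.98
tcp_pos: [0.6178, 0.1349, 0.1936]
tool_rot: [0.645, 0.764, -0.001, 0.0]
force: [-0.6, 1.1, -0.2]
finger_gap: 0.421
```

```bash
python3 - <<'E'
from meas import *
st(); go([.610,-.22,.22],6.1)
E
```

```text
t 61.98 tcp [617.8 134.9 193.6] psi 9.71 tiltz [-0.0012 -0.0027 -1.    ] F [-0.6  1.1 -0.2] gap 36.0
turn z 3.61 travel [-352.1  -45.5  -26.4]
```

Emit:
send_rows([
  {"gripper": 36,"travel": [0,0,-20],"rotation": [0,0,3.6]},
  {"gripper": 36,"travel": [-35,-4.5,0],"rotation": [0,0,0]},
  {"gripper": 36,"travel": [-35,-4.5,0],"rotation": [0,0,0]},
  {"gripper": 36,"travel": [-35,-4.5,0],"rotation": [0,0,0]},
  {"gripper": 36,"travel": [-35,-4.5,0],"rotation": [0,0,0]},
  {"gripper": 36,"travel": [-35,-4.5,0],"rotation": [0,0,0]},
  {"gripper": 36,"travel": [-35,-4.5,0],"rotation": [0,0,0]},
  {"gripper": 36,"travel": [-35,-4.5,0],"rotation": [0,0,0]},
  {"gripper": 36,"travel": [-35,-4.5,0],"rotation": [0,0,0]},
  {"gripper": 36,"travel": [-35,-4.5,0],"rotation": [0,0,0]},
  {"gripper": 36,"travel": [-35,-4.5,0],"rotation": [0,0,0]},
  {"gripper": 36,"travel": [0,0,0],"rotation": [0,0,0]},
])

```text
t: 62.98
tcp_pos: [0.6116, -0.2235, 0.2144]
tool_rot: [0.67, 0.743, -0.002, 0.003]
force: [-0.1, -0.4, -0.8]
finger_gap: 0.422
```

Emit:
send_rows([
  {"gripper": 36,"travel": [0,0,25],"rotation": [0,0,0]},
  {"gripper": 36,"travel": [0,0,25],"rotation": [0,0,0]},
  {"gripper": 36,"travel": [0,0,0],"rotation": [0,0,0]},
  {"gripper": 36,"travel": [0,0,0],"rotation": [0,0,0]},
  {"gripper": 36,"travel": [0,0,0],"rotation": [0,0,0]},
])

```text
t: 63.4
tcp_pos: [0.612, -0.2167, 0.1655]
tool_rot: [0.668, 0.745, -0.001, 0.001]
force: [0.3, -0.5, -0.1]
finger_gap: 0.419
```

```bash
python3 - <<'E'
from look import *
look('w36',.018,.050,150)
im=cv2.imread('pics/w36.png')[:,:,::-1].copy(); h=hsv(im); c=manip.calibration('wrist')
# bright tab top only
for ce,s,m in comps(cv2.inRange(h,(24,150,200),(34,255,255)),40): print('yeltop',ce.round(1),s,[np.round(v,1) for v in rect(m,c,.05)])
for ce,s,m in comps(cv2.inRange(h,(0,0,130),(180,30,255)),200):
    if s[3]<120: print('w',ce.round(0),s,[np.round(v,1) for v in rect(m,c,.018)])
E
```

```text
t 63.4 tcp [ 612.  -216.7  165.5] psi 6.24 tiltz [ 8.0e-04 -2.3e-03 -1.0e+00] F [ 0.3 -0.5 -0.1] gap 35.8
yel [320.8  90. ] [312  75  19  31 566] [array([ 603.6, -140.1]), np.float64(12.9), np.float64(20.7), np.float64(5.8)]
green [322.2  15.3] 2162 [array([599. , -88.3]), np.float64(49.5), np.float64(21.5), np.float64(6.3)]
yeltop [320.8  90. ] [312  75  19  31 566] [array([ 604.2, -140.6]), np.float64(12.9), np.float64(20.8), np.float64(5.8)]
w [326.  70.] [ 286    3   74  115 4821] [array([ 602.8, -118.8]), np.float64(57.0), np.float64(85.5), np.float64(6.2)]
w [538. 174.] [ 513  130   53   94 2843] [array([ 800.2, -192. ]), np.float64(83.4), np.float64(32.9), np.float64(89.9)]
w [ 25. 379.] [   0  366   61   34 1060] [array([ 310.1, -487. ]), np.float64(46.5), np.float64(77.5), np.float64(89.7)]
w [196. 396.] [181 391  31   9 214] [array([ 501.4, -469.6]), np.float64(34.8), np.float64(11.6), np.float64(8.1)]
```

```bash
python3 - <<'E'
from meas import *
go([.6046,-.1446,.0225],6.1)
E
```

```text
turn z 0.13 travel [ 73.   -0.  143.7]
```

Emit:
send_rows([
  {"gripper": 32,"travel": [35,0,0],"rotation": [0,0,0.1]},
  {"gripper": 32,"travel": [35,0,0],"rotation": [0,0,0]},
  {"gripper": 32,"travel": [2,0,30],"rotation": [0,0,0]},
  {"gripper": 32,"travel": [0,0,30],"rotation": [0,0,0]},
  {"gripper": 32,"travel": [0,0,25],"rotation": [0,0,0]},
  {"gripper": 32,"travel": [0,0,15],"rotation": [0,0,0]},
  {"gripper": 32,"travel": [0,0,0],"rotation": [0,0,0]},
  {"gripper": 32,"travel": [0,0,0],"rotation": [0,0,0]},
  {"gripper": 32,"travel": [0,0,0],"rotation": [0,0,0]},
], newtons=30)

```text
t: 64.2
tcp_pos: [0.6052, -0.1467, 0.0666]
tool_rot: [0.669, 0.744, 0.0, 0.003]
force: [-0.0, 0.1, 0.1]
finger_gap: 0.372
```

```bash
python3 - <<'E'
from meas import *
st();go([.6046,-.1446,.0225],6.1)
E
```

```text
t 64.2 tcp [ 605.2 -146.7   66.6] psi 6.06 tiltz [ 0.0038 -0.0033 -1.    ] F [-0.   0.1  0.1] gap 31.8
turn z -0.04 travel [ 2.2 -0.4 44.1]
```

Descend, grip, and push in (about 32 mm to home).

Emit:
send_rows([
  {"gripper": 32,"travel": [1,0,20],"rotation": [0,0,0]},
  {"gripper": 32,"travel": [0,0,17],"rotation": [0,0,0]},
  {"gripper": 32,"travel": [0,0,6],"rotation": [0,0,0]},
  {"gripper": 32,"travel": [0,0,0],"rotation": [0,0,0]},
  {"gripper": 32,"travel": [0,0,0],"rotation": [0,0,0]},
  {"gripper": 32,"travel": [0,0,0],"rotation": [0,0,0]},
  {"gripper": 5,"travel": [0,0,0],"rotation": [0,0,0]},
  {"gripper": 5,"travel": [0,0,0],"rotation": [0,0,0]},
  {"gripper": 5,"travel": [0,0,0],"rotation": [0,0,0]},
  {"gripper": 5,"travel": [0,0,0],"rotation": [0,0,0]},
  {"gripper": 5,"travel": [0,0,0],"rotation": [0,0,0]},
])

```text
t: 65.12
tcp_pos: [0.6043, -0.1457, 0.0229]
tool_rot: [0.669, 0.743, -0.0, 0.002]
force: [-0.1, -1.7, 6.6]
finger_gap: 0.155
```

```bash
python3 - <<'E'
from meas import *
st();go([.6012,-.1125,.0225],6.1)
E
```

```text
t 65.12 tcp [ 604.3 -145.7   22.9] psi 6.05 tiltz [ 0.0023 -0.0027 -1.    ] F [-0.1 -1.7  6.6] gap 13.2
turn z -0.05 travel [33.4  0.4  0.4]
```

Emit:
send_rows([
  {"gripper": 5,"travel": [5,0,-0.3],"rotation": [0,0,0]},
  {"gripper": 5,"travel": [5,0,0],"rotation": [0,0,0]},
  {"gripper": 5,"travel": [5,0,0],"rotation": [0,0,0]},
  {"gripper": 5,"travel": [5,0.3,0],"rotation": [0,0,0]},
  {"gripper": 5,"travel": [5,0,0],"rotation": [0,0,0]},
  {"gripper": 5,"travel": [3,0,0],"rotation": [0,0,0]},
  {"gripper": 5,"travel": [2,0,0],"rotation": [0,0,0]},
  {"gripper": 5,"travel": [1.5,0,0],"rotation": [0,0,0]},
  {"gripper": 5,"travel": [1,0,0],"rotation": [0,0,0]},
  {"gripper": 5,"travel": [1,0,0],"rotation": [0,0,0]},
  {"gripper": 5,"travel": [0,0,0],"rotation": [0,0,0]},
  {"gripper": 5,"travel": [0,0,0],"rotation": [0,0,0]},
])

```text
t: 66.12
tcp_pos: [0.6018, -0.114, 0.023]
tool_rot: [0.668, 0.744, -0.001, 0.003]
force: [0.2, -6.4, 4.4]
finger_gap: 0.152
```

```bash
python3 - <<'E'
from meas import *
st();go([.6012,-.1125,.0225],6.1)
E
```

```text
t 66.12 tcp [ 601.8 -114.    23. ] psi 6.11 tiltz [ 0.004  -0.0056 -1.    ] F [ 0.2 -6.4  4.4] gap 13.0
turn z 0.01 travel [ 1.5 -0.5  0.5]
```

Emit:
send_rows([
  {"gripper": 5,"travel": [1,0,0],"rotation": [0,0,0]},
  {"gripper": 5,"travel": [1,0,0],"rotation": [0,0,0]},
  {"gripper": 5,"travel": [0,0,0],"rotation": [0,0,0]},
  {"gripper": 5,"travel": [0,0,0],"rotation": [0,0,0]},
])

```text
t: 66.45
tcp_pos: [0.6019, -0.1139, 0.023]
tool_rot: [0.668, 0.744, -0.002, 0.004]
force: [-0.4, -12.5, 4.5]
finger_gap: 0.16
```

Emit:
send_rows([
  {"gripper": 32,"travel": [0,0,0],"rotation": [0,0,0]},
  {"gripper": 32,"travel": [0,0,0],"rotation": [0,0,0]},
  {"gripper": 32,"travel": [0,0,0],"rotation": [0,0,0]},
  {"gripper": 32,"travel": [0,0,0],"rotation": [0,0,0]},
  {"gripper": 32,"travel": [0,0,-20],"rotation": [0,0,0]},
  {"gripper": 32,"travel": [0,0,-30],"rotation": [0,0,0]},
  {"gripper": 32,"travel": [0,0,-40],"rotation": [0,0,0]},
  {"gripper": 32,"travel": [0,0,-30],"rotation": [0,0,0]},
  {"gripper": 32,"travel": [-35,0,-30],"rotation": [0,0,0]},
  {"gripper": 32,"travel": [-35,0,-30],"rotation": [0,0,0]},
  {"gripper": 32,"travel": [-35,0,-30],"rotation": [0,0,0]},
  {"gripper": 32,"travel": [0,0,0],"rotation": [0,0,0]},
])

```text
t: 67.45
tcp_pos: [0.6143, -0.211, 0.23]
tool_rot: [0.67, 0.742, 0.0, 0.009]
force: [0.6, -0.2, 0.6]
finger_gap: 0.372
```

Emit:
send_rows([
  {"gripper": 32,"travel": [0,0,0],"rotation": [0,0,0]},
  {"gripper": 32,"travel": [0,0,0],"rotation": [0,0,0]},
])

```text
t: 67.62
tcp_pos: [0.609, -0.2028, 0.2224]
tool_rot: [0.669, 0.743, -0.001, -0.001]
force: [-0.3, 0.4, -1.2]
finger_gap: 0.371
```

```bash
python3 - <<'E'
from look import *
look('w37',.018,.050,150)
im=cv2.imread('pics/w37.png')[:,:,::-1].copy(); h=hsv(im); c=manip.calibration('wrist')
C=np.array([.5892,.0019]); a=np.radians(6); f=np.array([[np.cos(a),-np.sin(a)],[np.sin(a),np.cos(a)]])
for n,l,z in(('tabR',(0,-.111),.05),('tabF',(-.111,0),.05),('h0',(-.048,-.048),.114),('h2',(.048,-.048),.114),('h3',(.048,.048),.114)):
    P=C+f@np.array(l); print(n,'expected px wrist',proj([*P,z],c)[0].round(1))
for ce,s,m in comps(cv2.inRange(h,(0,180,60),(7,255,255)),100): print('red',ce.round(1),s)
for nm in('top','scene'):
    I,cc=snap(nm,nm+'38'); hh=hsv(I)
    for n,l,z in(('tabR',(0,-.111),.04),('tabF',(-.111,0),.04)):
        P=C+f@np.array(l); print(nm,n,'expected px',proj([*P,z],cc)[0].round(1))
    for ce,s,m in comps(cv2.inRange(hh,(22,120,100),(35,255,255)),20): print('  yel',ce.round(1),s[4])
    for ce,s,m in comps(cv2.inRange(hh,(0,150,60),(8,255,255)),40):
        if abs(ce[0]-318)<22: print('  red',ce.round(1),s)
    for n,p0,z in(('jar',(253,137),0),('sander',(420,174),0)): pass
d=cv2.absdiff(cv2.imread('pics/top0.png'),cv2.imread('pics/top38.png')).max(2)
print('jar/sander change',d[122:152,240:266].mean().round(1),d[160:188,400:442].mean().round(1),'still bg',d[260:290,330:380].mean().round(1))
E
```

```text
t 67.62 tcp [ 609.  -202.8  222.4] psi 6.04 tiltz [-2.e-03  3.e-04 -1.e+00] F [-0.3  0.4 -1.2] gap 31.7
white [343.  82.] 1001 [array([ 615.7, -112.3]), np.float64(28.2), np.float64(62.1), np.float64(6.0)]
white [321. 121.] 450 [array([ 604.4, -157.5]), np.float64(25.6), np.float64(35.5), np.float64(67.5)]
white [442. 393.] 318 [array([ 798.4, -476.7]), np.float64(42.1), np.float64(23.8), np.float64(4.2)]
yel [325.   70.7] [317  58  17  27 404] [array([ 601.9, -108.9]), np.float64(13.7), np.float64(21.3), np.float64(6.0)]
green [323.9  42.9] 1714 [array([598.5, -84.8]), np.float64(49.5), np.float64(25.9), np.float64(6.0)]
tabR expected px wrist [324.4  71.4]
tabF expected px wrist [185.9 -71.6]
h0 expected px wrist [250.4 -37. ]
h2 expected px wrist [399.8 -36.8]
h3 expected px wrist [ 405.3 -205.5]
red [562.7  56.7] [546  23  36  59 609]
red [ 55.5 143.7] [  38   72   38  147 1042]
red [485.4 284.5] [473 263  28  42 390]
top tabR expected px [355.6 203.8]
top tabF expected px [313.9 237.5]
  yel [355.7 202.8] 66
  yel [314.4 236.2] 44
  red [332.5 207.9] [330 204   6  11  44]
scene tabR expected px [351.7 207.8]
scene tabF expected px [295.4 220.1]
  yel [351.9 208.8] 110
  yel [295.7 221.3] 101
  red [304.2 172.6] [300 165   9  18  92]
  red [335.8 177.4] [331 170  10  18 104]
  red [321.7 192. ] [317 184  10  19 104]
  red [339.8 290.7] [303 281  73  20 275]
jar/sander change 44.1 29.3 still bg 17.9
```

Emit:
send_rows([
  {"gripper": 32,"travel": [0,0,-40],"rotation": [0,0,0]},
  {"gripper": 32,"travel": [0,0,-30],"rotation": [0,0,0]},
  {"gripper": 32,"travel": [30,0,0],"rotation": [0,0,0]},
  {"gripper": 32,"travel": [35,0,0],"rotation": [0,0,0]},
  {"gripper": 32,"travel": [35,0,0],"rotation": [0,0,0]},
  {"gripper": 32,"travel": [35,0,0],"rotation": [0,0,0]},
  {"gripper": 32,"travel": [0,0,0],"rotation": [0,0,0]},
  {"gripper": 32,"travel": [0,0,0],"rotation": [0,0,0]},
  {"gripper": 32,"travel": [0,0,0],"rotation": [0,0,0]},
])

```text
t: 68.52
tcp_pos: [0.5955, -0.0689, 0.2924]
tool_rot: [0.668, 0.744, -0.001, 0.0]
force: [0.6, 0.3, 0.6]
finger_gap: 0.376
```

```bash
python3 - <<'E'
from look import *
look('w39',.018,.050,150)
im=cv2.imread('pics/w39.png')[:,:,::-1].copy(); h=hsv(im); c=manip.calibration('wrist')
C=np.array([.5892,.0019]); a=np.radians(6); f=np.array([[np.cos(a),-np.sin(a)],[np.sin(a),np.cos(a)]])
for n,l in(('h0',(-.048,-.048)),('h2',(.048,-.048)),('h3',(.048,.048))):
    P=C+f@np.array(l); print(n,'expected head/collar px',proj([*P,.114],c)[0].round(1),proj([*P,.069],c)[0].round(1))
for ce,s,m in comps(cv2.inRange(h,(0,180,60),(7,255,255)),100): print('red',ce.round(1),s)
for ce,s,m in comps(cv2.inRange(h,(0,0,222),(180,25,255)),3000): print('plate',ce.round(0),s,[np.round(v,1) for v in rect(m,c,.065)])
for nm in('top','scene'):
    A=cv2.imread(f'pics/{nm}0.png'); B=cv2.imread(f'pics/{nm}38.png')
    for o,b in((('jar',(240,120,268,155)),('sander',(398,158,444,190))) if nm=='top' else (('jar',(266,144,290,182)),('sander',(408,192,456,222)))):
        t=A[b[1]:b[3],b[0]:b[2]]; r=cv2.matchTemplate(B[b[1]-15:b[3]+15,b[0]-15:b[2]+15],t,cv2.TM_CCOEFF_NORMED); _,v,_,l=cv2.minMaxLoc(r); print(nm,o,'shift px',l[0]-15,l[1]-15,'score',round(v,2))
E
```

```text
t 68.52 tcp [595.5 -68.9 292.4] psi 6.15 tiltz [-0.0011 -0.0019 -1.    ] F [0.6 0.3 0.6] gap 32.1
white [515. 310.] 471 [array([ 893.2, -259.9]), np.float64(57.0), np.float64(22.8), np.float64(89.4)]
yel [222.1  98.7] [211  93  24  13 288] [array([481.8, -10.8]), np.float64(25.5), np.float64(12.6), np.float64(5.6)]
yel [323.3 195. ] [318 184  12  22 241] [array([ 601.6, -105.7]), np.float64(12.8), np.float64(25.3), np.float64(6.2)]
green [323.1  10.6] 932 [array([579.8,  90.5]), np.float64(48.8), np.float64(18.6), np.float64(6.1)]
green [243.3  97. ] 762 [array([500.7,  -7.8]), np.float64(19.1), np.float64(48.8), np.float64(5.8)]
green [322.5 175.3] 651 [array([598.4, -87.1]), np.float64(48.8), np.float64(18.2), np.float64(6.2)]
h0 expected head/collar px [271.  150.5] [277.1 143.8]
h2 expected head/collar px [374.1 150.6] [368. 144.]
h3 expected head/collar px [378.5  39.8] [371.4  46.7]
red [379.2  42.8] [366  28  28  30 666]
red [609.2  65. ] [594  58  33  13 175]
red [632.   65.4] [621  58  19  12 121]
red [271.2 149.9] [258 137  26  27 555]
red [372.8 151.6] [360 140  27  25 541]
red [111.9 234.3] [ 99 181  27 109 595]
plate [320.  91.] [  260    28   130   134 11228] [array([589.9,   1.1]), np.float64(129.7), np.float64(129.8), np.float64(4.0)]
top jar shift px -15 -8 score 0.53
top sander shift px 4 1 score 0.83
scene jar shift px 0 0 score 0.99
scene sander shift px 0 0 score 1.0
```

```bash
python3 - <<'E'
from h import *
print(manip.sign_off()); st()
E
```

```text
the job is handed in; nothing more can be done
None
the job is handed in; nothing more can be done
```

I handed the job in at about 68.5 s of simulated time. My last checks put both packers, the plate and all three pins in place, but sign-off reports no verdict. Two yellow-tabbed packers and three pins were present.

**What I did**
- **Packers:** I pushed one home under the right foot and one under the front foot. Later I found the right packer about 30 mm out of place, either from a chance knock or something I missed. I gripped it again and pushed it back against the foot.
- **Plate:** I turned it by its bar by about 60°. The camera then read 5.9° for the plate and about 6.0° for the fixture.
- **Pins:** They went into holes 0, 2 and 3. The first pin came out after I released it and fell on the bench, probably because I moved the open fingers sideways before they had cleared its head. I picked it up lying flat, tilted it upright with the arm and put it in hole 3.

**Last checks**
- **Pins:** All three heads were within about 3 pixels of where seated pins should appear, in the wrist and scene cameras.
- **Packers:** Both tabs were where home predicts, within about 3 mm in the wrist camera, an offset I put down to seeing the tab sides. They were within about 1.5 pixels in the top and scene cameras.
- **Jar and sanding block:** The scene camera showed no shift. The same check in the top camera was inconclusive: the jar match was poor (score 0.53) and the block appeared 4 pixels off. I think the gripper and its shadow were in the way, and I trusted the scene camera.
- **Plate angle:** The last reading disagreed with the earlier one. It gave 4.0°, about 0.035 rad from lined up, where the limit is 0.045. Pin heads partly covered the plate's outline, and with pins through both parts it can turn only about 0.03 rad, so I left it.
- **Gripper:** It was open and about 18 cm above the pin heads, touching nothing.

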